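Put the marker stand on its line and hang the slotted colour plates

TASK

Set up the blood-tube marker stand: first push it along the desk, away from you and without lifting or tipping it, until the far edge of its base lies all along on the blue line. Then lift every marker plate present out of the grey moulded block and hang it by its side slot on the pin with the end disc of the same colour, sliding the slot sideways over the pin and letting the plate down so that the pin sits in the notch. If the stand gets shifted, bring its edge back onto the line; leave the little bottles alone.

Things in the scene. Friction and masses are not known exactly. Their poses are not given: they have to be found in the camera images.
- stand: Loose hanging stand, about 0.95 kg. Dark base 170 (local x -105 to +65) x 310 (y) x 18 mm; posts at y = +-143 mm carry a beam (local x -3 to +13, z 125 to 145 mm, 298 mm long) with four pins towards the robot. Origin: on the base's underside, under the beam's front part; x away from the robot, y left, z up. It slides when the base's edge is pushed low down, and turns if pushed off centre.
- edge_left (a point): Point on the far (+x) bottom edge of the stand's base, 140 mm left (+y) of its middle.
- edge_right (a point): The same far edge, 140 mm right (-y) of its middle.
- line: Dark blue straight line marked on the desk, 440 mm long and 3 mm wide, with a short cross tick at each end; flat, nothing to feel. Origin: middle of the line; its y axis runs along the line (to the left), its x axis points across it, away from the robot. At the start the stand is on the robot's side of it.
- mould: Fixed grey moulded block 150 x 150 x 45 mm. Four open cavities 12 (x) x 46 (y) mm, 35 mm deep (floor 10 mm above the desk), at local x = +-42, y = +-34 mm. Origin: centre of the underside, z up. Each plate present stands upright in one cavity with 2 to 3 mm play, its axes parallel to the block's; any colour in any cavity.
- plate_purple: Purple rigid plastic marker plate, 60 g, 8 mm thick (local x), 40 mm wide (y), 145 mm high (z); may be absent. Origin: centre of the lower edge. Top: grip tab 26 mm wide, z = 97 to 145 mm, held across its 8 mm thickness. Below it a level slot, z = 68 to 84 mm, open at the +y edge only, in to y = -7 mm; its inner end rises as a notch, y = -7 to +7 mm, up to z = 92 mm.
- notch_purple (a point): Point of the purple plate, 88 mm above its lower edge on its middle line: where the pin's axis lies when the plate hangs.
- pin_purple (a point): Point on the axis of the pin with the purple end disc, midway between beam and disc (21 mm from each); axes as the stand's. It lies at local x = -24, y = 120, z = 135 mm of the stand. The pin is level, along the stand's x, 8 mm thick; the end disc is 22 mm across, too big to pass the slot.
- plate_red: Red rigid plastic marker plate, 60 g, 8 mm thick (local x), 40 mm wide (y), 145 mm high (z); may be absent. Origin: centre of the lower edge. Top: grip tab 26 mm wide, z = 97 to 145 mm, held across its 8 mm thickness. Below it a level slot, z = 68 to 84 mm, open at the +y edge only, in to y = -7 mm; its inner end rises as a notch, y = -7 to +7 mm, up to z = 92 mm.
- notch_red (a point): Point of the red plate, 88 mm above its lower edge on its middle line: where the pin's axis lies when the plate hangs.
- pin_red (a point): Point on the axis of the pin with the red end disc, midway between beam and disc (21 mm from each); axes as the stand's. It lies at local x = -24, y = 40, z = 135 mm of the stand. The pin is level, along the stand's x, 8 mm thick; the end disc is 22 mm across, too big to pass the slot.
- plate_blue: Light blue rigid plastic marker plate, 60 g, 8 mm thick (local x), 40 mm wide (y), 145 mm high (z); may be absent. Origin: centre of the lower edge. Top: grip tab 26 mm wide, z = 97 to 145 mm, held across its 8 mm thickness. Below it a level slot, z = 68 to 84 mm, open at the +y edge only, in to y = -7 mm; its inner end rises as a notch, y = -7 to +7 mm, up to z = 92 mm.
- notch_blue (a point): Point of the light blue plate, 88 mm above its lower edge on its middle line: where the pin's axis lies when the plate hangs.
- pin_blue (a point): Point on the axis of the pin with the light blue end disc, midway between beam and disc (21 mm from each); axes as the stand's. It lies at local x = -24, y = -40, z = 135 mm of the stand. The pin is level, along the stand's x, 8 mm thick; the end disc is 22 mm across, too big to pass the slot.
- plate_green: Green rigid plastic marker plate, 60 g, 8 mm thick (local x), 40 mm wide (y), 145 mm high (z); may be absent. Origin: centre of the lower edge. Top: grip tab 26 mm wide, z = 97 to 145 mm, held across its 8 mm thickness. Below it a level slot, z = 68 to 84 mm, open at the +y edge only, in to y = -7 mm; its inner end rises as a notch, y = -7 to +7 mm, up to z = 92 mm.
- notch_green (a point): Point of the green plate, 88 mm above its lower edge on its middle line: where the pin's axis lies when the plate hangs.
- pin_green (a point): Point on the axis of the pin with the green end disc, midway between beam and disc (21 mm from each); axes as the stand's. It lies at local x = -24, y = -120, z = 135 mm of the stand. The pin is level, along the stand's x, 8 mm thick; the end disc is 22 mm across, too big to pass the slot.
- vial_a: Brown vial 22 x 22 x 53 mm, a loose bystander, standing; origin at the centre of its underside.
- vial_b: Brown vial 22 x 22 x 53 mm, a loose bystander, standing; origin at the centre of its underside.
- dropper: White dropper bottle with blue top, 24 x 24 x 60 mm, a loose bystander, standing; origin at the centre of its underside.

How it is judged:
By the outcome, as a careful person would: the job done as asked, in the order asked, and still so for the second after the job is handed in, with the robot touching nothing.
Of plate_purple, plate_red, plate_blue, plate_green only 3 to 4 are there at a start; the rules pass over those that are not, and their reading is None.
At some moment in a run one of stand may be knocked a few centimetres aside while the robot is not near it.
It also fails if it takes over 210 s, if anything falls off the work surface, if the arm or the gripper's body presses on something with over 40 N, if the wrist force passes 120 N, or if a joint passes its speed limit or range.

ROBOT

A 6-joint arm with a two-finger parallel gripper is mounted at the origin on a cart in front of the work surface, level with it; the furniture and walls round the work are solid. World frame = base frame: x ahead of the robot, y to its left, z up, the work surface at z = 0. Lengths are in mm, angles in rad, forces in N, time in s.
With the tool pointing down it reaches from about 325 to 925 mm from the base axis. Payload 3.1 kg.
Tool frame: the origin (TCP) lies on the centre line of the jaws, within the pads' length; the fingertips stand 11 mm ahead of it and the grasp point (between the pads) lies 8 mm behind it; z points along the fingers, y is the direction in which the jaws open and shut (so a half turn about z gives the same grasp; the last joint's range is limited). The gripper opens to 85 mm and grips with 20 to 120 N. Pads are 22 mm wide; open, the fingers measure 114 mm over their backs; the gripper's body (76 mm by 85 mm) begins 54 mm behind the grasp point. The pads swing forward as they close: fully open they stand 13 mm farther back than shut.
Start: joints at [1.105, 0.217, 1.613, -0, 1.311, -0.112], TCP at [216.523, 586.308, 242.3] pointing down, gripper open.
Joint ranges: [-2.75, 2.75], [-0.78, 2.1], [0.31, 2.55], [-1.13, 4.27], [0.13, 2.63], [-2.58, 2.58]. Speed limits (rad/s): [2.79, 2.79, 3.14, 3.14, 3.14, 3.14].

INTERFACE

Orientations are given as a unit quaternion [x, y, z, w].
In Python, from cell import monitor, get_image, camera_params, manip gives the robot as it stands.
- The arm moves only by the tool send_rows, never from a script. Its argument "moves" is a list of rows, each an object with "xyz": the shift along the tool's x, y, z normalised to -1 to 1, where 1 is 0.25 m, a list of three; "rot": the turn, a rotation vector about the tool's x, y, z normalised to -1 to 1, where 1 is 45 degrees, a list of three; "jaw": the opening, from -1 (shut) to 1 (fully open). A call has exactly 5 rows; each row shifts and turns the commanded pose from where the row before left it, along the tool's axes as they then stand; what a row does not reach is not made up. A row lasts 1/12 s, in which the tool goes at most 41.7 mm and 7.16 degrees, less where a joint would pass 70% of its speed; a pose out of reach is approached as far as the arm can. A call with a number of a shift or a turn outside -1 to 1 is refused whole. A call with a gripper value outside its range is refused whole. The fingers move at their own pace and stop on an object; "newtons" is the grip in N (left out, the last holds). Time passes only in rows, so rows that do not move let the fingers close, or fill a call up. It gives the time, the measured TCP pose, the force and the opening at its end, in the units of the state.
- monitor.state(): the state, without advancing time (a new reading comes with each control period).
- get_image(name): name is "scene" or "top"; returns the picture (384x512x3 uint8, red, green, blue); there is no depth.
- camera_params(name): a dict with "fovy" (degrees; the focal length in pixels is half the picture's height over the tangent of half this angle, whatever the lens; pixels are square), "cx", "cy" (the principal point, pixels), "k1" (the pictures are not rectified: a ray, as slopes to the right and down, at radius r is drawn at 1 + k1 r^2 times it, then the intrinsics apply), "cam_to_world" (4x4, takes a point from camera to world coordinates). Camera axes: x right, y down, z forward; pixel columns grow to the right and rows downward; lengths in mm; the calibration is good to about 2 mm. A picture is of the moment at which its call begins. camera_params takes no time and is no camera call.
- manip.sign_off(): hands the job in, once; it reports no verdict.
The state is a dict: "t": time; "qpos": joint angles; "joint_vel": joint speeds; "joint_torque": joint torques, N m; "ee_pos": TCP position; "tcp_rot": TCP orientation; "contact_force": force on the tool from outside, world axes, zero at the start; "moment": the same for the moment, N m; "width": finger opening in mm.
Only numpy, scipy, OpenCV 4.12 (cv2) and the standard library are available. Lean on these libraries where they do the work, as an engineer would, in place of code of your own. Each camera call takes 0.05 s, during which the arm holds its last target.

## Working session

There is one attempt and no reset: what is moved stays moved. The work goes in short steps, Python scripts to look and compute and a tool call to move; the robot and the scene stay as the last step left them, time stands still between calls to the robot, and variables do not carry over. Pictures are saved under pics/ and viewed, and the job is handed in when it is done.

Besides the shell and the picture viewer there is one more tool, called after "Call:" by a JSON object that holds its "op" and its "data", one argument or row to a line. send_rows: Moves the arm, as the interface text tells. Scaled input: -1 to 1 covers 0.25 m each way for a shift and 45 degrees each way for a turn. Its arguments: {"type":"object","properties":{"moves":{"type":"array"},"newtons":{"type":"number"}},"required":["moves"]}

```bash
ls; mkdir -p pics; python3 - <<'E'
from cell import monitor, get_image, camera_params, manip
import cv2
print(monitor.state())
for n in ("scene","top"):
    im=get_image(n); cv2.imwrite(f"pics/{n}0.png",im[:,:,::-1]); print(n,camera_params(n))
E
```

```text
pics
{'t': 0.0, 'qpos': array([ 1.10477160e+00,  2.17786797e-01,  1.61493752e+00, -2.34786614e-05,
        1.31129127e+00, -1.12177514e-01]), 'joint_vel': array([-2.64859620e-04, -5.50795751e-05,  1.44277565e-03, -7.72920803e-04,
       -3.00587142e-04, -2.53483608e-04]), 'joint_torque': array([ 3.22242377e-04, -3.96839154e+01, -3.03855765e+01, -1.75271871e-04,
        9.70353547e-03, -3.08095736e-06]), 'ee_pos': array([216.18249323, 585.57741877, 240.94622555]), 'tcp_rot': array([ 1.75998934e-01,  9.84389612e-01, -1.16442493e-03, -3.34506013e-04]), 'contact_force': array([ 0.17255764, -0.25379387,  0.04441029]), 'moment': array([ 0.01095675, -0.00624692, -0.03675992]), 'width': 85.43180121531452}
scene {'fovy': 43.30622244956308, 'cx': 256.97720573383856, 'cy': 190.15322789046775, 'k1': 0.03542566859397464, 'cam_to_world': array([[-7.85186396e-01, -4.57708618e-01,  4.17115266e-01,
        -2.32807556e+02],
       [-6.19106767e-01,  5.65247023e-01, -5.45162924e-01,
         9.91984887e+02],
       [ 1.37526062e-02, -6.86293395e-01, -7.27194775e-01,
         1.40860980e+03],
       [ 0.00000000e+00,  0.00000000e+00,  0.00000000e+00,
         1.00000000e+00]])}
top {'fovy': 50.6458414751669, 'cx': 259.0333182501993, 'cy': 194.89206506244662, 'k1': -0.11814538622837359, 'cam_to_world': array([[ 1.23833634e-01, -9.66006285e-01,  2.26929700e-01,
         2.65517375e+02],
       [-9.92302703e-01, -1.20726909e-01,  2.75746056e-02,
         1.41989197e+01],
       [ 7.59278994e-04, -2.28597619e-01, -9.73520699e-01,
         1.31046625e+03],
       [ 0.00000000e+00,  0.00000000e+00,  0.00000000e+00,
         1.00000000e+00]])}
```

```bash
cat > h.py <<'E'
from cell import monitor, get_image, camera_params, manip
import cv2, numpy as np
from scipy.spatial.transform import Rotation as R
P={n:camera_params(n) for n in("scene","top")}
def K(n):
    p=P[n]; f=192/np.tan(np.radians(p['fovy']/2)); return np.array([[f,0,p['cx']],[0,f,p['cy']],[0,0,1.]]), np.array([p['k1'],0,0,0,0.])
def proj(n,X):
    T=np.linalg.inv(P[n]['cam_to_world']); k,d=K(n)
    return cv2.projectPoints(np.atleast_2d(np.array(X,float)),cv2.Rodrigues(T[:3,:3])[0],T[:3,3],k,d)[0].reshape(-1,2)
def ray(n,uv):
    k,d=K(n); s=cv2.undistortPoints(np.array(uv,float).reshape(-1,1,2),k,d).reshape(-1,2)
    C=P[n]['cam_to_world']; v=np.c_[s,np.ones(len(s))]@C[:3,:3].T
    return C[:3,3],v
def onz(n,uv,z):
    c,v=ray(n,uv); return c+v*((z-c[2])/v[:,2])[:,None]
def tri(ua,ub):
    a,va=ray("scene",ua);b,vb=ray("top",ub);va=va[0]/np.linalg.norm(va[0]);vb=vb[0]/np.linalg.norm(vb[0])
    s=np.linalg.lstsq(np.c_[va,-vb],b-a,rcond=None)[0];p,q=a+s[0]*va,b+s[1]*vb
    return (p+q)/2,np.linalg.norm(p-q)
def crop(im,x0,y0,x1,y1,f,name):
    cv2.imwrite(name,cv2.resize(im[y0:y1,x0:x1,::-1],None,fx=f,fy=f,interpolation=cv2.INTER_CUBIC))
def shot(n,name=None):
    im=get_image(n)
    if name: cv2.imwrite(name,im[:,:,::-1])
    return im
E
python3 - <<'E'
from h import *
t=cv2.imread("pics/top0.png")[:,:,::-1]; 
crop(t,290,170,430,275,5.5,"pics/c1.png"); crop(t,160,160,240,255,6,"pics/c2.png")
s=cv2.imread("pics/scene0.png")[:,:,::-1]; crop(s,200,110,350,220,5,"pics/c3.png")
E
cat >> h.py <<'E'
def fit(pts):
    vx,vy,x,y=cv2.fitLine(np.float32(pts),cv2.DIST_HUBER,0,.01,.01).ravel(); return np.array([x,y]),np.array([vx,vy])
def line_fit(im,n="top"):
    # subpixel: per column centroid of darkness/blueness near the line
    f=im.astype(float); b=f[:,:,2]-f[:,:,0]  # blue minus red
    hsv=cv2.cvtColor(im,cv2.COLOR_RGB2HSV); return b,hsv
def base_mask(im):
    h=cv2.cvtColor(im,cv2.COLOR_RGB2HSV); f=im.astype(int)
    m=((f.sum(2)<210)&(f[:,:,2]>f[:,:,0]+5)).astype(np.uint8)
    return m
E
python3 - <<'E'
from h import *
im=cv2.imread("pics/top0.png")[:,:,::-1].copy()
print(im[240,340],im[195:199,350],im[188:194,350])
b=im[:,:,2].astype(int)-im[:,:,0]
for c in (300,320,350,380,400,410,416,418): print(c,[(r,b[r,c]) for r in range(175,212) if b[r,c]>-10])
m=base_mask(im); n,l,s,c=cv2.connectedComponentsWithStats(m)
for i in range(1,n):
    if s[i,4]>100: print(s[i],c[i])
E
```

```text
[51 61 70] [[174 165 142]
 [174 164 142]
 [173 164 141]
 [173 165 142]] [[168 160 140]
 [131 126 126]
 [120 118 125]
 [157 151 138]
 [172 164 143]
 [176 167 144]]
300 [(178, np.int64(-9)), (179, np.int64(11))]
320 [(183, np.int64(3)), (184, np.int64(-9)), (204, np.int64(6)), (205, np.int64(18)), (206, np.int64(18)), (207, np.int64(20)), (208, np.int64(18)), (209, np.int64(20)), (210, np.int64(5))]
350 [(189, np.int64(-5)), (190, np.int64(5)), (208, np.int64(4)), (209, np.int64(20)), (210, np.int64(20)), (211, np.int64(20))]
380 [(196, np.int64(1))]
400 [(200, np.int64(-1)), (201, np.int64(3))]
410 [(202, np.int64(-9)), (203, np.int64(15))]
416 [(203, np.int64(-8)), (204, np.int64(19)), (205, np.int64(14)), (206, np.int64(12)), (207, np.int64(4))]
418 []
[ 95 159  24  16 280] [107.05714286 167.41785714]
[303 203  93  17 535] [347.99439252 210.90093458]
[ 298  218  100   47 3089] [346.86824215 241.4619618 ]
```

```bash
cat >> h.py <<'E'
def line_pose(im,c0=300,c1=413,n="top"):
    b=im[:,:,2].astype(float)-im[:,:,0]; pts=[]
    for c in range(c0,c1):
        g=178.9+(c-299)*(203.3-178.9)/(410-299.); lo=int(g-4); w=b[lo:lo+10,c]-np.median(b[lo:lo+10,c]); w[w<6]=0
        if w.sum()>20: pts.append((c,(w*np.arange(lo,lo+10)).sum()/w.sum()))
    return onz(n,pts,0)[:,:2]
def far_edge(im,seedpts,n="top",z=18,win=8):
    # seedpts: two image points on the far edge; column scan for the half-level crossing
    g=im.astype(float).sum(2); (xa,ya),(xb,yb)=seedpts; pts=[]
    for c in range(int(xa)+4,int(xb)-3):
        r0=int(round(ya+(c-xa)*(yb-ya)/(xb-xa))); rr=np.arange(r0-win,r0+win-1); p=g[rr,c]
        d=np.diff(p); k=int(np.argmin(d))
        hi,lo=p[max(0,k-2)],p[min(len(p)-1,k+3)]; h=(hi+lo)/2
        if hi-lo<150: continue
        for j in range(max(0,k-2),min(len(p)-1,k+3)):
            if p[j]>=h>p[j+1]: pts.append((c,rr[j]+(p[j]-h)/(p[j]-p[j+1]))); break
    return onz(n,pts,z)[:,:2]
E
python3 - <<'E'
from h import *
im=cv2.imread("pics/top0.png")[:,:,::-1].copy()
L=line_pose(im); p,d=fit(L); d=d*np.sign(d[1]); res=(L-p)@[d[1],-d[0]]; print("line",len(L),p,d,np.degrees(np.arctan2(-d[0],d[1])),res.std())
print("ends",onz("top",[(296.8,178.4),(416.5,204.5)],0))
E=far_edge(im,[(304,202.2),(396.4,214)]); q,e=fit(E); e=e*np.sign(e[1]); res=(E-q)@[e[1],-e[0]]; print("edge",len(E),q,e,np.degrees(np.arctan2(-e[0],e[1])),res.std())
co=onz("top",[(304,202.2),(396.4,214),(392.7,265.1),(297.8,253.1)],18); print(co, np.linalg.norm(np.diff(co,axis=0),axis=1))
nrm=np.array([d[1],-d[0]])
print("gap at corners",(co[:2,:2]-p)@nrm)
# discs z=135
print("discs",onz("top",[(290+139/5.5,170+340/5.5),(290+289/5.5,170+358/5.5),(290+436/5.5,170+379/5.5),(290+582/5.5,170+397/5.5)],135))
E
```

```text
line 113 [ 624.32837 -269.59085] [0.09520604 0.9954576 ] -5.4631786 0.2661708033846255
ends [[ 643.07674839  -67.33338403    0.        ]
 [ 603.71798733 -478.13533888    0.        ]]
edge 85 [ 562.28174 -254.99599] [0.01380276 0.99990475] -0.790865 0.29526376073456406
[[ 560.68315569  -97.83309368   18.        ]
 [ 558.77765754 -404.6850419    18.        ]
 [ 391.00329416 -401.77551309   18.        ]
 [ 393.60507865  -94.89951483   18.        ]] [306.85786457 167.79958989 306.88702741]
gap at corners [-79.70848746 -52.39116978]
discs [[ 449.88451145 -129.3645788   135.        ]
 [ 449.92013254 -209.97471361  135.        ]
 [ 448.05752274 -289.64481442  135.        ]
 [ 447.62604438 -369.46782441  135.        ]]
```

```bash
cat >> h.py <<'E'
def psi_of(q):
    y=R.from_quat(q).as_matrix()[:,1]; return np.degrees(np.arctan2(y[1],y[0]))
def go(target,psi=None,mx=38.):
    """print shift per row (tool axes, normalised) & rotation from the measured pose to target; tool kept straight down"""
    s=monitor.state(); p=s['ee_pos']; M=R.from_quat(s['tcp_rot']).as_matrix(); d=np.array(target)-p; l=M.T@d
    print("at",p.round(1),"psi",round(psi_of(s['tcp_rot']),2),"tilt",(M[:2,2]*57.3).round(2),"F",s['contact_force'].round(1),"w",round(s['width'],1),"t",round(s['t'],2))
    n=int(np.ceil(np.linalg.norm(l)/mx)) or 1
    print("total norm",(l/250).round(4),"rows",n,"per row",(l/250/n).round(4))
    if psi is not None:
        a=(psi-psi_of(s['tcp_rot'])+180)%360-180
        print("rot z total norm",round(-a/45,4),"rows at .15:",abs(a)/45/.15)
E
python3 - <<'E'
from h import *
go([430,150,260],84.54)
im=cv2.imread("pics/top0.png")[:,:,::-1].copy()
co=lambda x,y:((x+.5)/6-.5+160,(y+.5)/6-.5+160)
m=onz("top",[co(147,170),co(408,265),co(310,530),co(40,430)],45);print(m,np.linalg.norm(np.diff(m,axis=0),axis=1))
E
```

```text
at [216.2 585.7 241.1] psi 69.73 tilt [-0.06 -0.11] F [0.6 0.4 0.1] w 85.6 t 0.1
total norm [-1.406  -1.3386 -0.0731] rows 13 per row [-0.1082 -0.103  -0.0056]
rot z total norm -0.329 rows at .15: 2.193583879099105
[[553.4451698  293.08355836  45.        ]
 [519.26330184 145.98438577  45.        ]
 [373.43869084 176.89481578  45.        ]
 [407.06248107 326.30787522  45.        ]] [151.01843157 149.06465663 153.14967059]
```

Call:
{"op": "send_rows", "data": {
  "moves": [
    {"xyz": [-0.108, -0.103, -0.006], "rot": [0, 0, 0], "jaw": 1},
    {"xyz": [-0.108, -0.103, -0.006], "rot": [0, 0, 0], "jaw": 1},
    {"xyz": [-0.108, -0.103, -0.006], "rot": [0, 0, 0], "jaw": 1},
    {"xyz": [-0.108, -0.103, -0.006], "rot": [0, 0, 0], "jaw": 1},
    {"xyz": [-0.108, -0.103, -0.006], "rot": [0, 0, 0], "jaw": 1}
  ]
}}

```text
t: 0.52
ee_pos: [298.6, 417.0, 249.2]
tcp_rot: [0.176, 0.984, -0.0, -0.0]
contact_force: [0.9, -0.6, 0.8]
width: 85.4
```

Call:
{"op": "send_rows", "data": {
  "moves": [
    {"xyz": [-0.108, -0.103, -0.006], "rot": [0, 0, 0], "jaw": 1},
    {"xyz": [-0.108, -0.103, -0.006], "rot": [0, 0, 0], "jaw": 1},
    {"xyz": [-0.108, -0.103, -0.006], "rot": [0, 0, 0], "jaw": 1},
    {"xyz": [-0.108, -0.103, -0.006], "rot": [0, 0, 0], "jaw": 1},
    {"xyz": [-0.108, -0.103, -0.006], "rot": [0, 0, 0], "jaw": 1}
  ]
}}

```text
t: 0.93
ee_pos: [380.6, 249.4, 257.0]
tcp_rot: [0.176, 0.984, -0.0, -0.0]
contact_force: [0.7, 0.1, -0.5]
width: 85.6
```

Call:
{"op": "send_rows", "data": {
  "moves": [
    {"xyz": [-0.108, -0.103, -0.006], "rot": [0, 0, 0], "jaw": 1},
    {"xyz": [-0.108, -0.103, -0.006], "rot": [0, 0, 0], "jaw": 1},
    {"xyz": [-0.108, -0.103, -0.006], "rot": [0, 0, -0.11], "jaw": 1},
    {"xyz": [0, 0, 0], "rot": [0, 0, -0.11], "jaw": 1},
    {"xyz": [0, 0, 0], "rot": [0, 0, -0.11], "jaw": 1}
  ]
}}

```text
t: 1.35
ee_pos: [430.5, 148.4, 261.5]
tcp_rot: [0.048, 0.999, -0.0, -0.0]
contact_force: [0.0, 0.2, -0.0]
width: 85.4
```

```bash
python3 - <<'E'
from h import *
go([368,-239,150],84.54)
E
```

```text
at [430.5 148.4 261.5] psi 84.54 tilt [-0.03 -0.02] F [ 0.   0.2 -0. ] w 85.4 t 1.35
total norm [ 0.1011 -1.5661  0.4467] rows 11 per row [ 0.0092 -0.1424  0.0406]
rot z total norm 0.0 rows at .15: 4.199053439522147e-05
```

Call:
{"op": "send_rows", "data": {
  "moves": [
    {"xyz": [0.009, -0.142, 0.02], "rot": [0, 0, 0], "jaw": 1},
    {"xyz": [0.009, -0.142, 0.02], "rot": [0, 0, 0], "jaw": 1},
    {"xyz": [0.009, -0.142, 0.04], "rot": [0, 0, 0], "jaw": 1},
    {"xyz": [0.009, -0.142, 0.04], "rot": [0, 0, 0], "jaw": 1},
    {"xyz": [0.009, -0.142, 0.05], "rot": [0, 0, 0], "jaw": 1}
  ]
}}

```text
t: 1.77
ee_pos: [401.4, -26.3, 219.2]
tcp_rot: [0.047, 0.999, -0.0, 0.001]
contact_force: [0.5, -0.0, -0.4]
width: 84.9
```

Call:
{"op": "send_rows", "data": {
  "moves": [
    {"xyz": [0.009, -0.142, 0.04], "rot": [0, 0, 0], "jaw": 1},
    {"xyz": [0.009, -0.142, 0.05], "rot": [0, 0, 0], "jaw": 1},
    {"xyz": [0.009, -0.142, 0.05], "rot": [0, 0, 0], "jaw": 1},
    {"xyz": [0.009, -0.142, 0.05], "rot": [0, 0, 0], "jaw": 1},
    {"xyz": [0.009, -0.142, 0.05], "rot": [0, 0, 0], "jaw": 1}
  ]
}}

```text
t: 2.18
ee_pos: [372.9, -202.1, 158.6]
tcp_rot: [0.047, 0.999, 0.0, 0.0]
contact_force: [1.4, 0.6, 0.9]
width: 85.4
```

Call:
{"op": "send_rows", "data": {
  "moves": [
    {"xyz": [0.009, -0.142, 0.05], "rot": [0, 0, 0], "jaw": 1},
    {"xyz": [0, 0, 0], "rot": [0, 0, 0], "jaw": 1},
    {"xyz": [0, 0, 0], "rot": [0, 0, 0], "jaw": 1},
    {"xyz": [0, 0, 0], "rot": [0, 0, 0], "jaw": 1},
    {"xyz": [0, 0, 0], "rot": [0, 0, 0], "jaw": 1}
  ]
}}

```text
t: 2.6
ee_pos: [368.5, -234.7, 147.0]
tcp_rot: [0.047, 0.999, 0.0, 0.0]
contact_force: [0.0, -1.2, -0.3]
width: 85.4
```

```bash
python3 - <<'E'
from h import *
go([368,-239,20],84.54)
im=shot("scene","pics/s1.png"); crop(im,200,90,400,240,4,"pics/s1c.png")
im=shot("top","pics/t1.png"); crop(im,280,160,440,330,4,"pics/t1c.png")
E
```

```text
at [ 368.5 -234.7  147. ] psi 84.65 tilt [0.01 0.02] F [ 0.  -1.2 -0.3] w 85.4 t 2.6
total norm [ 5.000e-04 -1.740e-02  5.079e-01] rows 4 per row [ 1.00e-04 -4.40e-03  1.27e-01]
rot z total norm 0.0024 rows at .15: 0.015993756993233785
```

```bash
python3 - <<'E'
from h import *
print(tri([(351.3,115)],[(370.5,231)]))
print(proj("scene",[[368,-235,z] for z in (147,250,350,400,450)]),proj("top",[[368,-235,z] for z in (147,250,350,400,450)]))
E
```

```text
(array([ 377.480071  , -246.14960966,  380.62000045]), np.float64(108.598821791252))
[[328.26634119 163.088305  ]
 [331.70880314 142.50444336]
 [335.3564999  120.7501846 ]
 [337.30688134 109.14214502]
 [339.34992133  97.00017219]] [[349.65705102 263.81673781]
 [358.25458136 261.31853006]
 [368.29711571 258.38557539]
 [374.10970322 256.68057031]
 [380.56524947 254.78050243]]
```

Call:
{"op": "send_rows", "data": {
  "moves": [
    {"xyz": [0, -0.004, 0.1], "rot": [0, 0, 0.002], "jaw": 1},
    {"xyz": [0, -0.004, 0.1], "rot": [0, 0, 0], "jaw": 1},
    {"xyz": [0, -0.004, 0.1], "rot": [0, 0, 0], "jaw": 1},
    {"xyz": [0, -0.004, 0.1], "rot": [0, 0, 0], "jaw": 1},
    {"xyz": [0, 0, 0.09], "rot": [0, 0, 0], "jaw": 1}
  ]
}}

```text
t: 3.12
ee_pos: [368.5, -238.9, 23.7]
tcp_rot: [0.047, 0.999, -0.0, 0.0]
contact_force: [-0.2, -0.1, 0.8]
width: 85.3
```

Call:
{"op": "send_rows", "data": {
  "moves": [
    {"xyz": [0, 0, 0.004], "rot": [0, 0, 0], "jaw": 1},
    {"xyz": [0, 0, 0.004], "rot": [0, 0, 0], "jaw": 1},
    {"xyz": [0, 0, 0.004], "rot": [0, 0, 0], "jaw": 1},
    {"xyz": [0, 0, 0.004], "rot": [0, 0, 0], "jaw": 1},
    {"xyz": [0, 0, 0], "rot": [0, 0, 0], "jaw": 1}
  ]
}}

```text
t: 3.53
ee_pos: [369.1, -240.5, 21.8]
tcp_rot: [0.048, 0.999, -0.001, 0.001]
contact_force: [0.2, -0.5, -0.2]
width: 85.1
```

Call:
{"op": "send_rows", "data": {
  "moves": [
    {"xyz": [0, 0, 0.006], "rot": [0, 0, 0], "jaw": 1},
    {"xyz": [0, 0, 0.006], "rot": [0, 0, 0], "jaw": 1},
    {"xyz": [0, 0, 0.006], "rot": [0, 0, 0], "jaw": 1},
    {"xyz": [0, 0, 0.006], "rot": [0, 0, 0], "jaw": 1},
    {"xyz": [0, 0, 0], "rot": [0, 0, 0], "jaw": 1}
  ]
}}

```text
t: 3.95
ee_pos: [367.6, -239.5, 14.0]
tcp_rot: [0.048, 0.999, 0.0, -0.0]
contact_force: [-0.5, 0.2, 0.1]
width: 85.4
```

```bash
python3 - <<'E'
from h import *
go([369,-239,8],84.54)
im=shot("scene"); crop(im,280,120,360,200,9,"pics/s2c.png")
print(proj("scene",[[368+50*.095,-239+50,0],[368+50*.095,-239+50,18]]))
E
```

```text
at [ 367.6 -239.5   14. ] psi 84.48 tilt [-0.03  0.03] F [-0.5  0.2  0.1] w 85.4 t 3.95
total norm [-0.0053  0.0026  0.024 ] rows 1 per row [-0.0053  0.0026  0.024 ]
rot z total norm -0.0013 rows at .15: 0.00872873409737925
[[316.50949499 195.69624137]
 [316.98105694 192.60081335]]
```

Call:
{"op": "send_rows", "data": {
  "moves": [
    {"xyz": [0, 0, 0.005], "rot": [0, 0, 0], "jaw": 1},
    {"xyz": [0, 0, 0.005], "rot": [0, 0, 0], "jaw": 1},
    {"xyz": [0, 0, 0.005], "rot": [0, 0, 0], "jaw": 1},
    {"xyz": [0, 0, 0], "rot": [0, 0, 0], "jaw": 1},
    {"xyz": [0, 0, 0], "rot": [0, 0, 0], "jaw": 1}
  ]
}}

```text
t: 4.42
ee_pos: [367.8, -239.6, 10.4]
tcp_rot: [0.048, 0.999, 0.0, -0.0]
contact_force: [-0.2, 0.5, 0.5]
width: 85.7
```

Call:
{"op": "send_rows", "data": {
  "moves": [
    {"xyz": [0, 0, 0.005], "rot": [0, 0, 0], "jaw": 1},
    {"xyz": [0, 0, 0.005], "rot": [0, 0, 0], "jaw": 1},
    {"xyz": [0, 0, 0.002], "rot": [0, 0, 0], "jaw": 1},
    {"xyz": [0, 0, 0], "rot": [0, 0, 0], "jaw": 1},
    {"xyz": [0, 0, 0], "rot": [0, 0, 0], "jaw": 1}
  ]
}}

```text
t: 4.83
ee_pos: [367.8, -239.7, 7.5]
tcp_rot: [0.048, 0.999, 0.0, -0.0]
contact_force: [0.9, 0.4, -0.5]
width: 85.1
```

Call:
{"op": "send_rows", "data": {
  "moves": [
    {"xyz": [-0.016, 0, 0.005], "rot": [0, 0, 0], "jaw": 1},
    {"xyz": [-0.016, 0, 0.004], "rot": [0, 0, 0], "jaw": 1},
    {"xyz": [-0.016, 0, 0], "rot": [0, 0, 0], "jaw": 1},
    {"xyz": [-0.016, 0, 0], "rot": [0, 0, 0], "jaw": 1},
    {"xyz": [-0.016, 0, 0], "rot": [0, 0, 0], "jaw": 1}
  ]
}}

```text
t: 5.25
ee_pos: [384.9, -239.8, 4.4]
tcp_rot: [0.047, 0.999, 0.002, -0.004]
contact_force: [-8.6, 2.9, 5.4]
width: 85.4
```

Call:
{"op": "send_rows", "data": {
  "moves": [
    {"xyz": [-0.016, 0, 0], "rot": [0, 0, 0], "jaw": 1},
    {"xyz": [-0.016, 0, 0], "rot": [0, 0, 0], "jaw": 1},
    {"xyz": [-0.016, 0, 0], "rot": [0, 0, 0], "jaw": 1},
    {"xyz": [-0.016, 0, 0], "rot": [0, 0, 0], "jaw": 1},
    {"xyz": [-0.016, 0, 0], "rot": [0, 0, 0], "jaw": 1}
  ]
}}

```text
t: 5.67
ee_pos: [404.1, -240.9, 4.1]
tcp_rot: [0.047, 0.999, 0.003, -0.005]
contact_force: [-9.2, 2.4, 7.2]
width: 85.7
```

Call:
{"op": "send_rows", "data": {
  "moves": [
    {"xyz": [-0.016, 0, 0], "rot": [0, 0, 0], "jaw": 1},
    {"xyz": [-0.016, 0, 0], "rot": [0, 0, 0], "jaw": 1},
    {"xyz": [-0.016, 0, 0], "rot": [0, 0, 0], "jaw": 1},
    {"xyz": [0, 0, 0], "rot": [0, 0, 0], "jaw": 1},
    {"xyz": [0, 0, 0], "rot": [0, 0, 0], "jaw": 1}
  ]
}}

```text
t: 6.08
ee_pos: [418.0, -243.2, 4.2]
tcp_rot: [0.048, 0.999, 0.001, -0.002]
contact_force: [-4.3, 1.8, -1.5]
width: 85.5
```

```bash
python3 - <<'E'
from h import *
go([444.7,-246.4,5.5],84.54)
im=shot("scene","pics/s3.png"); crop(im,230,110,360,210,6,"pics/s3c.png")
im=shot("top","pics/t3.png"); crop(im,280,160,440,300,5,"pics/t3c.png")
E
```

```text
at [ 418.  -243.2    4.2] psi 84.54 tilt [-0.23  0.17] F [-4.3  1.8 -1.5] w 85.5 t 6.08
total norm [-0.1073 -0.0026 -0.0057] rows 1 per row [-0.1073 -0.0026 -0.0057]
rot z total norm -0.0001 rows at .15: 0.00046388024807802813
```

```bash
cat >> h.py <<'E'
LP=np.array([624.33,-269.59]); LD=np.array([0.09520604,0.9954576]); LN=np.array([LD[1],-LD[0]])
def edge_check(im,seed):
    E=far_edge(im,seed); q,e=fit(E); e=e*np.sign(e[1]); res=((E-q)@[e[1],-e[0]]).std()
    s=(q-LP)@LD; off=(q-LP)@LN; sl=np.arctan2(e@LN,e@LD)
    t=(E-LP)@LD
    print("edge n",len(E),"res",res.round(2),"yaw diff deg",np.degrees(-sl).round(2),"s range",t.min().round(1),t.max().round(1))
    for k in (t.min(),t.max()): print("  gap at s=%.0f: %.2f"%(k,off+np.tan(sl)*(k-s)))
    return q,e
E
python3 - <<'E'
from h import *
im=cv2.imread("pics/t3.png")[:,:,::-1].copy()
edge_check(im,[(309.5,188.5),(400.7,207.5)])
L=line_pose(im); p,d=fit(L); d*=np.sign(d[1]); print((p-LP)@LN, d)
E
```

```text
edge n 84 res 0.28 yaw diff deg 0.15 s range -135.8 144.8
  gap at s=-136: -27.45
  gap at s=145: -28.19
0.01049607868438547 [0.0950577 0.9954718]
```

Call:
{"op": "send_rows", "data": {
  "moves": [
    {"xyz": [-0.016, 0, -0.008], "rot": [0, 0, 0], "jaw": 1},
    {"xyz": [-0.016, 0, 0], "rot": [0, 0, 0], "jaw": 1},
    {"xyz": [-0.016, 0, 0], "rot": [0, 0, 0], "jaw": 1},
    {"xyz": [-0.016, 0, 0], "rot": [0, 0, 0], "jaw": 1},
    {"xyz": [-0.016, 0, 0], "rot": [0, 0, 0], "jaw": 1}
  ]
}}

```text
t: 6.6
ee_pos: [439.7, -246.7, 7.1]
tcp_rot: [0.048, 0.999, 0.0, -0.0]
contact_force: [-4.1, -0.6, -2.4]
width: 85.6
```

Call:
{"op": "send_rows", "data": {
  "moves": [
    {"xyz": [-0.012, 0, 0], "rot": [0, 0, 0], "jaw": 1},
    {"xyz": [0, 0, 0], "rot": [0, 0, 0], "jaw": 1},
    {"xyz": [0, 0, 0], "rot": [0, 0, 0], "jaw": 1},
    {"xyz": [0, 0, 0], "rot": [0, 0, 0], "jaw": 1},
    {"xyz": [0, 0, 0], "rot": [0, 0, 0], "jaw": 1}
  ]
}}

```text
t: 7.02
ee_pos: [443.7, -247.6, 8.0]
tcp_rot: [0.048, 0.999, -0.001, 0.001]
contact_force: [-0.7, -0.0, -0.5]
width: 85.6
```

```bash
python3 - <<'E'
from h import *
go([444.7,-246.4,5.5],84.54)
im=shot("top","pics/t4.png"); crop(im,280,160,440,300,5,"pics/t4c.png")
k=23.5/3.35
edge_check(im,[(310.5,188.5-k),(401.7,207.5-k)])
E
```

```text
at [ 443.7 -247.6    8. ] psi 84.48 tilt [ 0.14 -0.08] F [-0.7 -0.  -0.5] w 85.6 t 7.02
total norm [-0.0035  0.0052  0.0101] rows 1 per row [-0.0035  0.0052  0.0101]
rot z total norm -0.0013 rows at .15: 0.008959616306692961
edge n 84 res 0.26 yaw diff deg 0.08 s range -135.5 146.4
  gap at s=-135: -1.79
  gap at s=146: -2.19
```

Call:
{"op": "send_rows", "data": {
  "moves": [
    {"xyz": [-0.004, 0, 0], "rot": [0, 0, 0], "jaw": 1},
    {"xyz": [-0.004, 0, 0], "rot": [0, 0, 0], "jaw": 1},
    {"xyz": [0, 0, 0], "rot": [0, 0, 0], "jaw": 1},
    {"xyz": [0, 0, 0], "rot": [0, 0, 0], "jaw": 1},
    {"xyz": [0, 0, 0], "rot": [0, 0, 0], "jaw": 1}
  ]
}}

```text
t: 7.48
ee_pos: [443.8, -247.5, 7.8]
tcp_rot: [0.048, 0.999, -0.0, -0.001]
contact_force: [-5.4, -0.7, 3.7]
width: 85.9
```

```bash
python3 - <<'E'
from h import *
go([444.7,-246.4,5.5],84.54)
im=shot("top","pics/t5.png"); 
k=26/3.35
edge_check(im,[(310.5,188.5-k),(401.7,207.5-k)])
im=shot("scene","pics/s5.png"); crop(im,230,110,360,210,6,"pics/s5c.png")
E
```

```text
at [ 443.8 -247.5    7.8] psi 84.5 tilt [-0.11 -0.01] F [-5.4 -0.7  3.7] w 85.9 t 7.48
total norm [-0.0033  0.0047  0.0092] rows 1 per row [-0.0033  0.0047  0.0092]
rot z total norm -0.0008 rows at .15: 0.005476385526300739
edge n 84 res 0.27 yaw diff deg 0.09 s range -135.5 146.4
  gap at s=-135: -1.79
  gap at s=146: -2.21
```

Call:
{"op": "send_rows", "data": {
  "moves": [
    {"xyz": [-0.006, 0, 0], "rot": [0, 0, 0], "jaw": 1},
    {"xyz": [0, 0, 0], "rot": [0, 0, 0], "jaw": 1},
    {"xyz": [0, 0, 0], "rot": [0, 0, 0], "jaw": 1},
    {"xyz": [0, 0, 0], "rot": [0, 0, 0], "jaw": 1},
    {"xyz": [0, 0, 0], "rot": [0, 0, 0], "jaw": 1}
  ]
}}

```text
t: 8.0
ee_pos: [444.5, -247.4, 7.6]
tcp_rot: [0.048, 0.999, 0.0, -0.002]
contact_force: [-7.2, 1.0, 5.7]
width: 85.1
```

```bash
python3 - <<'E'
from h import *
go([444.7,-246.4,5.5],84.54)
im=shot("top","pics/t5.png"); 
k=26/3.35
edge_check(im,[(310.5,188.5-k),(401.7,207.5-k)])
E
```

```text
at [ 444.5 -247.4    7.6] psi 84.5 tilt [-0.2   0.03] F [-7.2  1.   5.7] w 85.1 t 8.0
total norm [-0.0003  0.0039  0.0085] rows 1 per row [-0.0003  0.0039  0.0085]
rot z total norm -0.0008 rows at .15: 0.005222892375168494
edge n 84 res 0.27 yaw diff deg 0.04 s range -135.4 146.6
  gap at s=-135: -1.11
  gap at s=147: -1.29
```

Call:
{"op": "send_rows", "data": {
  "moves": [
    {"xyz": [-0.005, 0, 0], "rot": [0, 0, 0], "jaw": 1},
    {"xyz": [0, 0, 0], "rot": [0, 0, 0], "jaw": 1},
    {"xyz": [0, 0, 0], "rot": [0, 0, 0], "jaw": 1},
    {"xyz": [0, 0, 0], "rot": [0, 0, 0], "jaw": 1},
    {"xyz": [0, 0, 0], "rot": [0, 0, 0], "jaw": 1}
  ]
}}

```text
t: 8.47
ee_pos: [445.5, -247.3, 7.5]
tcp_rot: [0.048, 0.999, 0.0, -0.002]
contact_force: [-7.5, -0.6, 5.0]
width: 85.4
```

```bash
python3 - <<'E'
from h import *
go([444.7,-246.4,5.5],84.54)
im=shot("top","pics/t5.png"); 
k=26/3.35
edge_check(im,[(310.5,188.5-k),(401.7,207.5-k)])
sc=shot("scene","pics/s6.png"); crop(sc,236,160,266,190,24,"pics/s6c.png")
# predicted far-left bottom corner on line: s ~ +155
for o in (-3,0,3):print(o,[((u-236+.5)*24-.5).round(0) for u in [0]] and (proj("scene",[list(LP+LD*150+LN*o)+[0],list(LP+LD*160+LN*o)+[0]])-[236,160]+.5)*24)
E
```

```text
at [ 445.5 -247.3    7.5] psi 84.5 tilt [-0.23  0.05] F [-7.5 -0.6  5. ] w 85.4 t 8.47
total norm [0.0036 0.0033 0.008 ] rows 1 per row [0.0036 0.0033 0.008 ]
rot z total norm -0.0008 rows at .15: 0.00522286895558729
edge n 84 res 0.29 yaw diff deg 0.06 s range -135.2 146.8
  gap at s=-135: -0.07
  gap at s=147: -0.35Traceback (most recent call last):
  File "<stdin>", line 8, in <module>
AttributeError: 'float' object has no attribute 'round'
```

Call:
{"op": "send_rows", "data": {
  "moves": [
    {"xyz": [0.03, 0, 0], "rot": [0, 0, 0], "jaw": 1},
    {"xyz": [0.06, 0, 0], "rot": [0, 0, 0], "jaw": 1},
    {"xyz": [0.06, 0, 0], "rot": [0, 0, 0], "jaw": 1},
    {"xyz": [0.04, 0, -0.08], "rot": [0, 0, 0], "jaw": 1},
    {"xyz": [0.02, 0, -0.14], "rot": [0, 0, 0], "jaw": 1}
  ]
}}

```text
t: 8.98
ee_pos: [391.2, -239.7, 59.3]
tcp_rot: [0.049, 0.999, 0.003, -0.003]
contact_force: [0.1, -0.0, 0.5]
width: 85.2
```

Call:
{"op": "send_rows", "data": {
  "moves": [
    {"xyz": [0, 0, -0.15], "rot": [0, 0, 0], "jaw": 1},
    {"xyz": [0, 0, -0.15], "rot": [0, 0, 0], "jaw": 1},
    {"xyz": [0, 0, -0.15], "rot": [0, 0, 0], "jaw": 1},
    {"xyz": [0, 0, -0.15], "rot": [0, 0, 0], "jaw": 1},
    {"xyz": [0, 0, -0.15], "rot": [0, 0, 0], "jaw": 1}
  ]
}}

```text
t: 9.4
ee_pos: [395.5, -242.5, 252.5]
tcp_rot: [0.048, 0.999, -0.001, 0.002]
contact_force: [0.4, 0.1, -0.8]
width: 85.5
```

```bash
python3 - <<'E'
from h import *
go([430,278,270],-12.9)
im=shot("top","pics/t7.png"); crop(im,160,170,240,260,6.5,"pics/t7c.png")
sc=shot("scene","pics/s7.png"); crop(sc,190,200,270,280,7.5,"pics/s7c.png")
edge_check(im,[(310.5,180.5),(401.7,199.5)])
for nm,z,a in (("block",45,im),("blocks",45,sc)):
    h=cv2.cvtColor(a,cv2.COLOR_RGB2HSV); 
    print(nm,[tuple(h[y,x]) for x,y in ((190,222),(210,225),(185,235))])
E
```

```text
at [ 395.5 -242.5  252.5] psi 84.48 tilt [ 0.21 -0.12] F [ 0.4  0.1 -0.8] w 85.5 t 9.4
total norm [ 0.0626  2.0855 -0.0737] rows 14 per row [ 0.0045  0.149  -0.0053]
rot z total norm 2.1641 rows at .15: 14.427387002671706
edge n 84 res 0.3 yaw diff deg 0.05 s range -135.2 146.8
  gap at s=-135: -0.04
  gap at s=147: -0.30
block [(np.uint8(0), np.uint8(10), np.uint8(122)), (np.uint8(10), np.uint8(13), np.uint8(122)), (np.uint8(6), np.uint8(10), np.uint8(123))]
blocks [(np.uint8(21), np.uint8(43), np.uint8(153)), (np.uint8(100), np.uint8(116), np.uint8(165)), (np.uint8(21), np.uint8(45), np.uint8(147))]
```

```bash
python3 - <<'E'
from h import *
im=cv2.imread("pics/t7.png")[:,:,::-1].copy(); sc=cv2.imread("pics/s7.png")[:,:,::-1].copy()
h=cv2.cvtColor(im,cv2.COLOR_RGB2HSV)
m=np.zeros(h.shape[:2],np.uint8); r=(slice(180,255),slice(160,235)); m[r]=((h[r][:,:,1]<35)&(h[r][:,:,2]<140)&(h[r][:,:,2]>95))*255
m=cv2.morphologyEx(m,cv2.MORPH_OPEN,np.ones((3,3)))
cs=max(cv2.findContours(m,cv2.RETR_EXTERNAL,cv2.CHAIN_APPROX_NONE)[0],key=cv2.contourArea)
P3=onz("top",cv2.convexHull(cs).reshape(-1,2),45)[:,:2].astype(np.float32)
print(cv2.minAreaRect(P3), cv2.boxPoints(cv2.minAreaRect(P3)))
g=lambda a,f,o:[(a[0]+.5)/f-.5+o[0],(a[1]+.5)/f-.5+o[1]]
h2=cv2.cvtColor(sc,cv2.COLOR_RGB2HSV)
for n,hr in (("purple",(125,150)),("red",(0,5)),("blue",(97,108))):
    for nm,a in (("top",im),("scene",sc)):
        hh=cv2.cvtColor(a,cv2.COLOR_RGB2HSV); q=((hh[:,:,0]>=hr[0])&(hh[:,:,0]<=hr[1])&(hh[:,:,1]>120)&(hh[:,:,2]>70)).astype(np.uint8)
        b=(170,180,225,250) if nm=="top" else (205,215,255,265)
        z=np.zeros_like(q); z[b[1]:b[3],b[0]:b[2]]=q[b[1]:b[3],b[0]:b[2]]
        ys,xs=np.nonzero(z); print(n,nm,len(xs),xs.min(),xs.max(),ys.min(),ys.max(),xs.mean().round(1),ys.mean().round(1))
# predicted
c=np.array([463.3,235.6]);ax=np.array([.975,-.223]);ay=np.array([.223,.975])
for n,(a,b) in dict(purple=(-42,34),red=(-42,-34),blue=(42,34)).items():
    b0=c+a*ax+b*ay
    X=[list(b0+ay*y)+[10+z] for y,z in ((13,145),(-13,145),(0,145),(20,35),(-20,35))]
    print(n,b0.round(1),"scene crop",((proj("scene",X)-[190,200]+.5)*7.5).round(0).tolist(),"top crop",((proj("top",X)-[160,170]+.5)*6.5).round(0).tolist())
E
```

```text
((462.9878234863281, 238.02316284179688), (149.02120971679688, 150.24984741210938), 77.37844848632812) [[373.39697 181.7287 ]
 [520.016   148.89755]
 [552.5787  294.31763]
 [405.95966 327.14877]]
purple top 54 171 184 218 226 177.4 222.3
purple scene 119 223 232 237 261 226.8 247.1
red top 80 192 207 226 237 199.3 230.8
red scene 168 238 248 227 252 243.2 238.3
blue top 76 182 197 192 204 188.6 197.3
blue scene 6 210 217 223 234 212.8 228.0
purple [429.9 278.1] scene crop [[262.0, 298.0], [310.0, 268.0], [286.0, 283.0], [258.0, 454.0], [328.0, 409.0]] top crop [[77.0, 320.0], [130.0, 340.0], [103.0, 330.0], [111.0, 354.0], [186.0, 382.0]]
red [414.8 211.8] scene crop [[386.0, 222.0], [433.0, 193.0], [410.0, 207.0], [377.0, 378.0], [445.0, 335.0]] top crop [[217.0, 372.0], [271.0, 392.0], [244.0, 382.0], [240.0, 402.0], [316.0, 430.0]]
blue [511.8 259.4] scene crop [[150.0, 180.0], [198.0, 152.0], [174.0, 166.0], [151.0, 337.0], [221.0, 295.0]] top crop [[148.0, 148.0], [201.0, 167.0], [174.0, 158.0], [176.0, 196.0], [250.0, 223.0]]
```

```bash
cat >> h.py <<'E'
def rows(target,psi,mx=38.,mr=6.8):
    """straight path with simultaneous turn; prints rows of [x,y,z | rz] in normalised tool axes"""
    s=monitor.state(); p=s['ee_pos']; a0=psi_of(s['tcp_rot']); da=(psi-a0+180)%360-180; d=np.array(target)-p
    n=max(int(np.ceil(np.linalg.norm(d)/mx)),int(np.ceil(abs(da)/mr)),1); st=d/n
    print("at",p.round(1),"psi",a0.round(2),"n",n,"rz per row",round(-da/n/45,4))
    for i in range(n):
        t=np.radians(a0+da*i/n); print(i+1,[round((-st[0]*np.sin(t)+st[1]*np.cos(t))/250,3),round((st[0]*np.cos(t)+st[1]*np.sin(t))/250,3),round(-st[2]/250,3)])
E
python3 - <<'E'
from h import *
rows([429.5,280,235],-12.7)
E
```

```text
at [ 399.6 -245.8  258.9] psi 84.49 n 15 rz per row 0.144
1 [np.float64(0.006), np.float64(0.14), np.float64(0.006)]
2 [np.float64(0.021), np.float64(0.139), np.float64(0.006)]
3 [np.float64(0.037), np.float64(0.136), np.float64(0.006)]
4 [np.float64(0.052), np.float64(0.131), np.float64(0.006)]
5 [np.float64(0.066), np.float64(0.124), np.float64(0.006)]
6 [np.float64(0.08), np.float64(0.116), np.float64(0.006)]
7 [np.float64(0.092), np.float64(0.106), np.float64(0.006)]
8 [np.float64(0.104), np.float64(0.095), np.float64(0.006)]
9 [np.float64(0.114), np.float64(0.082), np.float64(0.006)]
10 [np.float64(0.122), np.float64(0.069), np.float64(0.006)]
11 [np.float64(0.129), np.float64(0.055), np.float64(0.006)]
12 [np.float64(0.135), np.float64(0.04), np.float64(0.006)]
13 [np.float64(0.138), np.float64(0.024), np.float64(0.006)]
14 [np.float64(0.14), np.float64(0.009), np.float64(0.006)]
15 [np.float64(0.14), np.float64(-0.007), np.float64(0.006)]
```

Call:
{"op": "send_rows", "data": {
  "moves": [
    {"xyz": [0.006, 0.14, 0], "rot": [0, 0, 0.144], "jaw": 1},
    {"xyz": [0.021, 0.139, 0], "rot": [0, 0, 0.144], "jaw": 1},
    {"xyz": [0.037, 0.136, 0], "rot": [0, 0, 0.144], "jaw": 1},
    {"xyz": [0.052, 0.131, 0], "rot": [0, 0, 0.144], "jaw": 1},
    {"xyz": [0.066, 0.124, 0], "rot": [0, 0, 0.144], "jaw": 1}
  ]
}}

```text
t: 9.92
ee_pos: [404.9, -69.6, 249.6]
tcp_rot: [0.321, 0.947, 0.0, 0.001]
contact_force: [0.7, 0.1, -0.7]
width: 85.3
```

Call:
{"op": "send_rows", "data": {
  "moves": [
    {"xyz": [0.08, 0.116, 0], "rot": [0, 0, 0.144], "jaw": 1},
    {"xyz": [0.092, 0.106, 0], "rot": [0, 0, 0.144], "jaw": 1},
    {"xyz": [0.104, 0.095, 0], "rot": [0, 0, 0.144], "jaw": 1},
    {"xyz": [0.114, 0.082, 0], "rot": [0, 0, 0.144], "jaw": 1},
    {"xyz": [0.122, 0.069, 0], "rot": [0, 0, 0.144], "jaw": 1}
  ]
}}

```text
t: 10.33
ee_pos: [409.7, 92.5, 249.8]
tcp_rot: [0.554, 0.833, 0.001, 0.001]
contact_force: [0.3, 0.5, -0.9]
width: 85.3
```

Call:
{"op": "send_rows", "data": {
  "moves": [
    {"xyz": [0.129, 0.055, 0.01], "rot": [0, 0, 0.144], "jaw": 1},
    {"xyz": [0.135, 0.04, 0.01], "rot": [0, 0, 0.144], "jaw": 1},
    {"xyz": [0.138, 0.024, 0.02], "rot": [0, 0, 0.144], "jaw": 1},
    {"xyz": [0.14, 0.009, 0.02], "rot": [0, 0, 0.144], "jaw": 1},
    {"xyz": [0.14, -0.007, 0.03], "rot": [0, 0, 0.144], "jaw": 1}
  ]
}}

```text
t: 10.75
ee_pos: [408.0, 261.7, 228.2]
tcp_rot: [0.757, 0.653, 0.002, 0.0]
contact_force: [-0.4, 0.1, 0.1]
width: 85.7
```

```bash
python3 - <<'E'
from h import *
rows([429.5,280,160],-12.7)
sc=shot("scene","pics/s8.png"); crop(sc,170,160,290,290,4.5,"pics/s8c.png")
im=shot("top","pics/t8.png"); edge_check(im,[(310.5,180.5),(401.7,199.5)])
E
```

```text
at [408.  261.7 228.2] psi -8.48 n 2 rz per row 0.0469
1 [np.float64(0.042), np.float64(0.037), np.float64(0.136)]
2 [np.float64(0.044), np.float64(0.036), np.float64(0.136)]
edge n 84 res 0.3 yaw diff deg 0.04 s range -135.2 146.8
  gap at s=-135: -0.09
  gap at s=147: -0.27
```

Call:
{"op": "send_rows", "data": {
  "moves": [
    {"xyz": [0, 0, 0], "rot": [0, 0, 0], "jaw": 1},
    {"xyz": [0, 0, 0], "rot": [0, 0, 0], "jaw": 1},
    {"xyz": [0, 0, 0], "rot": [0, 0, 0], "jaw": 1},
    {"xyz": [0, 0, 0], "rot": [0, 0, 0], "jaw": 1},
    {"xyz": [0, 0, 0], "rot": [0, 0, 0], "jaw": 1}
  ]
}}

```text
t: 11.27
ee_pos: [408.0, 258.5, 228.3]
tcp_rot: [0.756, 0.654, 0.0, 0.0]
contact_force: [0.3, -0.6, 0.2]
width: 85.6
```

```bash
python3 - <<'E'
from h import *
go([429.5,280,180],-12.7)
E
```

```text
at [408.  258.5 228.3] psi -8.26 tilt [0.05 0.02] F [ 0.3 -0.6  0.2] w 85.6 t 11.27
total norm [0.0972 0.0724 0.1934] rows 2 per row [0.0486 0.0362 0.0967]
rot z total norm 0.0986 rows at .15: 0.6572043218872657
```

Call:
{"op": "send_rows", "data": {
  "moves": [
    {"xyz": [0.049, 0.036, 0], "rot": [0, 0, 0], "jaw": 1},
    {"xyz": [0.049, 0.036, 0], "rot": [0, 0, 0], "jaw": 1},
    {"xyz": [0, 0, 0.09], "rot": [0, 0, 0.099], "jaw": 1},
    {"xyz": [0, 0, 0.09], "rot": [0, 0, 0], "jaw": 1},
    {"xyz": [0, 0, 0], "rot": [0, 0, 0], "jaw": 1}
  ]
}}

```text
t: 11.68
ee_pos: [426.3, 279.1, 178.7]
tcp_rot: [0.781, 0.625, -0.004, -0.001]
contact_force: [-1.3, 0.1, -0.7]
width: 85.5
```

Call:
{"op": "send_rows", "data": {
  "moves": [
    {"xyz": [0, 0, 0], "rot": [0, 0, 0], "jaw": 1},
    {"xyz": [0, 0, 0], "rot": [0, 0, 0], "jaw": 1},
    {"xyz": [0, 0, 0], "rot": [0, 0, 0], "jaw": 1},
    {"xyz": [0, 0, 0], "rot": [0, 0, 0], "jaw": 1},
    {"xyz": [0, 0, 0], "rot": [0, 0, 0], "jaw": 1}
  ]
}}

```text
t: 12.1
ee_pos: [429.7, 281.5, 184.4]
tcp_rot: [0.781, 0.625, 0.001, 0.0]
contact_force: [-0.4, 0.8, -0.3]
width: 85.6
```

```bash
python3 - <<'E'
from h import *
go([429.5,280,128],-12.7)
sc=shot("scene","pics/s9.png"); crop(sc,190,190,270,280,7,"pics/s9c.png")
E
```

```text
at [429.7 281.5 184.4] psi -12.63 tilt [0.13 0.06] F [-0.4  0.8 -0.3] w 85.6 t 12.1
total norm [-6.200e-03  2.000e-04  2.255e-01] rows 2 per row [-3.100e-03  1.000e-04  1.127e-01]
rot z total norm 0.0016 rows at .15: 0.010411109777119574
```

Call:
{"op": "send_rows", "data": {
  "moves": [
    {"xyz": [-0.006, 0, 0.06], "rot": [0, 0, 0], "jaw": 1},
    {"xyz": [0, 0, 0.06], "rot": [0, 0, 0], "jaw": 1},
    {"xyz": [0, 0, 0.06], "rot": [0, 0, 0], "jaw": 1},
    {"xyz": [0, 0, 0.045], "rot": [0, 0, 0], "jaw": 0.3},
    {"xyz": [0, 0, 0], "rot": [0, 0, 0], "jaw": 0}
  ],
  "newtons": 35
}}

```text
t: 12.57
ee_pos: [426.7, 278.8, 124.2]
tcp_rot: [0.781, 0.625, -0.002, -0.001]
contact_force: [-0.3, -0.7, -0.4]
width: 63.7
```

Call:
{"op": "send_rows", "data": {
  "moves": [
    {"xyz": [0, 0, 0], "rot": [0, 0, 0], "jaw": -0.3},
    {"xyz": [0, 0, 0], "rot": [0, 0, 0], "jaw": -0.5},
    {"xyz": [0, 0, 0], "rot": [0, 0, 0], "jaw": -0.6},
    {"xyz": [0, 0, 0], "rot": [0, 0, 0], "jaw": -0.7},
    {"xyz": [0, 0, 0], "rot": [0, 0, 0], "jaw": -0.7}
  ]
}}

```text
t: 12.98
ee_pos: [429.1, 280.0, 127.6]
tcp_rot: [0.781, 0.625, 0.001, 0.0]
contact_force: [0.2, 0.5, 0.5]
width: 12.6
```

```bash
python3 - <<'E'
from h import *
go([429.5,280,128],-12.7)
sc=shot("scene","pics/s10.png"); crop(sc,190,190,270,280,7,"pics/s10c.png")
E
```

```text
at [429.1 280.  127.6] psi -12.63 tilt [0.08 0.04] F [0.2 0.5 0.5] w 12.6 t 12.98
total norm [ 0.0004  0.0014 -0.0016] rows 1 per row [ 0.0004  0.0014 -0.0016]
rot z total norm 0.0017 rows at .15: 0.01100835547792182
```

```bash
python3 - <<'E'
from h import *
c=np.array([429.1,280]);a=np.radians(-12.63);ax=np.array([np.cos(a),np.sin(a)]);ay=np.array([-np.sin(a),np.cos(a)])
f=lambda x,y,z:((proj("scene",[list(c+ax*x+ay*y)+[z]])[0]-[190,190]+.5)*7).round(0).tolist()
print("finger back lower corners",f(-20,11,117),f(-20,-11,117),f(-6,11,117),f(-6,-11,117))
print("tab left lower/upper",f(-4,13,107),f(-4,13,155),"plate left bottom",f(-4,20,45),"right",f(-4,-20,45), "slot left",f(-4,20,78),f(-4,20,94))
E
```

```text
finger back lower corners [275.0, 426.0] [312.0, 402.0] [257.0, 407.0] [294.0, 383.0]
tab left lower/upper [252.0, 419.0] [248.0, 357.0] plate left bottom [244.0, 503.0] right [310.0, 460.0] slot left [242.0, 463.0] [241.0, 443.0]
```

```bash
python3 - <<'E'
from h import *
c=np.array([463,237.6]);a=np.radians(-12.7);ax=np.array([np.cos(a),np.sin(a)]);ay=np.array([-np.sin(a),np.cos(a)])
f=lambda x,y,z:((proj("scene",[list(c+ax*x+ay*y)+[z]])[0]-[190,190]+.5)*7).round(0).tolist()
for x,y in ((-75,75),(75,75),(-75,-75)): print(x,y,f(x,y,45),f(x,y,0))
g=lambda x,y,z:((proj("top",[list(c+ax*x+ay*y)+[z]])[0]-[160,170]+.5)*6.5).round(0).tolist()
for x,y in ((-75,75),(75,75),(-75,-75),(75,-75)): print(x,y,g(x,y,45),g(x,y,0))
for x,y in ((-42,34),(-42,-34),(42,34)): print("plate base ends",x,y,f(x-4,y+20,45),f(x-4,y-20,45),f(x-4,y+13,155),f(x-4,y-13,155),"top:",g(x,y+13,155),g(x,y-13,155),g(x,y+20,97),g(x,y-20,97),g(x-4,y+20,45),g(x-4,y-20,45))
im=cv2.imread("pics/t7.png")[:,:,::-1]; crop(im,165,185,215,245,12,"pics/t7d.png")
E
```

```text
-75 75 [244.0, 564.0] [247.0, 616.0]
75 75 [67.0, 367.0] [73.0, 421.0]
-75 -75 [487.0, 406.0] [486.0, 459.0]
-75 75 [42.0, 403.0] [62.0, 415.0]
75 75 [157.0, 121.0] [173.0, 142.0]
-75 -75 [328.0, 509.0] [339.0, 518.0]
75 -75 [439.0, 221.0] [445.0, 240.0]
plate base ends -42 34 [244.0, 502.0] [309.0, 460.0] [248.0, 356.0] [293.0, 329.0] top: [72.0, 320.0] [126.0, 340.0] [85.0, 337.0] [163.0, 366.0] [104.0, 362.0] [179.0, 390.0]
plate base ends -42 -34 [355.0, 431.0] [418.0, 390.0] [364.0, 285.0] [407.0, 258.0] top: [213.0, 372.0] [267.0, 392.0] [219.0, 386.0] [299.0, 415.0] [233.0, 409.0] [309.0, 437.0]
plate base ends 42 34 [144.0, 393.0] [209.0, 353.0] [143.0, 246.0] [187.0, 220.0] top: [143.0, 148.0] [196.0, 167.0] [152.0, 172.0] [230.0, 200.0] [168.0, 203.0] [243.0, 230.0]
```

Call:
{"op": "send_rows", "data": {
  "moves": [
    {"xyz": [0, 0, 0], "rot": [0, 0, 0], "jaw": -0.8},
    {"xyz": [0, 0, 0], "rot": [0, 0, 0], "jaw": -0.9},
    {"xyz": [0, 0, 0], "rot": [0, 0, 0], "jaw": -1},
    {"xyz": [0, 0, 0], "rot": [0, 0, 0], "jaw": -1},
    {"xyz": [0, 0, 0], "rot": [0, 0, 0], "jaw": -1}
  ]
}}

```text
t: 13.45
ee_pos: [429.1, 279.9, 127.2]
tcp_rot: [0.781, 0.625, 0.001, 0.0]
contact_force: [0.8, 0.6, 1.8]
width: 7.8
```

Call:
{"op": "send_rows", "data": {
  "moves": [
    {"xyz": [0, 0, 0], "rot": [0, 0, 0], "jaw": -1},
    {"xyz": [0, 0, -0.02], "rot": [0, 0, 0], "jaw": -1},
    {"xyz": [0, 0, -0.06], "rot": [0, 0, 0], "jaw": -1},
    {"xyz": [0, 0, -0.1], "rot": [0, 0, 0], "jaw": -1},
    {"xyz": [0, 0, -0.12], "rot": [0, 0, 0], "jaw": -1}
  ]
}}

```text
t: 13.87
ee_pos: [426.5, 278.6, 200.0]
tcp_rot: [0.781, 0.625, -0.003, -0.001]
contact_force: [0.3, 0.9, -1.0]
width: 7.7
```

Call:
{"op": "send_rows", "data": {
  "moves": [
    {"xyz": [0, 0, -0.14], "rot": [0, 0, 0], "jaw": -1},
    {"xyz": [0, 0, -0.1], "rot": [0, 0, 0], "jaw": -1},
    {"xyz": [0, 0, 0], "rot": [0, 0, 0], "jaw": -1},
    {"xyz": [0, 0, 0], "rot": [0, 0, 0], "jaw": -1},
    {"xyz": [0, 0, 0], "rot": [0, 0, 0], "jaw": -1}
  ]
}}

```text
t: 14.28
ee_pos: [427.4, 279.3, 260.3]
tcp_rot: [0.781, 0.625, -0.001, -0.0]
contact_force: [0.9, -0.4, -1.3]
width: 7.4
```

```bash
python3 - <<'E'
from h import *
go([429.5,280,250],-5.5)
sc=shot("scene","pics/s11.png"); crop(sc,190,170,270,280,6,"pics/s11c.png")
im=shot("top","pics/t11.png"); crop(im,150,170,250,260,6,"pics/t11c.png")
edge_check(im,[(310.5,180.5),(401.7,199.5)])
E
```

```text
at [427.4 279.3 260.3] psi -12.63 tilt [-0.16 -0.06] F [ 0.9 -0.4 -1.3] w 7.4 t 14.28
total norm [0.0047 0.0076 0.0413] rows 1 per row [0.0047 0.0076 0.0413]
rot z total norm -0.1583 rows at .15: 1.0556432906109456
edge n 84 res 0.3 yaw diff deg 0.03 s range -135.2 146.8
  gap at s=-135: -0.09
  gap at s=147: -0.26
```

```bash
python3 - <<'E'
from h import *
c=np.array([427.4,279.3]);a=np.radians(-12.63);ax=np.array([np.cos(a),np.sin(a)]);ay=np.array([-np.sin(a),np.cos(a)])
f=lambda x,y,z:((proj("scene",[list(c+ax*x+ay*y)+[z]])[0]-[190,170]+.5)*6).round(0).tolist()
for d in (0,3): print(d,f(-4,20+d,143),f(-4,-20+d,143),f(-4,20+d,143+68),f(-4,13+d,143+145),"slot end/notch",f(-4,-7+d,143+76),f(-4,7+d,143+92))
g=lambda x,y,z:((proj("top",[list(c+ax*x+ay*y)+[z]])[0]-[150,170]+.5)*6).round(0).tolist()
for d in (0,3): print(d,g(4,-20+d,143),g(-4,-20+d,143),g(4,-20+d,143+97),g(-4,-20+d,240))
sc=cv2.imread("pics/s11.png")[:,:,::-1]; crop(sc,215,205,240,247,16,"pics/s11d.png")
im=cv2.imread("pics/t11.png")[:,:,::-1]; crop(im,165,205,195,240,16,"pics/t11d.png")
E
```

```text
0 [206.0, 447.0] [265.0, 410.0] [202.0, 368.0] [207.0, 266.0] slot end/notch [243.0, 334.0] [220.0, 327.0]
3 [202.0, 449.0] [261.0, 413.0] [197.0, 371.0] [203.0, 269.0] slot end/notch [238.0, 336.0] [216.0, 330.0]
0 [198.0, 320.0] [192.0, 335.0] [158.0, 284.0] [152.0, 301.0]
3 [192.0, 317.0] [186.0, 333.0] [152.0, 282.0] [145.0, 299.0]
```

```bash
cat >> h.py <<'E'
def stand_pts(s0,off=0.0,L=None):
    o=LP+LD*s0+LN*(off-65)
    return lambda x,y,z: list(o+LN*x+LD*y)+[z]
def disc(a,n,hr,box,s=90):
    hh=cv2.cvtColor(a,cv2.COLOR_RGB2HSV); q=((hh[:,:,0]>=hr[0])&(hh[:,:,0]<=hr[1])&(hh[:,:,1]>s)&(hh[:,:,2]>60))
    z=np.zeros(q.shape,bool); z[box[1]:box[3],box[0]:box[2]]=q[box[1]:box[3],box[0]:box[2]]
    ys,xs=np.nonzero(z); return (xs.mean(),ys.mean(),len(xs)) if len(xs) else None
HR=dict(purple=(128,155),red=(0,6),blue=(97,110),green=(50,75)); YP=dict(purple=120,red=40,blue=-40,green=-120)
E
python3 - <<'E'
from h import *
im=cv2.imread("pics/t8.png")[:,:,::-1].copy(); sc=cv2.imread("pics/s7.png")[:,:,::-1].copy()
f=stand_pts(5.8,-0.2)
for n in YP:
    pt=proj("top",[f(-46,YP[n],135)])[0]; ps=proj("scene",[f(-46,YP[n],135)])[0]
    b=[int(pt[0]-9),int(pt[1]-8),int(pt[0]+9),int(pt[1]+9)]
    m=disc(im,"top",HR[n],b); w=onz("top",[m[:2]],135)[0][:2]-LP if m else None
    print(n,pt.round(1),m, None if m is None else (round(w@LN+65+.2,1),round(w@LD-YP[n],1)), "scene",ps.round(1))
E
```

```text
purple [319.1 206.8] (np.float64(320.7826086956522), np.float64(207.6086956521739), 23) (np.float64(-47.3), np.float64(0.6)) scene [278.9 161.6]
red [345.5 212.5] (np.float64(347.1818181818182), np.float64(212.54545454545453), 11) (np.float64(-44.9), np.float64(0.9)) scene [292.5 151.6]
blue [371.8 218.3] (np.float64(373.45454545454544), np.float64(219.1818181818182), 33) (np.float64(-47.7), np.float64(0.4)) scene [305.6 142.1]
green [397.8 223.9] (np.float64(399.0), np.float64(224.1875), 16) (np.float64(-46.1), np.float64(2.2)) scene [318.2 132.9]
```

```bash
python3 - <<'E'
from h import *
im=cv2.imread("pics/t8.png")[:,:,::-1].copy(); g=im.astype(float).sum(2)
L=[];Rr=[]
for r in range(195,228):
    row=g[r]; 
    # left end: desk->dark scanning
    for side,rng,out in (("L",range(298,322),L),("R",range(408,388,-1),Rr)):
        v=[row[c] for c in rng]; hi=np.median(v[:4]); 
        for i in range(len(v)-1):
            h=(hi+190)/2
            if v[i]>=h>v[i+1] and v[min(i+3,len(v)-1)]<260:
                c=list(rng); out.append((c[i]+(c[i+1]-c[i])*(v[i]-h)/(v[i]-v[i+1]),r)); break
for nm,o in (("L",L),("R",Rr)):
    w=onz("top",o,18)[:,:2]-LP; print(nm,np.c_[(w@LN).round(0),(w@LD).round(1)].tolist())
E
```

```text
L [[-47.0, 130.3], [-51.0, 131.6], [-54.0, 131.7], [-58.0, 130.8], [-61.0, 130.0], [-64.0, 130.0], [-68.0, 130.9], [-72.0, 131.4], [-81.0, 156.3], [-84.0, 156.5], [-87.0, 156.3], [-91.0, 156.4], [-94.0, 156.3], [-98.0, 156.4], [-101.0, 156.5], [-104.0, 156.4], [-108.0, 156.7], [-111.0, 156.5], [-115.0, 156.5], [-118.0, 156.4], [-121.0, 156.4], [-125.0, 156.6], [-128.0, 156.6], [-131.0, 156.8], [-135.0, 156.7], [-138.0, 156.3], [-141.0, 156.5], [-145.0, 156.3], [-148.0, 156.7], [-152.0, 156.6], [-155.0, 156.2], [-158.0, 156.3], [-161.0, 156.4]]
R [[-1.0, -141.5], [-2.0, -151.6], [-4.0, -155.1], [-9.0, -152.1], [-44.0, -131.6], [-48.0, -130.9], [-51.0, -131.5], [-54.0, -131.9], [-58.0, -131.6], [-61.0, -131.5], [-65.0, -131.1], [-68.0, -130.6], [-72.0, -130.4], [-75.0, -131.0], [-77.0, -152.6], [-79.0, -158.6], [-81.0, -167.4], [-84.0, -168.7], [-94.0, -154.1]]
```

```bash
python3 - <<'E'
from h import *
f=stand_pts(0.7,-0.2)
for n in YP: print(n,"pin",np.round(f(-24,YP[n],135),1),"pre",np.round(f(-24,YP[n]-40,135),1))
rows(f(-24,80,300)[:2]+[300],-5.46)
E
```

```text
purple pin [ 547.  -140.9  135. ] pre [ 543.2 -180.8  135. ]
red pin [ 539.4 -220.6  135. ] pre [ 535.6 -260.4  135. ]
blue pin [ 531.8 -300.2  135. ] pre [ 528. -340.  135.]
green pin [ 524.2 -379.9  135. ] pre [ 520.4 -419.7  135. ]
at [427.  279.  259.1] psi -12.63 n 13 rz per row -0.0123
1 [np.float64(-0.13), np.float64(0.066), np.float64(-0.013)]
2 [np.float64(-0.131), np.float64(0.065), np.float64(-0.013)]
3 [np.float64(-0.131), np.float64(0.063), np.float64(-0.013)]
4 [np.float64(-0.132), np.float64(0.062), np.float64(-0.013)]
5 [np.float64(-0.133), np.float64(0.061), np.float64(-0.013)]
6 [np.float64(-0.133), np.float64(0.059), np.float64(-0.013)]
7 [np.float64(-0.134), np.float64(0.058), np.float64(-0.013)]
8 [np.float64(-0.134), np.float64(0.057), np.float64(-0.013)]
9 [np.float64(-0.135), np.float64(0.056), np.float64(-0.013)]
10 [np.float64(-0.135), np.float64(0.054), np.float64(-0.013)]
11 [np.float64(-0.136), np.float64(0.053), np.float64(-0.013)]
12 [np.float64(-0.136), np.float64(0.052), np.float64(-0.013)]
13 [np.float64(-0.137), np.float64(0.05), np.float64(-0.013)]
```

Call:
{"op": "send_rows", "data": {
  "moves": [
    {"xyz": [0, 0, -0.08], "rot": [0, 0, 0], "jaw": -1},
    {"xyz": [0, 0, -0.09], "rot": [0, 0, 0], "jaw": -1},
    {"xyz": [-0.13, 0.065, 0], "rot": [0, 0, -0.012], "jaw": -1},
    {"xyz": [-0.131, 0.065, 0], "rot": [0, 0, -0.012], "jaw": -1},
    {"xyz": [-0.131, 0.063, 0], "rot": [0, 0, -0.012], "jaw": -1}
  ]
}}

```text
t: 14.8
ee_pos: [454.5, 173.0, 302.7]
tcp_rot: [0.771, 0.637, -0.001, -0.001]
contact_force: [0.2, -0.3, -1.2]
width: 7.3
```

Call:
{"op": "send_rows", "data": {
  "moves": [
    {"xyz": [-0.132, 0.062, 0], "rot": [0, 0, -0.012], "jaw": -1},
    {"xyz": [-0.133, 0.061, 0], "rot": [0, 0, -0.012], "jaw": -1},
    {"xyz": [-0.133, 0.059, 0], "rot": [0, 0, -0.012], "jaw": -1},
    {"xyz": [-0.134, 0.058, 0], "rot": [0, 0, -0.012], "jaw": -1},
    {"xyz": [-0.134, 0.057, 0], "rot": [0, 0, -0.012], "jaw": -1}
  ]
}}

```text
t: 15.22
ee_pos: [498.6, -4.6, 302.0]
tcp_rot: [0.756, 0.654, -0.001, -0.002]
contact_force: [1.1, 1.5, -0.3]
width: 7.5
```

Call:
{"op": "send_rows", "data": {
  "moves": [
    {"xyz": [-0.135, 0.056, 0], "rot": [0, 0, -0.012], "jaw": -1},
    {"xyz": [-0.135, 0.054, 0], "rot": [0, 0, -0.012], "jaw": -1},
    {"xyz": [-0.136, 0.053, 0], "rot": [0, 0, -0.012], "jaw": -1},
    {"xyz": [-0.136, 0.052, 0], "rot": [0, 0, -0.012], "jaw": -1},
    {"xyz": [-0.137, 0.05, 0], "rot": [0, 0, -0.012], "jaw": -1}
  ]
}}

```text
t: 15.63
ee_pos: [543.1, -181.2, 301.7]
tcp_rot: [0.741, 0.672, -0.001, -0.002]
contact_force: [0.3, 0.7, 0.4]
width: 7.5
```

Call:
{"op": "send_rows", "data": {
  "moves": [
    {"xyz": [0, 0, 0], "rot": [0, 0, 0], "jaw": -1},
    {"xyz": [0, 0, 0], "rot": [0, 0, 0], "jaw": -1},
    {"xyz": [0, 0, 0], "rot": [0, 0, 0], "jaw": -1},
    {"xyz": [0, 0, 0], "rot": [0, 0, 0], "jaw": -1},
    {"xyz": [0, 0, 0], "rot": [0, 0, 0], "jaw": -1}
  ]
}}

```text
t: 16.05
ee_pos: [543.7, -178.3, 303.7]
tcp_rot: [0.74, 0.672, -0.0, -0.001]
contact_force: [0.4, 0.0, -1.0]
width: 7.5
```

```bash
python3 - <<'E'
from h import *
go([543.2,-180.8,290],-5.46)
sc=shot("scene","pics/s12.png"); crop(sc,230,80,350,200,5,"pics/s12c.png")
im=shot("top","pics/t12.png"); crop(im,290,130,420,260,5,"pics/t12c.png")
E
```

```text
at [ 543.7 -178.3  303.7] psi -5.51 tilt [-0.06  0.05] F [ 0.4  0.  -1. ] w 7.5 t 16.05
total norm [-0.01   -0.0008  0.0547] rows 1 per row [-0.01   -0.0008  0.0547]
rot z total norm -0.0011 rows at .15: 0.007587365904702927
```

Call:
{"op": "send_rows", "data": {
  "moves": [
    {"xyz": [-0.01, 0, 0.1], "rot": [0, 0, 0], "jaw": -1},
    {"xyz": [0, 0, 0.1], "rot": [0, 0, 0], "jaw": -1},
    {"xyz": [0, 0, 0.1], "rot": [0, 0, 0], "jaw": -1},
    {"xyz": [0, 0, 0.05], "rot": [0, 0, 0], "jaw": -1},
    {"xyz": [0, 0, 0], "rot": [0, 0, 0], "jaw": -1}
  ]
}}

```text
t: 16.57
ee_pos: [541.3, -180.5, 212.7]
tcp_rot: [0.741, 0.672, -0.001, -0.004]
contact_force: [-0.4, -0.1, -0.9]
width: 7.6
```

Call:
{"op": "send_rows", "data": {
  "moves": [
    {"xyz": [0, 0, 0.06], "rot": [0, 0, 0], "jaw": -1},
    {"xyz": [0, 0, 0.06], "rot": [0, 0, 0], "jaw": -1},
    {"xyz": [0, 0, 0.039], "rot": [0, 0, 0], "jaw": -1},
    {"xyz": [0, 0, 0], "rot": [0, 0, 0], "jaw": -1},
    {"xyz": [0, 0, 0], "rot": [0, 0, 0], "jaw": -1}
  ]
}}

```text
t: 16.98
ee_pos: [544.0, -182.2, 177.5]
tcp_rot: [0.741, 0.672, 0.0, 0.0]
contact_force: [0.4, -0.8, -0.5]
width: 7.6
```

```bash
python3 - <<'E'
from h import *
go([543.2,-180.8,176.5],-5.46)
sc=shot("scene","pics/s13.png"); crop(sc,260,120,320,180,10,"pics/s13c.png")
E
```

```text
at [ 544.  -182.2  177.5] psi -5.59 tilt [ 0.01 -0.  ] F [ 0.4 -0.8 -0.5] w 7.6 t 16.98
total norm [ 0.0054 -0.0037  0.004 ] rows 1 per row [ 0.0054 -0.0037  0.004 ]
rot z total norm -0.0029 rows at .15: 0.019567386043781377
```

```bash
python3 - <<'E'
from h import *
f=stand_pts(0.7,-0.2)
C=lambda X:((proj("scene",[X])[0]-[260,120]+.5)*10).round(0).tolist()
print("pin beam end",C(f(-3,120,135)),"mid",C(f(-24,120,135)),"disc",C(f(-45,120,135)),"red disc",C(f(-46,40,135)),"red beam",C(f(-3,40,135)))
c=np.array([544.,-182.2]);zb=177.5-117.3
p=lambda x,y,z:C(list(c+LN*x+LD*y)+[zb+z])
print("plate BL",p(-4,20,0),"BR",p(-4,-20,0),"slot left lo/hi",p(-4,20,68),p(-4,20,84),"shoulder L",p(-4,20,97),"R",p(-4,-20,97),"tabTL",p(-4,13,145))
sc=cv2.imread("pics/s13.png")[:,:,::-1]; crop(sc,265,135,295,175,18,"pics/s13d.png")
E
```

```text
pin beam end [120.0, 362.0] mid [160.0, 388.0] disc [200.0, 414.0] red disc [338.0, 315.0] red beam [256.0, 264.0]
plate BL [194.0, 503.0] BR [260.0, 453.0] slot left lo/hi [202.0, 378.0] [204.0, 347.0] shoulder L [206.0, 322.0] R [274.0, 273.0] tabTL [224.0, 219.0]
```

Call:
{"op": "send_rows", "data": {
  "moves": [
    {"xyz": [0.03, -0.003, 0], "rot": [0, 0, 0], "jaw": -1},
    {"xyz": [0.03, 0, 0], "rot": [0, 0, 0], "jaw": -1},
    {"xyz": [0.03, 0, 0], "rot": [0, 0, 0], "jaw": -1},
    {"xyz": [0.03, 0, 0], "rot": [0, 0, 0], "jaw": -1},
    {"xyz": [0.02, 0, 0], "rot": [0, 0, 0], "jaw": -1}
  ]
}}

```text
t: 17.45
ee_pos: [546.6, -146.1, 177.3]
tcp_rot: [0.741, 0.672, 0.0, 0.0]
contact_force: [0.3, -0.2, -0.3]
width: 7.9
```

Call:
{"op": "send_rows", "data": {
  "moves": [
    {"xyz": [0.012, 0, 0], "rot": [0, 0, 0], "jaw": -1},
    {"xyz": [0, 0, 0], "rot": [0, 0, 0], "jaw": -1},
    {"xyz": [0, 0, 0], "rot": [0, 0, 0], "jaw": -1},
    {"xyz": [0, 0, 0], "rot": [0, 0, 0], "jaw": -1},
    {"xyz": [0, 0, 0], "rot": [0, 0, 0], "jaw": -1}
  ]
}}

```text
t: 17.87
ee_pos: [546.7, -144.7, 176.9]
tcp_rot: [0.741, 0.672, -0.0, 0.0]
contact_force: [-0.8, 0.3, -0.2]
width: 7.7
```

```bash
python3 - <<'E'
from h import *
go([547,-140.9,177.5],-5.46)
sc=shot("scene","pics/s14.png"); crop(sc,255,130,295,180,14,"pics/s14c.png")
E
```

```text
at [ 546.7 -144.7  176.9] psi -5.63 tilt [-0.   -0.01] F [-0.8  0.3 -0.2] w 7.7 t 17.87
total norm [ 0.0154 -0.0004 -0.0022] rows 1 per row [ 0.0154 -0.0004 -0.0022]
rot z total norm -0.0038 rows at .15: 0.02509483642038251
```

Call:
{"op": "send_rows", "data": {
  "moves": [
    {"xyz": [0.007, 0, 0], "rot": [0, 0, 0], "jaw": -1},
    {"xyz": [0.007, 0, 0], "rot": [0, 0, 0], "jaw": -1},
    {"xyz": [0, 0, 0], "rot": [0, 0, 0], "jaw": -1},
    {"xyz": [0, 0, 0], "rot": [0, 0, 0], "jaw": -1},
    {"xyz": [0, 0, 0], "rot": [0, 0, 0], "jaw": -1}
  ]
}}

```text
t: 18.33
ee_pos: [547.1, -140.9, 177.0]
tcp_rot: [0.741, 0.672, -0.0, 0.0]
contact_force: [0.3, -0.0, -0.5]
width: 7.2
```

Call:
{"op": "send_rows", "data": {
  "moves": [
    {"xyz": [0, 0, 0.01], "rot": [0, 0, 0], "jaw": -1},
    {"xyz": [0, 0, 0.01], "rot": [0, 0, 0], "jaw": -1},
    {"xyz": [0, 0, 0.008], "rot": [0, 0, 0], "jaw": -1},
    {"xyz": [0, 0, 0], "rot": [0, 0, 0], "jaw": -1},
    {"xyz": [0, 0, 0], "rot": [0, 0, 0], "jaw": -1}
  ]
}}

```text
t: 18.75
ee_pos: [546.8, -140.8, 169.5]
tcp_rot: [0.741, 0.672, -0.0, -0.0]
contact_force: [0.2, 0.9, -0.3]
width: 7.6
```

```bash
python3 - <<'E'
from h import *
go([547,-140.9,164.3],-5.46)
sc=shot("scene","pics/s15.png"); crop(sc,255,130,295,180,14,"pics/s15c.png")
E
```

```text
at [ 546.8 -140.8  169.5] psi -5.61 tilt [-0.05  0.02] F [ 0.2  0.9 -0.3] w 7.6 t 18.75
total norm [-0.0002  0.0009  0.0209] rows 1 per row [-0.0002  0.0009  0.0209]
rot z total norm -0.0033 rows at .15: 0.022022285998606027
```

Call:
{"op": "send_rows", "data": {
  "moves": [
    {"xyz": [0, 0, 0.006], "rot": [0, 0, 0], "jaw": -1},
    {"xyz": [0, 0, 0.006], "rot": [0, 0, 0], "jaw": -1},
    {"xyz": [0, 0, 0.004], "rot": [0, 0, 0], "jaw": -1},
    {"xyz": [0, 0, 0], "rot": [0, 0, 0], "jaw": -1},
    {"xyz": [0, 0, 0], "rot": [0, 0, 0], "jaw": -1}
  ]
}}

```text
t: 19.22
ee_pos: [547.0, -140.9, 165.8]
tcp_rot: [0.741, 0.672, -0.0, -0.0]
contact_force: [-0.6, -0.8, -0.7]
width: 7.7
```

Call:
{"op": "send_rows", "data": {
  "moves": [
    {"xyz": [0, 0, 0.004], "rot": [0, 0, 0], "jaw": -1},
    {"xyz": [0, 0, 0], "rot": [0, 0, 0], "jaw": -1},
    {"xyz": [0, 0, 0], "rot": [0, 0, 0], "jaw": -1},
    {"xyz": [0, 0, 0], "rot": [0, 0, 0], "jaw": -1},
    {"xyz": [0, 0, 0], "rot": [0, 0, 0], "jaw": -1}
  ]
}}

```text
t: 19.63
ee_pos: [547.1, -140.9, 165.0]
tcp_rot: [0.741, 0.672, 0.0, 0.0]
contact_force: [0.4, 0.1, -0.3]
width: 7.5
```

Call:
{"op": "send_rows", "data": {
  "moves": [
    {"xyz": [0, 0, 0.004], "rot": [0, 0, 0], "jaw": -1},
    {"xyz": [0, 0, 0], "rot": [0, 0, 0], "jaw": -1},
    {"xyz": [0, 0, 0], "rot": [0, 0, 0], "jaw": -1},
    {"xyz": [0, 0, 0], "rot": [0, 0, 0], "jaw": -1},
    {"xyz": [0, 0, 0], "rot": [0, 0, 0], "jaw": -1}
  ]
}}

```text
t: 20.05
ee_pos: [547.3, -141.0, 164.2]
tcp_rot: [0.741, 0.672, 0.0, 0.0]
contact_force: [0.3, -0.5, 1.0]
width: 7.6
```

Call:
{"op": "send_rows", "data": {
  "moves": [
    {"xyz": [0, 0, 0.004], "rot": [0, 0, 0], "jaw": -1},
    {"xyz": [0, 0, 0], "rot": [0, 0, 0], "jaw": -1},
    {"xyz": [0, 0, 0], "rot": [0, 0, 0], "jaw": -1},
    {"xyz": [0, 0, 0], "rot": [0, 0, 0], "jaw": -1},
    {"xyz": [0, 0, 0], "rot": [0, 0, 0], "jaw": -1}
  ]
}}

```text
t: 20.47
ee_pos: [547.4, -141.0, 163.9]
tcp_rot: [0.741, 0.672, 0.0, 0.0]
contact_force: [-1.7, 1.2, 4.6]
width: 7.8
```

```bash
python3 - <<'E'
from h import *
go([547,-140.9,164.3],-5.46)
sc=shot("scene","pics/s16.png"); crop(sc,255,130,295,180,14,"pics/s16c.png")
E
```

```text
at [ 547.4 -141.   163.9] psi -5.6 tilt [ 0.03 -0.02] F [-1.7  1.2  4.6] w 7.8 t 20.47
total norm [ 0.0004 -0.0015 -0.0015] rows 1 per row [ 0.0004 -0.0015 -0.0015]
rot z total norm -0.0032 rows at .15: 0.02109189918563196
```

Call:
{"op": "send_rows", "data": {
  "moves": [
    {"xyz": [0, 0, -0.003], "rot": [0, 0, 0], "jaw": -0.8},
    {"xyz": [0, 0, 0], "rot": [0, 0, 0], "jaw": -0.6},
    {"xyz": [0, 0, 0], "rot": [0, 0, 0], "jaw": -0.4},
    {"xyz": [0, 0, 0], "rot": [0, 0, 0], "jaw": -0.2},
    {"xyz": [0, 0, 0], "rot": [0, 0, 0], "jaw": 0}
  ]
}}

```text
t: 20.93
ee_pos: [546.8, -140.8, 163.3]
tcp_rot: [0.741, 0.672, -0.0, -0.0]
contact_force: [0.2, 0.1, 0.2]
width: 42.3
```

Call:
{"op": "send_rows", "data": {
  "moves": [
    {"xyz": [0, 0, -0.03], "rot": [0, 0, 0], "jaw": 0},
    {"xyz": [0, 0, -0.06], "rot": [0, 0, 0], "jaw": 0},
    {"xyz": [0, 0, -0.12], "rot": [0, 0, 0], "jaw": 0},
    {"xyz": [0, 0, -0.15], "rot": [0, 0, 0], "jaw": 0},
    {"xyz": [0, 0, -0.15], "rot": [0, 0, 0], "jaw": 0}
  ]
}}

```text
t: 21.35
ee_pos: [546.3, -140.6, 292.0]
tcp_rot: [0.741, 0.672, -0.0, -0.001]
contact_force: [0.8, 0.2, -0.4]
width: 42.7
```

```bash
python3 - <<'E'
from h import *
sc=shot("scene","pics/s17.png"); crop(sc,230,110,350,220,5,"pics/s17c.png")
rows([414.5,213.6,235],-12.7)
E
```

```text
at [ 550.9 -142.3  302.8] psi -5.6 n 11 rz per row 0.0144
1 [np.float64(0.124), np.float64(-0.062), np.float64(0.025)]
2 [np.float64(0.123), np.float64(-0.063), np.float64(0.025)]
3 [np.float64(0.123), np.float64(-0.065), np.float64(0.025)]
4 [np.float64(0.122), np.float64(-0.066), np.float64(0.025)]
5 [np.float64(0.121), np.float64(-0.068), np.float64(0.025)]
6 [np.float64(0.12), np.float64(-0.069), np.float64(0.025)]
7 [np.float64(0.12), np.float64(-0.07), np.float64(0.025)]
8 [np.float64(0.119), np.float64(-0.072), np.float64(0.025)]
9 [np.float64(0.118), np.float64(-0.073), np.float64(0.025)]
10 [np.float64(0.117), np.float64(-0.074), np.float64(0.025)]
11 [np.float64(0.116), np.float64(-0.076), np.float64(0.025)]
```

Call:
{"op": "send_rows", "data": {
  "moves": [
    {"xyz": [0.124, -0.062, 0], "rot": [0, 0, 0.014], "jaw": 0},
    {"xyz": [0.123, -0.063, 0], "rot": [0, 0, 0.014], "jaw": 0},
    {"xyz": [0.123, -0.065, 0], "rot": [0, 0, 0.014], "jaw": 0},
    {"xyz": [0.122, -0.066, 0], "rot": [0, 0, 0.014], "jaw": 0},
    {"xyz": [0.121, -0.068, 0], "rot": [0, 0, 0.014], "jaw": 0}
  ]
}}

```text
t: 21.82
ee_pos: [484.3, 22.1, 291.8]
tcp_rot: [0.759, 0.651, 0.0, 0.0]
contact_force: [0.8, 0.1, 0.7]
width: 43.1
```

Call:
{"op": "send_rows", "data": {
  "moves": [
    {"xyz": [0.12, -0.069, 0.03], "rot": [0, 0, 0.014], "jaw": 0},
    {"xyz": [0.12, -0.07, 0.03], "rot": [0, 0, 0.014], "jaw": 0},
    {"xyz": [0.119, -0.072, 0.05], "rot": [0, 0, 0.014], "jaw": 0},
    {"xyz": [0.118, -0.073, 0.05], "rot": [0, 0, 0.014], "jaw": 0},
    {"xyz": [0.117, -0.074, 0.05], "rot": [0, 0, 0.014], "jaw": 0}
  ]
}}

```text
t: 22.23
ee_pos: [422.1, 184.3, 239.0]
tcp_rot: [0.777, 0.63, 0.001, 0.0]
contact_force: [0.8, 0.4, -0.6]
width: 42.7
```

Call:
{"op": "send_rows", "data": {
  "moves": [
    {"xyz": [0.116, -0.076, 0.06], "rot": [0, 0, 0.014], "jaw": 0},
    {"xyz": [0, 0, 0], "rot": [0, 0, 0], "jaw": 0},
    {"xyz": [0, 0, 0], "rot": [0, 0, 0], "jaw": 0},
    {"xyz": [0, 0, 0], "rot": [0, 0, 0], "jaw": 0},
    {"xyz": [0, 0, 0], "rot": [0, 0, 0], "jaw": 0}
  ]
}}

```text
t: 22.65
ee_pos: [411.2, 214.4, 224.7]
tcp_rot: [0.78, 0.625, 0.001, 0.001]
contact_force: [0.7, -0.2, 0.0]
width: 42.8
```

```bash
python3 - <<'E'
from h import *
go([414.5,213.6,180],-12.7)
sc=shot("scene","pics/s18.png"); crop(sc,190,170,290,280,5,"pics/s18c.png")
im=shot("top","pics/t18.png"); crop(im,150,160,430,280,2.8,"pics/t18c.png"); edge_check(im,[(310.5,180.5),(401.7,199.5)])
E
```

```text
at [411.2 214.4 224.7] psi -12.6 tilt [0.11 0.01] F [ 0.7 -0.2  0. ] w 42.8 t 22.65
total norm [-0.0002  0.0134  0.1789] rows 2 per row [-0.0001  0.0067  0.0894]
rot z total norm 0.0022 rows at .15: 0.014606945653983733
edge n 84 res 0.31 yaw diff deg 0.05 s range -135.2 146.8
  gap at s=-135: -0.02
  gap at s=147: -0.29
```

Call:
{"op": "send_rows", "data": {
  "moves": [
    {"xyz": [-0.004, 0.013, 0.06], "rot": [0, 0, 0.002], "jaw": 0},
    {"xyz": [0, 0, 0.06], "rot": [0, 0, 0], "jaw": 0},
    {"xyz": [0, 0, 0.05], "rot": [0, 0, 0], "jaw": 0},
    {"xyz": [0, 0, 0], "rot": [0, 0, 0], "jaw": 0},
    {"xyz": [0, 0, 0], "rot": [0, 0, 0], "jaw": 0}
  ]
}}

```text
t: 23.17
ee_pos: [413.1, 212.4, 181.0]
tcp_rot: [0.781, 0.624, -0.001, -0.0]
contact_force: [1.2, -0.1, -0.0]
width: 42.4
```

```bash
python3 - <<'E'
from h import *
go([414.3,212.6,128],-12.7)
sc=shot("scene","pics/s19.png"); crop(sc,210,190,270,260,8,"pics/s19c.png")
E
```

```text
at [413.1 212.4 181. ] psi -12.73 tilt [-0.06 -0.03] F [ 1.2 -0.1 -0. ] w 42.4 t 23.17
total norm [0.0018 0.0047 0.2121] rows 2 per row [0.0009 0.0023 0.106 ]
rot z total norm -0.0006 rows at .15: 0.0038998869125298034
```

Call:
{"op": "send_rows", "data": {
  "moves": [
    {"xyz": [0.002, 0.004, 0.06], "rot": [0, 0, 0], "jaw": 0},
    {"xyz": [0, 0, 0.06], "rot": [0, 0, 0], "jaw": 0},
    {"xyz": [0, 0, 0.06], "rot": [0, 0, 0], "jaw": 0},
    {"xyz": [0, 0, 0.032], "rot": [0, 0, 0], "jaw": 0},
    {"xyz": [0, 0, 0], "rot": [0, 0, 0], "jaw": -0.3}
  ]
}}

```text
t: 23.63
ee_pos: [413.4, 213.2, 127.3]
tcp_rot: [0.781, 0.625, -0.001, -0.0]
contact_force: [-0.0, -0.5, 0.1]
width: 32.2
```

Call:
{"op": "send_rows", "data": {
  "moves": [
    {"xyz": [0, 0, 0], "rot": [0, 0, 0], "jaw": -0.5},
    {"xyz": [0, 0, 0], "rot": [0, 0, 0], "jaw": -0.7},
    {"xyz": [0, 0, 0], "rot": [0, 0, 0], "jaw": -0.9},
    {"xyz": [0, 0, 0], "rot": [0, 0, 0], "jaw": -1},
    {"xyz": [0, 0, 0], "rot": [0, 0, 0], "jaw": -1}
  ]
}}

```text
t: 24.05
ee_pos: [415.3, 214.0, 129.6]
tcp_rot: [0.781, 0.625, 0.001, 0.001]
contact_force: [0.1, -0.4, 3.9]
width: 7.5
```

Call:
{"op": "send_rows", "data": {
  "moves": [
    {"xyz": [0, 0, 0], "rot": [0, 0, 0], "jaw": -1},
    {"xyz": [0, 0, 0], "rot": [0, 0, 0], "jaw": -1},
    {"xyz": [0, 0, 0], "rot": [0, 0, 0], "jaw": -1},
    {"xyz": [0, 0, 0], "rot": [0, 0, 0], "jaw": -1},
    {"xyz": [0, 0, 0], "rot": [0, 0, 0], "jaw": -1}
  ]
}}

```text
t: 24.47
ee_pos: [415.4, 214.0, 129.7]
tcp_rot: [0.781, 0.625, 0.001, 0.001]
contact_force: [0.0, 0.1, 5.7]
width: 7.6
```

Call:
{"op": "send_rows", "data": {
  "moves": [
    {"xyz": [0, 0, -0.02], "rot": [0, 0, 0], "jaw": -1},
    {"xyz": [0, 0, -0.06], "rot": [0, 0, 0], "jaw": -1},
    {"xyz": [0, 0, -0.12], "rot": [0, 0, 0], "jaw": -1},
    {"xyz": [0, 0, -0.15], "rot": [0, 0, 0], "jaw": -1},
    {"xyz": [0, 0, -0.15], "rot": [0, 0, 0], "jaw": -1}
  ]
}}

```text
t: 24.88
ee_pos: [412.5, 213.1, 253.1]
tcp_rot: [0.781, 0.625, -0.002, -0.001]
contact_force: [0.4, 0.2, -0.9]
width: 7.4
```

Call:
{"op": "send_rows", "data": {
  "moves": [
    {"xyz": [0, 0, -0.14], "rot": [0, 0, 0], "jaw": -1},
    {"xyz": [0, 0, -0.06], "rot": [0, 0, 0], "jaw": -1},
    {"xyz": [0, 0, 0], "rot": [0, 0, 0], "jaw": -1},
    {"xyz": [0, 0, 0], "rot": [0, 0, 0], "jaw": -1},
    {"xyz": [0, 0, 0], "rot": [0, 0, 0], "jaw": -1}
  ]
}}

```text
t: 25.3
ee_pos: [412.8, 213.2, 301.0]
tcp_rot: [0.781, 0.625, -0.002, -0.001]
contact_force: [0.5, -0.1, -1.3]
width: 7.7
```

```bash
python3 - <<'E'
from h import *
go([414.3,212.6,300],-12.7)
sc=shot("scene","pics/s20.png"); crop(sc,210,170,270,250,9,"pics/s20c.png")
im=shot("top","pics/t20.png"); crop(im,160,180,240,260,7,"pics/t20c.png"); edge_check(im,[(310.5,180.5),(401.7,199.5)])
rows([535.6,-260.4,300],-5.46)
s=monitor.state(); c=s['ee_pos'][:2]; zb=s['ee_pos'][2]-119.7
a=np.radians(-12.65);ax=np.array([np.cos(a),np.sin(a)]);ay=np.array([-np.sin(a),np.cos(a)])
f=lambda x,y,z:((proj("scene",[list(c+ax*x+ay*y)+[zb+z]])[0]-[210,170]+.5)*9).round(0).tolist()
for d in (0,3): print(d,"BL",f(-4,20+d,0),"BR",f(-4,-20+d,0),"shoulderR",f(-4,-20+d,97))
E
```

```text
at [412.8 213.2 301. ] psi -12.63 tilt [-0.21 -0.07] F [ 0.5 -0.1 -1.3] w 7.7 t 25.3
total norm [-0.0011  0.0064  0.0041] rows 1 per row [-0.0011  0.0064  0.0041]
rot z total norm 0.0016 rows at .15: 0.01067355029689494
edge n 84 res 0.31 yaw diff deg 0.05 s range -135.2 146.8
  gap at s=-135: -0.04
  gap at s=147: -0.28
at [412.6 213.1 300.4] psi -12.63 n 13 rz per row -0.0123
1 [np.float64(-0.134), np.float64(0.069), np.float64(0.0)]
2 [np.float64(-0.135), np.float64(0.067), np.float64(0.0)]
3 [np.float64(-0.135), np.float64(0.066), np.float64(0.0)]
4 [np.float64(-0.136), np.float64(0.065), np.float64(0.0)]
5 [np.float64(-0.136), np.float64(0.064), np.float64(0.0)]
6 [np.float64(-0.137), np.float64(0.062), np.float64(0.0)]
7 [np.float64(-0.138), np.float64(0.061), np.float64(0.0)]
8 [np.float64(-0.138), np.float64(0.06), np.float64(0.0)]
9 [np.float64(-0.139), np.float64(0.058), np.float64(0.0)]
10 [np.float64(-0.139), np.float64(0.057), np.float64(0.0)]
11 [np.float64(-0.14), np.float64(0.056), np.float64(0.0)]
12 [np.float64(-0.14), np.float64(0.054), np.float64(0.0)]
13 [np.float64(-0.141), np.float64(0.053), np.float64(0.0)]
0 BL [277.0, 513.0] BR [363.0, 460.0] shoulderR [364.0, 282.0]
3 BL [270.0, 517.0] BR [357.0, 464.0] shoulderR [357.0, 286.0]
```

Call:
{"op": "send_rows", "data": {
  "moves": [
    {"xyz": [-0.134, 0.069, 0], "rot": [0, 0, -0.012], "jaw": -1},
    {"xyz": [-0.135, 0.067, 0], "rot": [0, 0, -0.012], "jaw": -1},
    {"xyz": [-0.135, 0.066, 0], "rot": [0, 0, -0.012], "jaw": -1},
    {"xyz": [-0.136, 0.065, 0], "rot": [0, 0, -0.012], "jaw": -1},
    {"xyz": [-0.136, 0.064, 0], "rot": [0, 0, -0.012], "jaw": -1}
  ]
}}

```text
t: 25.82
ee_pos: [460.4, 30.0, 301.1]
tcp_rot: [0.765, 0.644, -0.001, -0.001]
contact_force: [0.9, -0.1, -0.5]
width: 7.6
```

Call:
{"op": "send_rows", "data": {
  "moves": [
    {"xyz": [-0.137, 0.062, 0], "rot": [0, 0, -0.012], "jaw": -1},
    {"xyz": [-0.138, 0.061, 0], "rot": [0, 0, -0.012], "jaw": -1},
    {"xyz": [-0.138, 0.06, 0], "rot": [0, 0, -0.012], "jaw": -1},
    {"xyz": [-0.139, 0.058, 0], "rot": [0, 0, -0.012], "jaw": -1},
    {"xyz": [-0.139, 0.057, 0], "rot": [0, 0, -0.012], "jaw": -1}
  ]
}}

```text
t: 26.23
ee_pos: [507.5, -152.2, 300.9]
tcp_rot: [0.75, 0.661, -0.001, -0.002]
contact_force: [0.9, -0.7, -0.7]
width: 7.7
```

Call:
{"op": "send_rows", "data": {
  "moves": [
    {"xyz": [-0.14, 0.056, 0], "rot": [0, 0, -0.012], "jaw": -1},
    {"xyz": [-0.14, 0.054, 0], "rot": [0, 0, -0.014], "jaw": -1},
    {"xyz": [-0.141, 0.053, 0], "rot": [0, 0, -0.015], "jaw": -1},
    {"xyz": [0, 0, 0], "rot": [0, 0, 0], "jaw": -1},
    {"xyz": [0, 0, 0], "rot": [0, 0, 0], "jaw": -1}
  ]
}}

```text
t: 26.65
ee_pos: [535.7, -261.3, 300.2]
tcp_rot: [0.741, 0.672, -0.001, -0.003]
contact_force: [-0.9, 0.7, -1.2]
width: 7.1
```

Call:
{"op": "send_rows", "data": {
  "moves": [
    {"xyz": [0, 0, 0], "rot": [0, 0, 0], "jaw": -1},
    {"xyz": [0, 0, 0], "rot": [0, 0, 0], "jaw": -1},
    {"xyz": [0, 0, 0], "rot": [0, 0, 0], "jaw": -1},
    {"xyz": [0, 0, 0], "rot": [0, 0, 0], "jaw": -1},
    {"xyz": [0, 0, 0], "rot": [0, 0, 0], "jaw": -1}
  ]
}}

```text
t: 27.07
ee_pos: [536.7, -258.9, 303.5]
tcp_rot: [0.739, 0.674, 0.0, 0.0]
contact_force: [-0.4, 0.6, 0.6]
width: 8.0
```

```bash
python3 - <<'E'
from h import *
go([535.6,-260.4,179],-5.46)
sc=shot("scene","pics/s21.png"); crop(sc,230,80,350,200,5,"pics/s21c.png")
f=stand_pts(0.7,-0.2)
for n in YP:
  ps=proj("scene",[f(-46,YP[n],135)])[0]; b=[int(v) for v in(ps[0]-7,ps[1]-7,ps[0]+7,ps[1]+7)]
  print(n,ps.round(1),disc(sc,"scene",HR[n],b))
E
```

```text
at [ 536.7 -258.9  303.5] psi -5.3 tilt [ 0.02 -0.01] F [-0.4  0.6  0.6] w 8.0 t 27.07
total norm [-0.0062 -0.0041  0.4981] rows 4 per row [-0.0015 -0.001   0.1245]
rot z total norm 0.0035 rows at .15: 0.023001766739159598
purple [279.7 161. ] None
red [293.3 151. ] None
blue [306.4 141.5] None
green [318.9 132.3] None
```

Call:
{"op": "send_rows", "data": {
  "moves": [
    {"xyz": [0.145, -0.05, 0], "rot": [0, 0, 0], "jaw": -1},
    {"xyz": [0.145, -0.05, 0], "rot": [0, 0, 0], "jaw": -1},
    {"xyz": [0.145, -0.05, 0], "rot": [0, 0, 0], "jaw": -1},
    {"xyz": [0.145, -0.05, 0], "rot": [0, 0, 0], "jaw": -1},
    {"xyz": [0.145, -0.05, 0], "rot": [0, 0, 0], "jaw": -1}
  ]
}}

```text
t: 27.53
ee_pos: [490.7, -71.9, 303.5]
tcp_rot: [0.74, 0.673, 0.0, 0.0]
contact_force: [0.2, 0.3, -0.6]
width: 7.3
```

Call:
{"op": "send_rows", "data": {
  "moves": [
    {"xyz": [0.145, -0.05, 0], "rot": [0, 0, 0], "jaw": -1},
    {"xyz": [0.145, -0.05, 0], "rot": [0, 0, 0], "jaw": -1},
    {"xyz": [0.145, -0.05, 0], "rot": [0, 0, 0], "jaw": -1},
    {"xyz": [0.145, -0.05, 0], "rot": [0, 0, 0], "jaw": -1},
    {"xyz": [0, 0, 0], "rot": [0, 0, 0], "jaw": -1}
  ]
}}

```text
t: 27.95
ee_pos: [453.2, 81.4, 303.7]
tcp_rot: [0.737, 0.676, 0.001, -0.002]
contact_force: [0.2, -1.0, -1.8]
width: 7.4
```

```bash
python3 - <<'E'
from h import *
go([414.3,212.6,300],-12.7)
im=shot("top","pics/t22.png"); crop(im,285,150,435,270,5,"pics/t22c.png")
sc=shot("scene","pics/s22.png"); crop(sc,220,100,350,220,5,"pics/s22c.png")
E
```

```text
at [453.2  81.4 303.7] psi -4.96 tilt [0.   0.24] F [ 0.2 -1.  -1.8] w 7.4 t 27.95
total norm [ 0.5095 -0.2004  0.0168] rows 4 per row [ 0.1274 -0.0501  0.0042]
rot z total norm 0.172 rows at .15: 1.1469797130804031
```

```bash
python3 - <<'E'
from h import *
im=cv2.imread("pics/t22.png")[:,:,::-1].copy()
edge_check(im,[(304.4,169.8),(395.2,188.2)])
co=onz("top",[(285+97/5,150+100/5),(285+551/5,150+192/5),(285+518/5,150+440/5),(285+55/5,150+346/5)],18)[:,:2]-LP
print(np.c_[co@LN,co@LD])
f=stand_pts(0.7,0)
for n,u in (("red",(285+276/5-.4,150+257/5-.4)),("blue",(285+407/5-.4,150+284/5-.4)),("green",(285+537/5-.4,150+311/5-.4))):
    w=onz("top",[u],135)[0][:2]-LP; print(n,w@LN+65+46,w@LD-YP[n])
E
```

```text
edge n 84 res 0.39 yaw diff deg 0.41 s range -109.7 173.1
  gap at s=-110: 33.67
  gap at s=173: 31.65
[[  28.1253803   184.69657464]
 [  32.74313797 -124.36877343]
 [-136.27140039 -127.01022271]
 [-140.49426438  179.31768277]]
red 30.587739058146084 28.60977097355712
blue 31.490624971392222 28.616933387895266
green 32.30412345699327 28.668005929284263
```

```bash
python3 - <<'E'
from h import *
for h in (100,150,200,250,300): print(h,proj("top",[[543.7,-178.3,303+h]])[0].round(0),"crop t12",((proj("top",[[543.7,-178.3,303+h]])[0]-[290,130])*5).round(0), "scene s16 ",proj("scene",[[547,-141,164+h]])[0].round(0))
s=monitor.state(); print(s['qpos'].round(4),s['ee_pos'].round(1))
E
```

```text
100 [355. 179.] crop t12 [326. 243.] scene s16  [277. 132.]
150 [360. 173.] crop t12 [352. 213.] scene s16  [278. 122.]
200 [366. 166.] crop t12 [381. 179.] scene s16  [278. 110.]
250 [373. 158.] crop t12 [413. 142.] scene s16  [279.  99.]
300 [380. 150.] crop t12 [449. 100.] scene s16  [280.  86.]
[ 1.5400e-02 -1.9220e-01  1.9118e+00 -5.0000e-04  1.4208e+00  1.0520e-01] [454.8  76.9 303.6]
```

```bash
cat >> h.py <<'E'
def stand2(s0,off,yaw):
    r=R.from_euler('z',yaw,degrees=True).as_matrix()[:2,:2]; n=r@LN; d=r@LD
    o=LP+LD*s0+LN*off-65*n
    return lambda x,y,z: list(o+n*x+d*y)+[z]
E
python3 - <<'E'
from h import *
f=stand2(28.6,32.6,.41)
for n in ("red","blue"): print(n,np.round(f(-24,YP[n],135),1),"pre",np.round(f(-24,YP[n]-40,135),1))
rows(f(-24,0,300),-5.05)
E
```

```text
red [ 574.4 -196.5  135. ] pre [ 570.9 -236.4  135. ]
blue [ 567.3 -276.2  135. ] pre [ 563.8 -316.1  135. ]
at [454.8  76.9 303.6] psi -5.14 n 9 rz per row -0.0002
1 [np.float64(-0.134), np.float64(0.064), np.float64(0.002)]
2 [np.float64(-0.134), np.float64(0.064), np.float64(0.002)]
3 [np.float64(-0.134), np.float64(0.064), np.float64(0.002)]
4 [np.float64(-0.134), np.float64(0.064), np.float64(0.002)]
5 [np.float64(-0.134), np.float64(0.064), np.float64(0.002)]
6 [np.float64(-0.134), np.float64(0.064), np.float64(0.002)]
7 [np.float64(-0.134), np.float64(0.064), np.float64(0.002)]
8 [np.float64(-0.134), np.float64(0.064), np.float64(0.002)]
9 [np.float64(-0.134), np.float64(0.064), np.float64(0.002)]
```

Call:
{"op": "send_rows", "data": {
  "moves": [
    {"xyz": [-0.134, 0.064, 0], "rot": [0, 0, 0], "jaw": -1},
    {"xyz": [-0.134, 0.064, 0], "rot": [0, 0, 0], "jaw": -1},
    {"xyz": [-0.134, 0.064, 0], "rot": [0, 0, 0], "jaw": -1},
    {"xyz": [-0.134, 0.064, 0], "rot": [0, 0, 0], "jaw": -1},
    {"xyz": [-0.134, 0.064, 0], "rot": [0, 0, 0], "jaw": -1}
  ]
}}

```text
t: 28.47
ee_pos: [519.5, -102.3, 303.5]
tcp_rot: [0.74, 0.672, -0.0, 0.001]
contact_force: [1.4, 0.5, 0.2]
width: 7.3
```

Call:
{"op": "send_rows", "data": {
  "moves": [
    {"xyz": [-0.134, 0.064, 0], "rot": [0, 0, 0], "jaw": -1},
    {"xyz": [-0.134, 0.064, 0], "rot": [0, 0, 0], "jaw": -1},
    {"xyz": [-0.134, 0.064, 0], "rot": [0, 0, 0], "jaw": -1},
    {"xyz": [-0.134, 0.064, 0], "rot": [0, 0, 0], "jaw": -1},
    {"xyz": [0, 0, 0], "rot": [0, 0, 0], "jaw": -1}
  ]
}}

```text
t: 28.88
ee_pos: [570.8, -246.7, 302.3]
tcp_rot: [0.742, 0.67, -0.001, 0.002]
contact_force: [-0.0, 1.2, -0.0]
width: 7.3
```

Call:
{"op": "send_rows", "data": {
  "moves": [
    {"xyz": [0, 0, 0], "rot": [0, 0, 0], "jaw": -1},
    {"xyz": [0, 0, 0], "rot": [0, 0, 0], "jaw": -1},
    {"xyz": [0, 0, 0], "rot": [0, 0, 0], "jaw": -1},
    {"xyz": [0, 0, 0], "rot": [0, 0, 0], "jaw": -1},
    {"xyz": [0, 0, 0], "rot": [0, 0, 0], "jaw": -1}
  ]
}}

```text
t: 29.3
ee_pos: [570.2, -237.3, 303.6]
tcp_rot: [0.739, 0.674, 0.0, 0.0]
contact_force: [0.0, -0.1, 0.1]
width: 7.8
```

```bash
python3 - <<'E'
from h import *
go([570.9,-236.4,179],-5.05)
sc=shot("scene","pics/s23.png"); crop(sc,230,80,350,200,5,"pics/s23c.png")
f=stand2(28.6,32.6,.41)
print("discs pred",((proj("scene",[f(-46,y,135) for y in (120,40,-40,-120)])-[230,80]+.5)*5).round(0).tolist())
E
```

```text
at [ 570.2 -237.3  303.6] psi -5.31 tilt [ 0.02 -0.01] F [ 0.  -0.1  0.1] w 7.8 t 29.3
total norm [0.0038 0.0023 0.4985] rows 4 per row [0.001  0.0006 0.1246]
rot z total norm -0.0058 rows at .15: 0.03845651250421893
discs pred [[197.0, 405.0], [265.0, 355.0], [331.0, 307.0], [394.0, 260.0]]
```

Call:
{"op": "send_rows", "data": {
  "moves": [
    {"xyz": [0.004, 0.002, 0.1], "rot": [0, 0, -0.006], "jaw": -1},
    {"xyz": [0, 0, 0.1], "rot": [0, 0, 0], "jaw": -1},
    {"xyz": [0, 0, 0.1], "rot": [0, 0, 0], "jaw": -1},
    {"xyz": [0, 0, 0.05], "rot": [0, 0, 0], "jaw": -1},
    {"xyz": [0, 0, 0], "rot": [0, 0, 0], "jaw": -1}
  ]
}}

```text
t: 29.77
ee_pos: [568.5, -235.4, 211.4]
tcp_rot: [0.738, 0.675, -0.001, -0.004]
contact_force: [-0.4, -0.3, -0.6]
width: 7.2
```

Call:
{"op": "send_rows", "data": {
  "moves": [
    {"xyz": [0, 0, 0.06], "rot": [0, 0, 0], "jaw": -1},
    {"xyz": [0, 0, 0.06], "rot": [0, 0, 0], "jaw": -1},
    {"xyz": [0, 0, 0.026], "rot": [0, 0, 0], "jaw": -1},
    {"xyz": [0, 0, 0], "rot": [0, 0, 0], "jaw": -1},
    {"xyz": [0, 0, 0], "rot": [0, 0, 0], "jaw": -1}
  ]
}}

```text
t: 30.18
ee_pos: [571.4, -237.4, 180.2]
tcp_rot: [0.738, 0.675, 0.0, 0.0]
contact_force: [0.4, 0.2, -0.3]
width: 7.5
```

```bash
python3 - <<'E'
from h import *
go([574.4,-196.5,179],-5.05)
sc=shot("scene","pics/s24.png"); crop(sc,260,120,310,170,12,"pics/s24c.png")
f=stand2(28.6,32.6,.41)
print("red pin pred beam/mid/disc",((proj("scene",[f(x,40,135) for x in (-3,-24,-45)])-[260,120]+.5)*12).round(0).tolist())
s=monitor.state();c=s['ee_pos'][:2];zb=s['ee_pos'][2]-119.7
p=lambda x,y,z:((proj("scene",[list(c+LN*x+LD*y)+[zb+z]])[0]-[260,120]+.5)*12).round(0).tolist()
print("plate BL",p(-4,20,0),"BR",p(-4,-20,0),"slot left lo/hi",p(-4,20,68),p(-4,20,84),"shoulder L",p(-4,20,97),"R",p(-4,-20,97),"tabTL",p(-4,13,145))
E
```

```text
at [ 571.4 -237.4  180.2] psi -5.1 tilt [ 0.05 -0.03] F [ 0.4  0.2 -0.3] w 7.5 t 30.18
total norm [ 0.1641 -0.0026  0.0047] rows 2 per row [ 0.082  -0.0013  0.0023]
rot z total norm -0.0012 rows at .15: 0.007793419636519266
red pin pred beam/mid/disc [[179.0, 310.0], [227.0, 340.0], [274.0, 370.0]]
plate BL [264.0, 477.0] BR [342.0, 420.0] slot left lo/hi [274.0, 327.0] [277.0, 290.0] shoulder L [279.0, 260.0] R [359.0, 204.0] tabTL [301.0, 137.0]
```

Call:
{"op": "send_rows", "data": {
  "moves": [
    {"xyz": [0, -0.003, 0.006], "rot": [0, 0, 0], "jaw": -1},
    {"xyz": [0.03, 0, 0], "rot": [0, 0, 0], "jaw": -1},
    {"xyz": [0.03, 0, 0], "rot": [0, 0, 0], "jaw": -1},
    {"xyz": [0.03, 0, 0], "rot": [0, 0, 0], "jaw": -1},
    {"xyz": [0.03, 0, 0], "rot": [0, 0, 0], "jaw": -1}
  ]
}}

```text
t: 30.65
ee_pos: [573.0, -206.3, 178.0]
tcp_rot: [0.738, 0.675, 0.0, 0.0]
contact_force: [-0.2, 0.7, -0.6]
width: 7.7
```

Call:
{"op": "send_rows", "data": {
  "moves": [
    {"xyz": [0.02, 0, 0], "rot": [0, 0, 0], "jaw": -1},
    {"xyz": [0.012, 0, 0], "rot": [0, 0, 0], "jaw": -1},
    {"xyz": [0, 0, 0], "rot": [0, 0, 0], "jaw": -1},
    {"xyz": [0, 0, 0], "rot": [0, 0, 0], "jaw": -1},
    {"xyz": [0, 0, 0], "rot": [0, 0, 0], "jaw": -1}
  ]
}}

```text
t: 31.07
ee_pos: [573.6, -199.6, 177.7]
tcp_rot: [0.738, 0.675, -0.0, 0.0]
contact_force: [0.2, -0.2, -1.2]
width: 7.6
```

```bash
python3 - <<'E'
from h import *
go([574.4,-196.5,178],-5.05)
sc=shot("scene","pics/s25.png"); crop(sc,255,125,305,175,12,"pics/s25c.png")
E
```

```text
at [ 573.6 -199.6  177.7] psi -5.12 tilt [ 0.   -0.01] F [ 0.2 -0.2 -1.2] w 7.6 t 31.07
total norm [ 0.0126  0.002  -0.001 ] rows 1 per row [ 0.0126  0.002  -0.001 ]
rot z total norm -0.0015 rows at .15: 0.009810013923470251
```

Call:
{"op": "send_rows", "data": {
  "moves": [
    {"xyz": [0.006, 0, 0], "rot": [0, 0, 0], "jaw": -1},
    {"xyz": [0.006, 0.002, 0], "rot": [0, 0, 0], "jaw": -1},
    {"xyz": [0, 0, 0.012], "rot": [0, 0, 0], "jaw": -1},
    {"xyz": [0, 0, 0.012], "rot": [0, 0, 0], "jaw": -1},
    {"xyz": [0, 0, 0.008], "rot": [0, 0, 0], "jaw": -1}
  ]
}}

```text
t: 31.53
ee_pos: [574.1, -196.4, 169.1]
tcp_rot: [0.738, 0.675, -0.0, -0.0]
contact_force: [0.2, -0.3, 0.3]
width: 7.4
```

Call:
{"op": "send_rows", "data": {
  "moves": [
    {"xyz": [0, 0, 0.006], "rot": [0, 0, 0], "jaw": -1},
    {"xyz": [0, 0, 0.004], "rot": [0, 0, 0], "jaw": -1},
    {"xyz": [0, 0, 0], "rot": [0, 0, 0], "jaw": -1},
    {"xyz": [0, 0, 0], "rot": [0, 0, 0], "jaw": -1},
    {"xyz": [0, 0, 0], "rot": [0, 0, 0], "jaw": -1}
  ]
}}

```text
t: 31.95
ee_pos: [574.4, -196.5, 167.3]
tcp_rot: [0.738, 0.675, 0.0, 0.0]
contact_force: [0.4, -0.5, -0.8]
width: 7.4
```

```bash
python3 - <<'E'
from h import *
go([574.4,-196.5,166.7],-5.05)
sc=shot("scene","pics/s26.png"); crop(sc,255,125,305,175,12,"pics/s26c.png")
E
```

```text
at [ 574.4 -196.5  167.3] psi -5.11 tilt [ 0.01 -0.01] F [ 0.4 -0.5 -0.8] w 7.4 t 31.95
total norm [ 0.     -0.0002  0.0025] rows 1 per row [ 0.     -0.0002  0.0025]
rot z total norm -0.0014 rows at .15: 0.009176083588840811
```

Call:
{"op": "send_rows", "data": {
  "moves": [
    {"xyz": [0, 0, 0.004], "rot": [0, 0, 0], "jaw": -1},
    {"xyz": [0, 0, 0.002], "rot": [0, 0, 0], "jaw": -1},
    {"xyz": [0, 0, 0], "rot": [0, 0, 0], "jaw": -1},
    {"xyz": [0, 0, 0], "rot": [0, 0, 0], "jaw": -1},
    {"xyz": [0, 0, 0], "rot": [0, 0, 0], "jaw": -1}
  ]
}}

```text
t: 32.42
ee_pos: [574.7, -196.6, 166.5]
tcp_rot: [0.738, 0.675, 0.0, 0.0]
contact_force: [-1.4, 0.7, 4.3]
width: 7.5
```

Call:
{"op": "send_rows", "data": {
  "moves": [
    {"xyz": [0, 0, 0.003], "rot": [0, 0, 0], "jaw": -1},
    {"xyz": [0, 0, 0], "rot": [0, 0, 0], "jaw": -1},
    {"xyz": [0, 0, 0], "rot": [0, 0, 0], "jaw": -1},
    {"xyz": [0, 0, 0], "rot": [0, 0, 0], "jaw": -1},
    {"xyz": [0, 0, 0], "rot": [0, 0, 0], "jaw": -1}
  ]
}}

```text
t: 32.83
ee_pos: [574.7, -196.7, 166.4]
tcp_rot: [0.738, 0.675, 0.0, 0.0]
contact_force: [-2.3, 1.1, 6.5]
width: 7.3
```

Call:
{"op": "send_rows", "data": {
  "moves": [
    {"xyz": [0, 0, -0.004], "rot": [0, 0, 0], "jaw": -0.8},
    {"xyz": [0, 0, 0], "rot": [0, 0, 0], "jaw": -0.6},
    {"xyz": [0, 0, 0], "rot": [0, 0, 0], "jaw": -0.4},
    {"xyz": [0, 0, 0], "rot": [0, 0, 0], "jaw": -0.2},
    {"xyz": [0, 0, 0], "rot": [0, 0, 0], "jaw": 0}
  ]
}}

```text
t: 33.25
ee_pos: [574.1, -196.3, 165.3]
tcp_rot: [0.738, 0.675, -0.0, -0.0]
contact_force: [0.2, 0.5, -0.6]
width: 42.3
```

Call:
{"op": "send_rows", "data": {
  "moves": [
    {"xyz": [0, 0, -0.03], "rot": [0, 0, 0], "jaw": 0},
    {"xyz": [0, 0, -0.06], "rot": [0, 0, 0], "jaw": 0},
    {"xyz": [0, 0, -0.12], "rot": [0, 0, 0], "jaw": 0},
    {"xyz": [0, 0, -0.15], "rot": [0, 0, 0], "jaw": 0},
    {"xyz": [0, 0, -0.15], "rot": [0, 0, 0], "jaw": 0}
  ]
}}

```text
t: 33.67
ee_pos: [573.6, -196.1, 294.1]
tcp_rot: [0.738, 0.675, -0.0, -0.001]
contact_force: [1.1, 1.1, 1.1]
width: 42.5
```

```bash
python3 - <<'E'
from h import *
sc=shot("scene","pics/s27.png"); crop(sc,210,80,350,220,5,"pics/s27c.png")
for n,u in (("sticker",(341,167)),("sticker r",(348,167)),("rack near L",(345,150)),("rack near R",(369,154)),("lamp base R",(322,146)),("lampbase bottom",(312,152))):
    w=onz("top",[u],0)[0][:2]; print(n,w.round(0),"LN",((w-LP)@LN).round(0),"s",((w-LP)@LD).round(0))
rows([686.1,-253.4,260],-95.46)
print(monitor.state()['qpos'].round(3))
E
```

```text
sticker [ 702. -212.] LN 72.0 s 64.0
sticker r [ 705. -236.] LN 77.0 s 41.0
rack near L [ 765. -222.] LN 135.0 s 61.0
rack near R [ 761. -306.] LN 139.0 s -23.0
lamp base R [ 769. -142.] LN 132.0 s 141.0
lampbase bottom [ 743. -109.] LN 103.0 s 171.0
at [ 577.9 -198.1  305.3] psi -5.11 n 14 rz per row 0.1434
1 [np.float64(-0.013), np.float64(0.032), np.float64(0.013)]
2 [np.float64(-0.009), np.float64(0.033), np.float64(0.013)]
3 [np.float64(-0.005), np.float64(0.034), np.float64(0.013)]
4 [np.float64(-0.002), np.float64(0.035), np.float64(0.013)]
5 [np.float64(0.002), np.float64(0.035), np.float64(0.013)]
6 [np.float64(0.006), np.float64(0.034), np.float64(0.013)]
7 [np.float64(0.01), np.float64(0.033), np.float64(0.013)]
8 [np.float64(0.014), np.float64(0.032), np.float64(0.013)]
9 [np.float64(0.017), np.float64(0.03), np.float64(0.013)]
10 [np.float64(0.02), np.float64(0.028), np.float64(0.013)]
11 [np.float64(0.023), np.float64(0.026), np.float64(0.013)]
12 [np.float64(0.026), np.float64(0.023), np.float64(0.013)]
13 [np.float64(0.029), np.float64(0.02), np.float64(0.013)]
14 [np.float64(0.031), np.float64(0.016), np.float64(0.013)]
[-0.445  0.134  1.59   0.     1.402 -0.356]
```

Call:
{"op": "send_rows", "data": {
  "moves": [
    {"xyz": [-0.013, 0.032, 0], "rot": [0, 0, 0.143], "jaw": 1},
    {"xyz": [-0.009, 0.033, 0], "rot": [0, 0, 0.143], "jaw": 1},
    {"xyz": [-0.005, 0.034, 0], "rot": [0, 0, 0.143], "jaw": 1},
    {"xyz": [-0.002, 0.035, 0], "rot": [0, 0, 0.143], "jaw": 1},
    {"xyz": [0.002, 0.035, 0], "rot": [0, 0, 0.143], "jaw": 1}
  ]
}}

```text
t: 34.13
ee_pos: [613.3, -216.4, 293.9]
tcp_rot: [0.897, 0.441, 0.0, 0.0]
contact_force: [0.0, -0.5, -0.1]
width: 85.3
```

Call:
{"op": "send_rows", "data": {
  "moves": [
    {"xyz": [0.006, 0.034, 0], "rot": [0, 0, 0.143], "jaw": 1},
    {"xyz": [0.01, 0.033, 0], "rot": [0, 0, 0.143], "jaw": 1},
    {"xyz": [0.014, 0.032, 0], "rot": [0, 0, 0.143], "jaw": 1},
    {"xyz": [0.017, 0.03, 0], "rot": [0, 0, 0.143], "jaw": 1},
    {"xyz": [0.02, 0.028, 0], "rot": [0, 0, 0.143], "jaw": 1}
  ]
}}

```text
t: 34.55
ee_pos: [651.8, -236.1, 293.8]
tcp_rot: [0.984, 0.176, 0.0, 0.0]
contact_force: [0.8, -0.0, 0.5]
width: 85.2
```

Call:
{"op": "send_rows", "data": {
  "moves": [
    {"xyz": [0.023, 0.026, 0], "rot": [0, 0, 0.143], "jaw": 1},
    {"xyz": [0.026, 0.023, 0], "rot": [0, 0, 0.143], "jaw": 1},
    {"xyz": [0.029, 0.02, 0], "rot": [0, 0, 0.143], "jaw": 1},
    {"xyz": [0.031, 0.016, 0], "rot": [0, 0, 0.143], "jaw": 1},
    {"xyz": [0, 0, 0], "rot": [0, 0, 0], "jaw": 1}
  ]
}}

```text
t: 34.97
ee_pos: [683.4, -252.4, 293.3]
tcp_rot: [0.999, -0.046, 0.0, 0.0]
contact_force: [0.3, -0.1, -0.9]
width: 85.1
```

Call:
{"op": "send_rows", "data": {
  "moves": [
    {"xyz": [0, 0, 0], "rot": [0, 0, 0], "jaw": 1},
    {"xyz": [0, 0, 0], "rot": [0, 0, 0], "jaw": 1},
    {"xyz": [0, 0, 0], "rot": [0, 0, 0], "jaw": 1},
    {"xyz": [0, 0, 0], "rot": [0, 0, 0], "jaw": 1},
    {"xyz": [0, 0, 0], "rot": [0, 0, 0], "jaw": 1}
  ]
}}

```text
t: 35.38
ee_pos: [682.2, -251.6, 293.7]
tcp_rot: [0.999, -0.045, 0.0, 0.0]
contact_force: [0.4, -0.5, 0.3]
width: 85.5
```

```bash
python3 - <<'E'
from h import *
go([686.1,-253.4,120],-95.46)
print(monitor.state()['qpos'].round(3))
im=shot("top","pics/t28.png"); crop(im,290,100,440,260,4.5,"pics/t28c.png")
E
```

```text
at [ 682.2 -251.6  293.7] psi -95.16 tilt [ 0. -0.] F [ 0.4 -0.5  0.3] w 85.5 t 35.38
total norm [0.0162 0.0059 0.6947] rows 5 per row [0.0032 0.0012 0.1389]
rot z total norm 0.0067 rows at .15: 0.044839511264858294
[-0.45   0.4    1.288  0.     1.454  1.211]
```

Call:
{"op": "send_rows", "data": {
  "moves": [
    {"xyz": [0.016, 0.006, 0.12], "rot": [0, 0, 0.007], "jaw": 1},
    {"xyz": [0, 0, 0.14], "rot": [0, 0, 0], "jaw": 1},
    {"xyz": [0, 0, 0.14], "rot": [0, 0, 0], "jaw": 1},
    {"xyz": [0, 0, 0.14], "rot": [0, 0, 0], "jaw": 1},
    {"xyz": [0, 0, 0.14], "rot": [0, 0, 0], "jaw": 1}
  ]
}}

```text
t: 35.85
ee_pos: [686.2, -253.6, 122.4]
tcp_rot: [0.999, -0.048, 0.0, 0.0]
contact_force: [0.6, -0.6, 0.4]
width: 85.0
```

Call:
{"op": "send_rows", "data": {
  "moves": [
    {"xyz": [0, 0, 0.1], "rot": [0, 0, 0], "jaw": 1},
    {"xyz": [0, 0, 0.1], "rot": [0, 0, 0], "jaw": 1},
    {"xyz": [0, 0, 0.1], "rot": [0, 0, 0], "jaw": 1},
    {"xyz": [0, 0, 0.06], "rot": [0, 0, 0], "jaw": 1},
    {"xyz": [0, 0, 0], "rot": [0, 0, 0], "jaw": 1}
  ]
}}

```text
t: 36.27
ee_pos: [682.7, -251.9, 28.2]
tcp_rot: [0.999, -0.048, -0.004, -0.002]
contact_force: [-1.2, 0.5, -0.7]
width: 85.4
```

Call:
{"op": "send_rows", "data": {
  "moves": [
    {"xyz": [0, 0, 0], "rot": [0, 0, 0], "jaw": 1},
    {"xyz": [0, 0, 0], "rot": [0, 0, 0], "jaw": 1},
    {"xyz": [0, 0, 0], "rot": [0, 0, 0], "jaw": 1},
    {"xyz": [0, 0, 0], "rot": [0, 0, 0], "jaw": 1},
    {"xyz": [0, 0, 0], "rot": [0, 0, 0], "jaw": 1}
  ]
}}

```text
t: 36.68
ee_pos: [687.4, -254.1, 35.6]
tcp_rot: [0.999, -0.048, 0.001, 0.001]
contact_force: [-0.1, 0.1, 0.5]
width: 85.4
```

```bash
python3 - <<'E'
from h import *
go([686.1,-253.4,8],-95.46)
sc=shot("scene","pics/s29.png"); crop(sc,210,40,350,200,4.2,"pics/s29c.png")
E
```

```text
at [ 687.4 -254.1   35.6] psi -95.51 tilt [ 0.16 -0.08] F [-0.1  0.1  0.5] w 85.4 t 36.68
total norm [-0.006  -0.0026  0.1102] rows 1 per row [-0.006  -0.0026  0.1102]
rot z total norm -0.0012 rows at .15: 0.007904707755187703
```

Call:
{"op": "send_rows", "data": {
  "moves": [
    {"xyz": [-0.004, 0, 0.04], "rot": [0, 0, 0], "jaw": 1},
    {"xyz": [0, 0, 0.04], "rot": [0, 0, 0], "jaw": 1},
    {"xyz": [0, 0, 0.02], "rot": [0, 0, 0], "jaw": 1},
    {"xyz": [0, 0, 0.006], "rot": [0, 0, 0], "jaw": 1},
    {"xyz": [0, 0, 0], "rot": [0, 0, 0], "jaw": 1}
  ]
}}

```text
t: 37.15
ee_pos: [683.9, -252.9, 4.8]
tcp_rot: [0.999, -0.048, -0.002, -0.001]
contact_force: [0.0, 0.1, -0.2]
width: 85.6
```

Call:
{"op": "send_rows", "data": {
  "moves": [
    {"xyz": [0, 0, 0], "rot": [0, 0, 0], "jaw": 1},
    {"xyz": [0, 0, 0], "rot": [0, 0, 0], "jaw": 1},
    {"xyz": [0, 0, 0], "rot": [0, 0, 0], "jaw": 1},
    {"xyz": [0, 0, 0], "rot": [0, 0, 0], "jaw": 1},
    {"xyz": [0, 0, 0], "rot": [0, 0, 0], "jaw": 1}
  ]
}}

```text
t: 37.57
ee_pos: [685.6, -253.6, 7.4]
tcp_rot: [0.999, -0.048, 0.0, 0.0]
contact_force: [-0.1, -0.3, 0.7]
width: 85.4
```

```bash
python3 - <<'E'
from h import *
go(list(LP+LN*10+LD*22)+[8],-95.46)
p=monitor.state()['ee_pos'][:2]-LP; print("LN",p@LN,"s",p@LD)
im=shot("top","pics/t30.png"); crop(im,290,130,420,230,5,"pics/t30c.png")
edge_check(im,[(304.4,169.8),(395.2,188.2)])
E
```

```text
at [ 685.6 -253.6    7.4] psi -95.52 tilt [ 0.04 -0.02] F [-0.1 -0.3  0.7] w 85.4 t 37.57
total norm [-0.1979 -0.001  -0.0024] rows 2 per row [-0.0989 -0.0005 -0.0012]
rot z total norm -0.0012 rows at .15: 0.008155122697972831
LN 59.469352980166384 s 21.717266702801336
edge n 38 res 1.55 yaw diff deg 0.39 s range -109.7 173.1
  gap at s=-110: 33.60
  gap at s=173: 31.68
```

Call:
{"op": "send_rows", "data": {
  "moves": [
    {"xyz": [-0.016, 0, 0], "rot": [0, 0, -0.001], "jaw": 1},
    {"xyz": [-0.016, 0, 0], "rot": [0, 0, 0], "jaw": 1},
    {"xyz": [-0.016, 0, 0], "rot": [0, 0, 0], "jaw": 1},
    {"xyz": [-0.012, 0, 0], "rot": [0, 0, 0], "jaw": 1},
    {"xyz": [-0.012, 0, 0], "rot": [0, 0, 0], "jaw": 1}
  ]
}}

```text
t: 38.03
ee_pos: [668.3, -252.1, 7.2]
tcp_rot: [0.999, -0.048, 0.002, 0.0]
contact_force: [5.4, -0.3, -2.9]
width: 85.3
```

Call:
{"op": "send_rows", "data": {
  "moves": [
    {"xyz": [-0.012, 0, 0], "rot": [0, 0, 0], "jaw": 1},
    {"xyz": [-0.014, 0, 0], "rot": [0, 0, 0], "jaw": 1},
    {"xyz": [-0.014, 0, 0], "rot": [0, 0, 0], "jaw": 1},
    {"xyz": [-0.014, 0, 0], "rot": [0, 0, 0], "jaw": 1},
    {"xyz": [-0.014, 0, 0], "rot": [0, 0, 0], "jaw": 1}
  ]
}}

```text
t: 38.45
ee_pos: [650.6, -250.2, 7.2]
tcp_rot: [0.999, -0.048, 0.001, 0.0]
contact_force: [4.8, -0.4, -2.2]
width: 85.4
```

Call:
{"op": "send_rows", "data": {
  "moves": [
    {"xyz": [-0.014, 0, 0], "rot": [0, 0, 0], "jaw": 1},
    {"xyz": [-0.014, 0, 0], "rot": [0, 0, 0], "jaw": 1},
    {"xyz": [-0.012, 0, 0], "rot": [0, 0, 0], "jaw": 1},
    {"xyz": [0, 0, 0], "rot": [0, 0, 0], "jaw": 1},
    {"xyz": [0, 0, 0], "rot": [0, 0, 0], "jaw": 1}
  ]
}}

```text
t: 38.87
ee_pos: [639.7, -249.2, 7.1]
tcp_rot: [0.999, -0.048, -0.001, -0.0]
contact_force: [2.0, -0.3, 0.3]
width: 85.2
```

```bash
cat >> h.py <<'E'
def seed(off,yaw,s0,half=150):
    r=R.from_euler('z',yaw,degrees=True).as_matrix()[:2,:2]; d=r@LD; c=LP+LD*s0+LN*off
    return proj("top",[list(c+d*half)+[18],list(c-d*half)+[18]])
E
python3 - <<'E'
from h import *
go(list(LP+LN*10+LD*22)+[8],-95.46)
p=monitor.state()['ee_pos'][:2]-LP; print("LN",p@LN,"s",p@LD)
im=shot("top","pics/t31.png"); crop(im,290,130,420,230,5,"pics/t31c.png")
edge_check(im,seed(p@LN-10,0,28))
sc=shot("scene","pics/s31.png"); crop(sc,220,110,330,220,5,"pics/s31c.png")
E
```

```text
at [ 639.7 -249.2    7.1] psi -95.47 tilt [-0.1   0.02] F [ 2.  -0.3  0.3] w 85.2 t 38.87
total norm [-0.0134 -0.0009 -0.0035] rows 1 per row [-0.0134 -0.0009 -0.0035]
rot z total norm -0.0003 rows at .15: 0.0017708066768170319
LN 13.350138350011573 s 21.779350108436084
edge n 36 res 6.65 yaw diff deg 0.08 s range -107.5 167.3
  gap at s=-108: 1.62
  gap at s=167: 1.26
```

Call:
{"op": "send_rows", "data": {
  "moves": [
    {"xyz": [-0.005, 0, 0], "rot": [0, 0, 0], "jaw": 1},
    {"xyz": [-0.004, 0, 0], "rot": [0, 0, 0], "jaw": 1},
    {"xyz": [0, 0, 0], "rot": [0, 0, 0], "jaw": 1},
    {"xyz": [0, 0, 0], "rot": [0, 0, 0], "jaw": 1},
    {"xyz": [0, 0, 0], "rot": [0, 0, 0], "jaw": 1}
  ]
}}

```text
t: 39.38
ee_pos: [638.9, -249.1, 7.2]
tcp_rot: [0.999, -0.048, 0.001, 0.0]
contact_force: [5.1, -0.9, -1.2]
width: 85.4
```

```bash
cat >> h.py <<'E'
def edge_check2(im,sd):
    E=far_edge(im,sd); w=E-LP; a,b=w@LN,w@LD
    k=np.abs(a-np.median(a))<4
    for _ in range(5):
        c=np.polyfit(b[k],a[k],1); k=np.abs(a-np.polyval(c,b))<1.0
    print("n",k.sum(),"yaw",np.degrees(-c[0]).round(2),"gap at +140/-140 of s0=28:",np.polyval(c,[168,-112]).round(2),"res",(a-np.polyval(c,b))[k].std().round(2),"s",b[k].min().round(0),b[k].max().round(0))
E
python3 - <<'E'
from h import *
p=monitor.state()['ee_pos'][:2]-LP; print("LN",p@LN,"s",p@LD,monitor.state()['contact_force'])
im0=cv2.imread("pics/t31.png")[:,:,::-1].copy(); edge_check2(im0,seed(1.5,0,28))
im=shot("top","pics/t32.png")
edge_check2(im,seed(0.5,0,28))
im0=cv2.imread("pics/t18.png")[:,:,::-1].copy(); edge_check2(im0,seed(0,0,.7))
E
```

```text
LN 12.549011957868574 s 21.789333610733085 [ 5.05523351 -0.87721293 -1.23864927]
n 31 yaw -0.0 gap at +140/-140 of s0=28: [1.33 1.32] res 0.37 s -108.0 167.0
n 30 yaw -0.08 gap at +140/-140 of s0=28: [0.56 0.15] res 0.29 s -108.0 167.0
n 82 yaw 0.04 gap at +140/-140 of s0=28: [-0.29 -0.11] res 0.31 s -135.0 140.0
```

Call:
{"op": "send_rows", "data": {
  "moves": [
    {"xyz": [-0.003, 0, 0], "rot": [0, 0, 0], "jaw": 1},
    {"xyz": [0, 0, 0], "rot": [0, 0, 0], "jaw": 1},
    {"xyz": [0, 0, 0], "rot": [0, 0, 0], "jaw": 1},
    {"xyz": [0, 0, 0], "rot": [0, 0, 0], "jaw": 1},
    {"xyz": [0, 0, 0], "rot": [0, 0, 0], "jaw": 1}
  ]
}}

```text
t: 39.85
ee_pos: [638.1, -249.0, 7.1]
tcp_rot: [0.999, -0.048, 0.001, 0.0]
contact_force: [4.9, -0.2, -1.2]
width: 85.5
```

```bash
python3 - <<'E'
from h import *
im=shot("top","pics/t33.png")
edge_check2(im,seed(0.5,0,28))
im=shot("top"); edge_check2(im,seed(0,0,28))
E
```

```text
n 30 yaw 0.01 gap at +140/-140 of s0=28: [-0.34 -0.28] res 0.3 s -108.0 167.0
n 30 yaw 0.01 gap at +140/-140 of s0=28: [-0.34 -0.29] res 0.32 s -108.0 167.0
```

Call:
{"op": "send_rows", "data": {
  "moves": [
    {"xyz": [0.02, 0, 0], "rot": [0, 0, 0], "jaw": 1},
    {"xyz": [0.04, 0, 0], "rot": [0, 0, 0], "jaw": 1},
    {"xyz": [0.04, 0, 0], "rot": [0, 0, 0], "jaw": 1},
    {"xyz": [0, 0, -0.08], "rot": [0, 0, 0], "jaw": 1},
    {"xyz": [0, 0, -0.14], "rot": [0, 0, 0], "jaw": 1}
  ]
}}

```text
t: 40.37
ee_pos: [656.7, -248.7, 55.4]
tcp_rot: [0.999, -0.047, -0.008, -0.003]
contact_force: [-0.4, 1.1, -0.5]
width: 85.1
```

Call:
{"op": "send_rows", "data": {
  "moves": [
    {"xyz": [0, 0, -0.15], "rot": [0, 0, 0], "jaw": 1},
    {"xyz": [0, 0, -0.15], "rot": [0, 0, 0], "jaw": 1},
    {"xyz": [0, 0, -0.15], "rot": [0, 0, 0], "jaw": 1},
    {"xyz": [0, 0, -0.15], "rot": [0, 0, 0], "jaw": 1},
    {"xyz": [0, 0, -0.15], "rot": [0, 0, 0], "jaw": 1}
  ]
}}

```text
t: 40.78
ee_pos: [660.4, -250.8, 250.2]
tcp_rot: [0.999, -0.048, -0.003, -0.001]
contact_force: [0.7, -0.3, -0.2]
width: 85.6
```

Call:
{"op": "send_rows", "data": {
  "moves": [
    {"xyz": [0, 0, -0.15], "rot": [0, 0, 0], "jaw": 1},
    {"xyz": [0, 0, -0.12], "rot": [0, 0, 0], "jaw": 1},
    {"xyz": [0, 0, 0], "rot": [0, 0, 0], "jaw": 1},
    {"xyz": [0, 0, 0], "rot": [0, 0, 0], "jaw": 1},
    {"xyz": [0, 0, 0], "rot": [0, 0, 0], "jaw": 1}
  ]
}}

```text
t: 41.2
ee_pos: [661.2, -251.0, 315.6]
tcp_rot: [0.999, -0.048, -0.002, -0.001]
contact_force: [0.1, 0.4, -0.3]
width: 85.2
```

```bash
python3 - <<'E'
from h import *
rows([511.5,261.6,290],-12.7)
sc=shot("scene","pics/s34.png"); crop(sc,210,60,350,220,4.2,"pics/s34c.png")
E
```

```text
at [ 661.2 -251.   315.6] psi -95.48 n 15 rz per row -0.1226
1 [np.float64(-0.053), np.float64(-0.132), np.float64(0.007)]
2 [np.float64(-0.04), np.float64(-0.137), np.float64(0.007)]
3 [np.float64(-0.026), np.float64(-0.14), np.float64(0.007)]
4 [np.float64(-0.013), np.float64(-0.142), np.float64(0.007)]
5 [np.float64(0.001), np.float64(-0.142), np.float64(0.007)]
6 [np.float64(0.014), np.float64(-0.142), np.float64(0.007)]
7 [np.float64(0.028), np.float64(-0.14), np.float64(0.007)]
8 [np.float64(0.041), np.float64(-0.136), np.float64(0.007)]
9 [np.float64(0.054), np.float64(-0.132), np.float64(0.007)]
10 [np.float64(0.067), np.float64(-0.126), np.float64(0.007)]
11 [np.float64(0.078), np.float64(-0.119), np.float64(0.007)]
12 [np.float64(0.09), np.float64(-0.111), np.float64(0.007)]
13 [np.float64(0.1), np.float64(-0.102), np.float64(0.007)]
14 [np.float64(0.109), np.float64(-0.092), np.float64(0.007)]
15 [np.float64(0.117), np.float64(-0.081), np.float64(0.007)]
```

Call:
{"op": "send_rows", "data": {
  "moves": [
    {"xyz": [-0.053, -0.132, 0], "rot": [0, 0, -0.123], "jaw": 0},
    {"xyz": [-0.04, -0.137, 0], "rot": [0, 0, -0.123], "jaw": 0},
    {"xyz": [-0.026, -0.14, 0], "rot": [0, 0, -0.123], "jaw": 0},
    {"xyz": [-0.013, -0.142, 0], "rot": [0, 0, -0.123], "jaw": 0},
    {"xyz": [0.001, -0.142, 0], "rot": [0, 0, -0.123], "jaw": 0}
  ]
}}

```text
t: 41.67
ee_pos: [610.1, -78.9, 313.4]
tcp_rot: [0.981, 0.195, -0.003, -0.001]
contact_force: [0.3, 0.8, 0.7]
width: 42.8
```

Call:
{"op": "send_rows", "data": {
  "moves": [
    {"xyz": [0.014, -0.142, 0], "rot": [0, 0, -0.123], "jaw": 0},
    {"xyz": [0.028, -0.14, 0], "rot": [0, 0, -0.123], "jaw": 0},
    {"xyz": [0.041, -0.136, 0], "rot": [0, 0, -0.123], "jaw": 0},
    {"xyz": [0.054, -0.132, 0], "rot": [0, 0, -0.123], "jaw": 0},
    {"xyz": [0.067, -0.126, 0], "rot": [0, 0, -0.123], "jaw": 0}
  ]
}}

```text
t: 42.08
ee_pos: [559.4, 91.8, 313.8]
tcp_rot: [0.906, 0.424, -0.003, -0.001]
contact_force: [-0.2, 0.5, -0.5]
width: 42.6
```

Call:
{"op": "send_rows", "data": {
  "moves": [
    {"xyz": [0.078, -0.119, 0.02], "rot": [0, 0, -0.123], "jaw": 0},
    {"xyz": [0.09, -0.111, 0.02], "rot": [0, 0, -0.123], "jaw": 0},
    {"xyz": [0.1, -0.102, 0.04], "rot": [0, 0, -0.123], "jaw": 0},
    {"xyz": [0.109, -0.092, 0.04], "rot": [0, 0, -0.123], "jaw": 0},
    {"xyz": [0.117, -0.081, 0.04], "rot": [0, 0, -0.123], "jaw": 0}
  ]
}}

```text
t: 42.5
ee_pos: [508.6, 262.1, 273.7]
tcp_rot: [0.778, 0.628, -0.003, -0.001]
contact_force: [1.0, -0.1, 0.7]
width: 42.4
```

Call:
{"op": "send_rows", "data": {
  "moves": [
    {"xyz": [0, 0, 0], "rot": [0, 0, 0], "jaw": 0},
    {"xyz": [0, 0, 0], "rot": [0, 0, 0], "jaw": 0},
    {"xyz": [0, 0, 0], "rot": [0, 0, 0], "jaw": 0},
    {"xyz": [0, 0, 0], "rot": [0, 0, 0], "jaw": 0},
    {"xyz": [0, 0, 0], "rot": [0, 0, 0], "jaw": 0}
  ]
}}

```text
t: 42.92
ee_pos: [511.5, 260.0, 276.9]
tcp_rot: [0.78, 0.625, -0.0, 0.0]
contact_force: [0.7, -0.4, 1.2]
width: 42.9
```

```bash
python3 - <<'E'
from h import *
go([511.5,261.6,185],-12.7)
im=shot("top","pics/t35.png"); edge_check2(im,seed(0,0,28))
sc=shot("scene","pics/s35.png"); crop(sc,180,150,270,260,5.5,"pics/s35c.png")
E
```

```text
at [511.5 260.  276.9] psi -12.57 tilt [-0.01 -0.03] F [ 0.7 -0.4  1.2] w 42.9 t 42.92
total norm [ 0.0065 -0.0015  0.3675] rows 3 per row [ 0.0022 -0.0005  0.1225]
rot z total norm 0.0028 rows at .15: 0.01876631733444322
n 82 yaw 0.05 gap at +140/-140 of s0=28: [-0.42 -0.17] res 0.28 s -108.0 167.0
```

Call:
{"op": "send_rows", "data": {
  "moves": [
    {"xyz": [0.005, -0.001, 0.12], "rot": [0, 0, 0.003], "jaw": 0},
    {"xyz": [0, 0, 0.12], "rot": [0, 0, 0], "jaw": 0},
    {"xyz": [0, 0, 0.12], "rot": [0, 0, 0], "jaw": 0},
    {"xyz": [0, 0, 0], "rot": [0, 0, 0], "jaw": 0},
    {"xyz": [0, 0, 0], "rot": [0, 0, 0], "jaw": 0}
  ]
}}

```text
t: 43.43
ee_pos: [509.9, 261.4, 185.4]
tcp_rot: [0.781, 0.625, -0.002, -0.001]
contact_force: [-0.7, 1.3, 1.5]
width: 42.7
```

Call:
{"op": "send_rows", "data": {
  "moves": [
    {"xyz": [0, 0, 0], "rot": [0, 0, 0], "jaw": 0},
    {"xyz": [0, 0, 0], "rot": [0, 0, 0], "jaw": 0},
    {"xyz": [0, 0, 0], "rot": [0, 0, 0], "jaw": 0},
    {"xyz": [0, 0, 0], "rot": [0, 0, 0], "jaw": 0},
    {"xyz": [0, 0, 0], "rot": [0, 0, 0], "jaw": 0}
  ]
}}

```text
t: 43.85
ee_pos: [511.8, 262.8, 188.4]
tcp_rot: [0.78, 0.625, 0.001, 0.0]
contact_force: [0.1, 0.1, -0.5]
width: 42.6
```

```bash
python3 - <<'E'
from h import *
go([511.5,261.1,128],-12.7)
sc=shot("scene","pics/s36.png"); crop(sc,180,180,240,260,8,"pics/s36c.png")
E
```

```text
at [511.8 262.8 188.4] psi -12.58 tilt [0.13 0.05] F [ 0.1  0.1 -0.5] w 42.6 t 43.85
total norm [-0.0073 -0.0003  0.2417] rows 2 per row [-0.0037 -0.0002  0.1209]
rot z total norm 0.0026 rows at .15: 0.017635605654209872
```

Call:
{"op": "send_rows", "data": {
  "moves": [
    {"xyz": [-0.006, 0, 0.06], "rot": [0, 0, 0.003], "jaw": 0},
    {"xyz": [0, 0, 0.06], "rot": [0, 0, 0], "jaw": 0},
    {"xyz": [0, 0, 0.06], "rot": [0, 0, 0], "jaw": 0},
    {"xyz": [0, 0, 0.055], "rot": [0, 0, 0], "jaw": 0},
    {"xyz": [0, 0, 0], "rot": [0, 0, 0], "jaw": -0.3}
  ]
}}

```text
t: 44.32
ee_pos: [508.3, 260.2, 125.1]
tcp_rot: [0.781, 0.624, -0.003, -0.001]
contact_force: [-1.1, -0.5, -0.2]
width: 32.0
```

Call:
{"op": "send_rows", "data": {
  "moves": [
    {"xyz": [0, 0, 0], "rot": [0, 0, 0], "jaw": -0.4},
    {"xyz": [0, 0, 0], "rot": [0, 0, 0], "jaw": -0.6},
    {"xyz": [0, 0, 0], "rot": [0, 0, 0], "jaw": -0.8},
    {"xyz": [0, 0, 0], "rot": [0, 0, 0], "jaw": -1},
    {"xyz": [0, 0, 0], "rot": [0, 0, 0], "jaw": -1}
  ]
}}

```text
t: 44.73
ee_pos: [511.8, 261.5, 129.7]
tcp_rot: [0.781, 0.624, 0.001, 0.0]
contact_force: [0.4, 1.1, 2.4]
width: 7.7
```

Call:
{"op": "send_rows", "data": {
  "moves": [
    {"xyz": [0, 0, 0], "rot": [0, 0, 0], "jaw": -1},
    {"xyz": [0, 0, 0], "rot": [0, 0, 0], "jaw": -1},
    {"xyz": [0, 0, 0], "rot": [0, 0, 0], "jaw": -1},
    {"xyz": [0, 0, 0], "rot": [0, 0, 0], "jaw": -1},
    {"xyz": [0, 0, 0], "rot": [0, 0, 0], "jaw": -1}
  ]
}}

```text
t: 45.15
ee_pos: [511.8, 261.5, 129.7]
tcp_rot: [0.781, 0.624, 0.001, 0.0]
contact_force: [0.0, 0.1, 4.7]
width: 7.7
```

Gripped (offset TCP–plate bottom 119.7). Lift.

Call:
{"op": "send_rows", "data": {
  "moves": [
    {"xyz": [0, 0, -0.02], "rot": [0, 0, 0], "jaw": -1},
    {"xyz": [0, 0, -0.06], "rot": [0, 0, 0], "jaw": -1},
    {"xyz": [0, 0, -0.12], "rot": [0, 0, 0], "jaw": -1},
    {"xyz": [0, 0, -0.15], "rot": [0, 0, 0], "jaw": -1},
    {"xyz": [0, 0, -0.15], "rot": [0, 0, 0], "jaw": -1}
  ]
}}

```text
t: 45.57
ee_pos: [509.2, 260.4, 252.6]
tcp_rot: [0.781, 0.624, -0.002, -0.001]
contact_force: [0.5, 0.7, -0.3]
width: 7.6
```

Call:
{"op": "send_rows", "data": {
  "moves": [
    {"xyz": [0, 0, -0.14], "rot": [0, 0, 0], "jaw": -1},
    {"xyz": [0, 0, -0.08], "rot": [0, 0, 0], "jaw": -1},
    {"xyz": [0, 0, 0], "rot": [0, 0, 0], "jaw": -1},
    {"xyz": [0, 0, 0], "rot": [0, 0, 0], "jaw": -1},
    {"xyz": [0, 0, 0], "rot": [0, 0, 0], "jaw": -1}
  ]
}}

```text
t: 45.98
ee_pos: [509.6, 260.6, 306.1]
tcp_rot: [0.781, 0.624, -0.002, -0.001]
contact_force: [-0.4, -0.2, -0.4]
width: 7.5
```

```bash
python3 - <<'E'
from h import *
sc=shot("scene","pics/s37.png"); crop(sc,180,170,240,250,9,"pics/s37c.png")
im=shot("top","pics/t37.png"); edge_check2(im,seed(0,0,28)); crop(im,290,150,430,250,5,"pics/t37c.png")
for n in ("blue","green"):
    ps=proj("top",[stand2(28,-.3,0)(-46,YP[n],135)])[0]; m=disc(im,"top",HR[n],[int(v) for v in(ps[0]-9,ps[1]-8,ps[0]+9,ps[1]+9)])
    w=onz("top",[m[:2]],135)[0][:2]-LP; print(n,m,w@LN+65,w@LD-YP[n])
s=monitor.state(); c=s['ee_pos'][:2]; zb=s['ee_pos'][2]-119.7
a=np.radians(-12.65);ax=np.array([np.cos(a),np.sin(a)]);ay=np.array([-np.sin(a),np.cos(a)])
f=lambda x,y,z:((proj("scene",[list(c+ax*x+ay*y)+[zb+z]])[0]-[180,170]+.5)*9).round(0).tolist()
print(s['ee_pos'].round(1),"BL",f(-4,20,0),"BR",f(-4,-20,0),"shoulderR",f(-4,-20,97))
E
```

```text
n 82 yaw 0.05 gap at +140/-140 of s0=28: [-0.4  -0.17] res 0.27 s -108.0 167.0
blue (np.float64(364.0882352941176), np.float64(217.08823529411765), 34) -47.7138411947401 29.038205142333805
green (np.float64(389.8235294117647), np.float64(222.23529411764707), 17) -46.38048693574568 30.483644962724554
[509.3 260.5 305.1] BL [259.0, 454.0] BR [348.0, 402.0] shoulderR [336.0, 223.0]
```

```bash
python3 - <<'E'
from h import *
f=stand2(29.1,-.3,.04)
print(np.round(f(-24,-40,135),1),np.round(f(-24,-80,135),1))
rows(f(-24,-80,303),-5.46)
im=cv2.imread("pics/t37.png")[:,:,::-1]; crop(im,300,180,360,220,12,"pics/t37d.png")
print("pins top crop: ",{n:((proj("top",[f(x,YP[n],z) for x,z in((-3,135),(-24,135),(-45,135),(-24,192))])-[300,180]+.5)*12).round(0).tolist() for n in("purple","red")})
E
```

```text
[ 534.4 -272.   135. ] [ 530.6 -311.8  135. ]
at [509.3 260.5 305.1] psi -12.72 n 16 rz per row -0.0101
1 [np.float64(-0.138), np.float64(0.037), np.float64(0.001)]
2 [np.float64(-0.139), np.float64(0.036), np.float64(0.001)]
3 [np.float64(-0.139), np.float64(0.035), np.float64(0.001)]
4 [np.float64(-0.139), np.float64(0.033), np.float64(0.001)]
5 [np.float64(-0.139), np.float64(0.032), np.float64(0.001)]
6 [np.float64(-0.14), np.float64(0.031), np.float64(0.001)]
7 [np.float64(-0.14), np.float64(0.03), np.float64(0.001)]
8 [np.float64(-0.14), np.float64(0.029), np.float64(0.001)]
9 [np.float64(-0.14), np.float64(0.028), np.float64(0.001)]
10 [np.float64(-0.141), np.float64(0.027), np.float64(0.001)]
11 [np.float64(-0.141), np.float64(0.026), np.float64(0.001)]
12 [np.float64(-0.141), np.float64(0.025), np.float64(0.001)]
13 [np.float64(-0.141), np.float64(0.023), np.float64(0.001)]
14 [np.float64(-0.141), np.float64(0.022), np.float64(0.001)]
15 [np.float64(-0.142), np.float64(0.021), np.float64(0.001)]
16 [np.float64(-0.142), np.float64(0.02), np.float64(0.001)]
pins top crop:  {'purple': [[176.0, 143.0], [160.0, 224.0], [144.0, 305.0], [192.0, 170.0]], 'red': [[490.0, 211.0], [476.0, 292.0], [461.0, 373.0], [522.0, 242.0]]}
```

Call:
{"op": "send_rows", "data": {
  "moves": [
    {"xyz": [0, 0, -0.11], "rot": [0, 0, 0], "jaw": -1},
    {"xyz": [-0.138, 0.037, 0], "rot": [0, 0, -0.01], "jaw": -1},
    {"xyz": [-0.139, 0.036, 0], "rot": [0, 0, -0.01], "jaw": -1},
    {"xyz": [-0.139, 0.035, 0], "rot": [0, 0, -0.01], "jaw": -1},
    {"xyz": [-0.139, 0.033, 0], "rot": [0, 0, -0.01], "jaw": -1}
  ]
}}

```text
t: 46.5
ee_pos: [515.1, 116.7, 333.4]
tcp_rot: [0.771, 0.637, -0.002, -0.001]
contact_force: [0.0, -1.1, -1.5]
width: 7.2
```

Call:
{"op": "send_rows", "data": {
  "moves": [
    {"xyz": [-0.139, 0.032, 0], "rot": [0, 0, -0.01], "jaw": -1},
    {"xyz": [-0.14, 0.031, 0], "rot": [0, 0, -0.01], "jaw": -1},
    {"xyz": [-0.14, 0.03, 0], "rot": [0, 0, -0.01], "jaw": -1},
    {"xyz": [-0.14, 0.029, 0], "rot": [0, 0, -0.01], "jaw": -1},
    {"xyz": [-0.14, 0.028, 0], "rot": [0, 0, -0.01], "jaw": -1}
  ]
}}

```text
t: 46.92
ee_pos: [521.6, -62.1, 333.3]
tcp_rot: [0.758, 0.652, -0.001, -0.002]
contact_force: [1.0, -0.4, -0.0]
width: 7.4
```

Call:
{"op": "send_rows", "data": {
  "moves": [
    {"xyz": [-0.141, 0.027, 0], "rot": [0, 0, -0.01], "jaw": -1},
    {"xyz": [-0.141, 0.026, 0], "rot": [0, 0, -0.01], "jaw": -1},
    {"xyz": [-0.141, 0.025, 0], "rot": [0, 0, -0.01], "jaw": -1},
    {"xyz": [-0.141, 0.023, 0], "rot": [0, 0, -0.01], "jaw": -1},
    {"xyz": [-0.141, 0.022, 0], "rot": [0, 0, -0.01], "jaw": -1}
  ]
}}

```text
t: 47.33
ee_pos: [528.3, -240.7, 333.1]
tcp_rot: [0.746, 0.666, -0.001, -0.002]
contact_force: [-0.1, 0.3, -0.3]
width: 7.5
```

Call:
{"op": "send_rows", "data": {
  "moves": [
    {"xyz": [-0.142, 0.021, 0], "rot": [0, 0, -0.01], "jaw": -1},
    {"xyz": [-0.142, 0.02, 0], "rot": [0, 0, -0.01], "jaw": -1},
    {"xyz": [0, 0, 0], "rot": [0, 0, 0], "jaw": -1},
    {"xyz": [0, 0, 0], "rot": [0, 0, 0], "jaw": -1},
    {"xyz": [0, 0, 0], "rot": [0, 0, 0], "jaw": -1}
  ]
}}

```text
t: 47.75
ee_pos: [531.3, -310.4, 333.5]
tcp_rot: [0.741, 0.672, -0.0, -0.002]
contact_force: [-1.5, 0.5, -0.8]
width: 7.7
```

```bash
python3 - <<'E'
from h import *
go([530.6,-311.8,179.5],-5.46)
sc=shot("scene","pics/s38.png"); crop(sc,230,80,350,200,5,"pics/s38c.png"); crop(sc,255,130,305,190,11,"pics/s38d.png")
f=stand2(29.1,-.3,.04)
print("discs pred",((proj("scene",[f(-46,y,135) for y in (120,40,-40,-120)])-[230,80]+.5)*5).round(0).tolist())
for n in ("purple","red"): print(n,((proj("scene",[f(-28,YP[n]+y,z) for y,z in ((20,47),(-20,47),(13,192),(-13,192))])-[255,130]+.5)*11).round(0).tolist())
E
```

```text
at [ 531.3 -310.4  333.5] psi -5.55 tilt [-0.17  0.18] F [-1.5  0.5 -0.8] w 7.7 t 47.75
total norm [-7.40e-03 -3.00e-04  6.16e-01] rows 5 per row [-1.500e-03 -1.000e-04  1.232e-01]
rot z total norm -0.002 rows at .15: 0.013513669456798466
discs pred [[227.0, 426.0], [296.0, 375.0], [362.0, 327.0], [425.0, 280.0]]
purple [[139.0, 568.0], [214.0, 511.0], [165.0, 258.0], [217.0, 221.0]]
red [[288.0, 456.0], [360.0, 402.0], [322.0, 147.0], [371.0, 112.0]]
```

Call:
{"op": "send_rows", "data": {
  "moves": [
    {"xyz": [-0.007, 0, 0.12], "rot": [0, 0, -0.002], "jaw": -1},
    {"xyz": [0, 0, 0.12], "rot": [0, 0, 0], "jaw": -1},
    {"xyz": [0, 0, 0.12], "rot": [0, 0, 0], "jaw": -1},
    {"xyz": [0, 0, 0.1], "rot": [0, 0, 0], "jaw": -1},
    {"xyz": [0, 0, 0], "rot": [0, 0, 0], "jaw": -1}
  ]
}}

```text
t: 48.22
ee_pos: [528.3, -308.3, 213.3]
tcp_rot: [0.739, 0.674, -0.001, -0.007]
contact_force: [-0.8, 0.8, -1.7]
width: 7.8
```

Call:
{"op": "send_rows", "data": {
  "moves": [
    {"xyz": [0, 0, 0.06], "rot": [0, 0, 0], "jaw": -1},
    {"xyz": [0, 0, 0.06], "rot": [0, 0, 0], "jaw": -1},
    {"xyz": [0, 0, 0.036], "rot": [0, 0, 0], "jaw": -1},
    {"xyz": [0, 0, 0], "rot": [0, 0, 0], "jaw": -1},
    {"xyz": [0, 0, 0], "rot": [0, 0, 0], "jaw": -1}
  ]
}}

```text
t: 48.63
ee_pos: [532.1, -312.3, 182.3]
tcp_rot: [0.739, 0.673, 0.0, -0.0]
contact_force: [0.4, 0.1, -0.1]
width: 7.7
```

```bash
python3 - <<'E'
from h import *
go([534.4,-272,178.5],-5.46)
sc=shot("scene","pics/s39.png"); crop(sc,275,110,325,160,12,"pics/s39c.png")
f=stand2(29.1,-.3,.04)
print("blue pin pred beam/mid/disc",((proj("scene",[f(x,-40,135) for x in (-3,-24,-45)])-[275,110]+.5)*12).round(0).tolist())
s=monitor.state();c=s['ee_pos'][:2];zb=s['ee_pos'][2]-119.7
p=lambda x,y,z:((proj("scene",[list(c+LN*x+LD*y)+[zb+z]])[0]-[275,110]+.5)*12).round(0).tolist()
print("plate BL",p(-4,20,0),"BR",p(-4,-20,0),"slot left lo/hi",p(-4,20,68),p(-4,20,84),"shoulder L",p(-4,20,97),"R",p(-4,-20,97),"tabTL",p(-4,13,145))
E
```

```text
at [ 532.1 -312.3  182.3] psi -5.38 tilt [0. 0.] F [ 0.4  0.1 -0.1] w 7.7 t 48.63
total norm [ 0.1613 -0.0058  0.0153] rows 2 per row [ 0.0806 -0.0029  0.0077]
rot z total norm 0.0019 rows at .15: 0.0124948987889571
blue pin pred beam/mid/disc [[230.0, 364.0], [278.0, 393.0], [326.0, 422.0]]
plate BL [306.0, 525.0] BR [380.0, 470.0] slot left lo/hi [322.0, 375.0] [326.0, 338.0] shoulder L [329.0, 308.0] R [406.0, 253.0] tabTL [355.0, 185.0]
```

Call:
{"op": "send_rows", "data": {
  "moves": [
    {"xyz": [0, -0.005, 0.015], "rot": [0, 0, 0], "jaw": -1},
    {"xyz": [0.03, 0, 0], "rot": [0, 0, 0], "jaw": -1},
    {"xyz": [0.03, 0, 0], "rot": [0, 0, 0], "jaw": -1},
    {"xyz": [0.03, 0, 0], "rot": [0, 0, 0], "jaw": -1},
    {"xyz": [0.03, 0, 0], "rot": [0, 0, 0], "jaw": -1}
  ]
}}

```text
t: 49.1
ee_pos: [533.5, -281.9, 178.2]
tcp_rot: [0.74, 0.673, 0.0, 0.0]
contact_force: [-0.4, -0.4, -0.2]
width: 7.3
```

Call:
{"op": "send_rows", "data": {
  "moves": [
    {"xyz": [0.02, 0, 0], "rot": [0, 0, 0], "jaw": -1},
    {"xyz": [0.01, 0, 0], "rot": [0, 0, 0], "jaw": -1},
    {"xyz": [0, 0, 0], "rot": [0, 0, 0], "jaw": -1},
    {"xyz": [0, 0, 0], "rot": [0, 0, 0], "jaw": -1},
    {"xyz": [0, 0, 0], "rot": [0, 0, 0], "jaw": -1}
  ]
}}

```text
t: 49.52
ee_pos: [534.2, -275.6, 178.0]
tcp_rot: [0.74, 0.673, -0.0, 0.0]
contact_force: [0.6, -1.1, -0.7]
width: 7.3
```

```bash
python3 - <<'E'
from h import *
go([534.4,-272,178.5],-5.46)
sc=shot("scene","pics/s40.png"); crop(sc,270,115,320,165,12,"pics/s40c.png")
E
```

```text
at [ 534.2 -275.6  178. ] psi -5.43 tilt [ 0.01 -0.02] F [ 0.6 -1.1 -0.7] w 7.3 t 49.52
total norm [ 0.0144 -0.0004 -0.0019] rows 1 per row [ 0.0144 -0.0004 -0.0019]
rot z total norm 0.0007 rows at .15: 0.004565619588169688
```

Call:
{"op": "send_rows", "data": {
  "moves": [
    {"xyz": [0.006, 0, 0], "rot": [0, 0, 0], "jaw": -1},
    {"xyz": [0.006, 0, 0], "rot": [0, 0, 0], "jaw": -1},
    {"xyz": [0, 0, 0.012], "rot": [0, 0, 0], "jaw": -1},
    {"xyz": [0, 0, 0.012], "rot": [0, 0, 0], "jaw": -1},
    {"xyz": [0, 0, 0.008], "rot": [0, 0, 0], "jaw": -1}
  ]
}}

```text
t: 49.98
ee_pos: [534.1, -272.3, 169.3]
tcp_rot: [0.74, 0.673, -0.0, -0.0]
contact_force: [0.4, -0.9, -0.5]
width: 7.6
```

Call:
{"op": "send_rows", "data": {
  "moves": [
    {"xyz": [0, 0, 0.006], "rot": [0, 0, 0], "jaw": -1},
    {"xyz": [0, 0, 0.004], "rot": [0, 0, 0], "jaw": -1},
    {"xyz": [0, 0, 0], "rot": [0, 0, 0], "jaw": -1},
    {"xyz": [0, 0, 0], "rot": [0, 0, 0], "jaw": -1},
    {"xyz": [0, 0, 0], "rot": [0, 0, 0], "jaw": -1}
  ]
}}

```text
t: 50.4
ee_pos: [534.5, -272.5, 167.6]
tcp_rot: [0.74, 0.673, 0.0, 0.0]
contact_force: [0.4, 0.7, -1.4]
width: 7.5
```

Call:
{"op": "send_rows", "data": {
  "moves": [
    {"xyz": [0, 0, 0.004], "rot": [0, 0, 0], "jaw": -1},
    {"xyz": [0, 0, 0.002], "rot": [0, 0, 0], "jaw": -1},
    {"xyz": [0, 0, 0], "rot": [0, 0, 0], "jaw": -1},
    {"xyz": [0, 0, 0], "rot": [0, 0, 0], "jaw": -1},
    {"xyz": [0, 0, 0], "rot": [0, 0, 0], "jaw": -1}
  ]
}}

```text
t: 50.82
ee_pos: [534.6, -272.6, 166.5]
tcp_rot: [0.74, 0.673, 0.0, 0.0]
contact_force: [-0.4, 0.6, 2.1]
width: 7.5
```

Call:
{"op": "send_rows", "data": {
  "moves": [
    {"xyz": [0, 0, 0], "rot": [0, 0, 0], "jaw": -0.8},
    {"xyz": [0, 0, 0], "rot": [0, 0, 0], "jaw": -0.6},
    {"xyz": [0, 0, 0], "rot": [0, 0, 0], "jaw": -0.4},
    {"xyz": [0, 0, 0], "rot": [0, 0, 0], "jaw": -0.2},
    {"xyz": [0, 0, 0], "rot": [0, 0, 0], "jaw": -0.1}
  ]
}}

```text
t: 51.23
ee_pos: [534.2, -272.3, 165.7]
tcp_rot: [0.74, 0.673, -0.0, -0.0]
contact_force: [-0.3, 0.6, 0.3]
width: 38.3
```

Call:
{"op": "send_rows", "data": {
  "moves": [
    {"xyz": [0, 0, -0.03], "rot": [0, 0, 0], "jaw": -0.1},
    {"xyz": [0, 0, -0.06], "rot": [0, 0, 0], "jaw": -0.1},
    {"xyz": [0, 0, -0.12], "rot": [0, 0, 0], "jaw": -0.1},
    {"xyz": [0, 0, -0.15], "rot": [0, 0, 0], "jaw": -0.1},
    {"xyz": [0, 0, -0.1], "rot": [0, 0, 0], "jaw": -0.1}
  ]
}}

```text
t: 51.65
ee_pos: [535.1, -272.9, 284.7]
tcp_rot: [0.74, 0.673, 0.0, 0.002]
contact_force: [-0.3, -0.4, 1.2]
width: 38.4
```

```bash
python3 - <<'E'
from h import *
f=stand2(29.1,-.3,.04)
print(np.round(f(-24,120,135),1))
rows([450,50,290],-5.46)
sc=shot("scene","pics/s41.png"); crop(sc,250,115,330,195,9,"pics/s41c.png")
E
```

```text
[ 549.5 -112.7  135. ]
at [ 535.1 -272.9  284.7] psi -5.42 n 9 rz per row 0.0001
1 [np.float64(0.139), np.float64(-0.051), np.float64(-0.002)]
2 [np.float64(0.139), np.float64(-0.051), np.float64(-0.002)]
3 [np.float64(0.139), np.float64(-0.051), np.float64(-0.002)]
4 [np.float64(0.139), np.float64(-0.051), np.float64(-0.002)]
5 [np.float64(0.139), np.float64(-0.051), np.float64(-0.002)]
6 [np.float64(0.139), np.float64(-0.051), np.float64(-0.002)]
7 [np.float64(0.139), np.float64(-0.051), np.float64(-0.002)]
8 [np.float64(0.139), np.float64(-0.051), np.float64(-0.002)]
9 [np.float64(0.139), np.float64(-0.051), np.float64(-0.002)]
```

Call:
{"op": "send_rows", "data": {
  "moves": [
    {"xyz": [0.139, -0.051, -0.03], "rot": [0, 0, 0], "jaw": 0},
    {"xyz": [0.139, -0.051, 0], "rot": [0, 0, 0], "jaw": 0},
    {"xyz": [0.139, -0.051, 0], "rot": [0, 0, 0], "jaw": 0},
    {"xyz": [0.139, -0.051, 0], "rot": [0, 0, 0], "jaw": 0},
    {"xyz": [0.139, -0.051, 0], "rot": [0, 0, 0], "jaw": 0}
  ]
}}

```text
t: 52.12
ee_pos: [486.7, -92.0, 288.9]
tcp_rot: [0.74, 0.673, 0.0, 0.0]
contact_force: [1.0, 1.6, 0.8]
width: 42.9
```

Call:
{"op": "send_rows", "data": {
  "moves": [
    {"xyz": [0.139, -0.051, 0], "rot": [0, 0, 0], "jaw": 0},
    {"xyz": [0.139, -0.051, 0], "rot": [0, 0, 0], "jaw": 0},
    {"xyz": [0.139, -0.051, 0], "rot": [0, 0, 0], "jaw": 0},
    {"xyz": [0.139, -0.051, 0], "rot": [0, 0, 0], "jaw": 0},
    {"xyz": [0.139, 0, 0], "rot": [0, 0, 0], "jaw": 0}
  ]
}}

```text
t: 52.53
ee_pos: [451.0, 86.1, 288.9]
tcp_rot: [0.74, 0.673, -0.0, -0.0]
contact_force: [0.3, 0.2, -0.9]
width: 43.0
```

Call:
{"op": "send_rows", "data": {
  "moves": [
    {"xyz": [0.139, 0, 0], "rot": [0, 0, 0], "jaw": 0},
    {"xyz": [0.139, 0, 0], "rot": [0, 0, 0], "jaw": 0},
    {"xyz": [0, 0, 0], "rot": [0, 0, 0], "jaw": 0},
    {"xyz": [0, 0, 0], "rot": [0, 0, 0], "jaw": 0},
    {"xyz": [0, 0, 0], "rot": [0, 0, 0], "jaw": 0}
  ]
}}

```text
t: 52.95
ee_pos: [459.4, 153.3, 288.5]
tcp_rot: [0.74, 0.673, -0.0, 0.0]
contact_force: [-0.0, -0.4, 0.0]
width: 42.5
```

```bash
python3 - <<'E'
from h import *
f=stand2(29.1,-.3,.04)
im=shot("top","pics/t42.png"); edge_check2(im,seed(0,0,28)); crop(im,292,170,382,230,8.5,"pics/t42c.png")
sc=shot("scene","pics/s42.png"); crop(sc,250,115,330,195,9,"pics/s42c.png")
for n in ("purple","red","blue"):
    print(n,"top crop pin beam/mid/disc, tabL,tabR, botL,botR",((proj("top",[f(-3,YP[n],135),f(-24,YP[n],135),f(-45,YP[n],135),f(-24,YP[n]+13,192),f(-24,YP[n]-13,192),f(-24,YP[n]+20,47),f(-24,YP[n]-20,47)])-[292,170]+.5)*8.5).round(0).astype(int).tolist())
    print("   scene",((proj("scene",[f(-24,YP[n]+13,192),f(-24,YP[n]-13,192),f(-24,YP[n]+20,47),f(-24,YP[n]-20,47)])-[250,115]+.5)*9).round(0).astype(int).tolist())
print(monitor.state()['ee_pos'])
E
```

```text
n 82 yaw 0.05 gap at +140/-140 of s0=28: [-0.43 -0.18] res 0.27 s -108.0 167.0
purple top crop pin beam/mid/disc, tabL,tabR, botL,botR [[193, 187], [182, 243], [170, 301], [166, 198], [242, 214], [99, 284], [203, 307]]
   scene [[173, 342], [215, 312], [152, 595], [213, 549]]
red top crop pin beam/mid/disc, tabL,tabR, botL,botR [[415, 235], [405, 292], [395, 349], [400, 248], [476, 265], [308, 329], [412, 352]]
   scene [[301, 251], [342, 222], [274, 504], [333, 460]]
blue top crop pin beam/mid/disc, tabL,tabR, botL,botR [[637, 283], [628, 340], [618, 398], [633, 299], [709, 315], [516, 374], [620, 397]]
   scene [[424, 164], [462, 137], [390, 417], [447, 374]]
[459.59692086 152.47980954 288.49099375]
```

```bash
python3 - <<'E'
from h import *
rows([553.8,-67.9,270],-5.42)
E
```

```text
at [459.6 152.5 288.5] psi -5.51 n 7 rz per row -0.0003
1 [np.float64(-0.12), np.float64(0.066), np.float64(0.011)]
2 [np.float64(-0.12), np.float64(0.066), np.float64(0.011)]
3 [np.float64(-0.12), np.float64(0.066), np.float64(0.011)]
4 [np.float64(-0.12), np.float64(0.066), np.float64(0.011)]
5 [np.float64(-0.12), np.float64(0.066), np.float64(0.011)]
6 [np.float64(-0.12), np.float64(0.066), np.float64(0.011)]
7 [np.float64(-0.12), np.float64(0.066), np.float64(0.011)]
```

Call:
{"op": "send_rows", "data": {
  "moves": [
    {"xyz": [-0.12, 0.066, 0.01], "rot": [0, 0, 0], "jaw": -1},
    {"xyz": [-0.12, 0.066, 0.01], "rot": [0, 0, 0], "jaw": -1},
    {"xyz": [-0.12, 0.066, 0.01], "rot": [0, 0, 0], "jaw": -1},
    {"xyz": [-0.12, 0.066, 0.01], "rot": [0, 0, 0], "jaw": -1},
    {"xyz": [-0.12, 0.066, 0.01], "rot": [0, 0, 0], "jaw": -1}
  ]
}}

```text
t: 53.47
ee_pos: [527.6, -6.7, 276.1]
tcp_rot: [0.741, 0.672, 0.0, 0.0]
contact_force: [0.4, 0.3, 0.5]
width: -0.2
```

Call:
{"op": "send_rows", "data": {
  "moves": [
    {"xyz": [-0.12, 0.066, 0.01], "rot": [0, 0, 0], "jaw": -1},
    {"xyz": [-0.12, 0.066, 0.01], "rot": [0, 0, 0], "jaw": -1},
    {"xyz": [0, 0, 0], "rot": [0, 0, 0], "jaw": -1},
    {"xyz": [0, 0, 0], "rot": [0, 0, 0], "jaw": -1},
    {"xyz": [0, 0, 0], "rot": [0, 0, 0], "jaw": -1}
  ]
}}

```text
t: 53.88
ee_pos: [554.1, -67.2, 270.8]
tcp_rot: [0.741, 0.672, -0.0, -0.001]
contact_force: [-0.2, 0.2, -0.1]
width: -0.1
```

Call:
{"op": "send_rows", "data": {
  "moves": [
    {"xyz": [0, 0, 0], "rot": [0, 0, 0], "jaw": -1},
    {"xyz": [0, 0, 0], "rot": [0, 0, 0], "jaw": -1},
    {"xyz": [0, 0, 0], "rot": [0, 0, 0], "jaw": -1},
    {"xyz": [0, 0, 0], "rot": [0, 0, 0], "jaw": -1},
    {"xyz": [0, 0, 0], "rot": [0, 0, 0], "jaw": -1}
  ]
}}

```text
t: 54.3
ee_pos: [554.6, -65.7, 271.2]
tcp_rot: [0.739, 0.673, 0.0, 0.0]
contact_force: [0.6, 0.6, 0.5]
width: 0.1
```

```bash
python3 - <<'E'
from h import *
go([553.8,-67.9,180],-5.42)
sc=shot("scene","pics/s43.png"); crop(sc,230,100,320,200,6,"pics/s43c.png")
E
```

```text
at [554.6 -65.7 271.2] psi -5.36 tilt [ 0.02 -0.  ] F [0.6 0.6 0.5] w 0.1 t 54.3
total norm [-0.0091 -0.0025  0.3647] rows 3 per row [-0.003  -0.0008  0.1216]
rot z total norm 0.0013 rows at .15: 0.008799867904140566
```

Call:
{"op": "send_rows", "data": {
  "moves": [
    {"xyz": [0, -0.002, 0.1], "rot": [0, 0, 0], "jaw": -1},
    {"xyz": [0, 0, 0.1], "rot": [0, 0, 0], "jaw": -1},
    {"xyz": [0, 0, 0.1], "rot": [0, 0, 0], "jaw": -1},
    {"xyz": [0, 0, 0.06], "rot": [0, 0, 0], "jaw": -1},
    {"xyz": [0, 0, 0], "rot": [0, 0, 0], "jaw": -1}
  ]
}}

```text
t: 54.77
ee_pos: [551.0, -65.4, 176.4]
tcp_rot: [0.74, 0.673, -0.002, -0.004]
contact_force: [0.1, 0.5, -0.7]
width: 0.2
```

Call:
{"op": "send_rows", "data": {
  "moves": [
    {"xyz": [0, 0, 0], "rot": [0, 0, 0], "jaw": -1},
    {"xyz": [-0.016, 0, 0], "rot": [0, 0, 0], "jaw": -1},
    {"xyz": [-0.016, 0, 0], "rot": [0, 0, 0], "jaw": -1},
    {"xyz": [-0.008, 0, 0], "rot": [0, 0, 0], "jaw": -1},
    {"xyz": [0, 0, 0], "rot": [0, 0, 0], "jaw": -1}
  ]
}}

```text
t: 55.18
ee_pos: [554.2, -77.2, 182.5]
tcp_rot: [0.74, 0.673, 0.001, 0.001]
contact_force: [-0.0, 0.1, -0.3]
width: 0.2
```

```bash
python3 - <<'E'
from h import *
go([551.8,-88.8,180],-5.42)
sc=shot("scene","pics/s44.png"); crop(sc,240,120,310,200,8,"pics/s44c.png")
E
```

```text
at [554.2 -77.2 182.5] psi -5.47 tilt [ 0.15 -0.05] F [-0.   0.1 -0.3] w 0.2 t 55.18
total norm [-0.047 -0.005  0.01 ] rows 1 per row [-0.047 -0.005  0.01 ]
rot z total norm -0.0011 rows at .15: 0.007285885183187526
```

Call:
{"op": "send_rows", "data": {
  "moves": [
    {"xyz": [-0.01, -0.003, 0], "rot": [0, 0, 0], "jaw": -1},
    {"xyz": [-0.01, 0, 0], "rot": [0, 0, 0], "jaw": -1},
    {"xyz": [-0.01, 0, 0], "rot": [0, 0, 0], "jaw": -1},
    {"xyz": [-0.008, 0, 0], "rot": [0, 0, 0], "jaw": -1},
    {"xyz": [0, 0, 0], "rot": [0, 0, 0], "jaw": -1}
  ]
}}

```text
t: 55.65
ee_pos: [551.6, -86.2, 181.0]
tcp_rot: [0.74, 0.673, -0.0, 0.0]
contact_force: [0.2, -0.6, -0.3]
width: 0.5
```

Call:
{"op": "send_rows", "data": {
  "moves": [
    {"xyz": [-0.006, 0, 0], "rot": [0, 0, 0], "jaw": -1},
    {"xyz": [0, 0, 0], "rot": [0, 0, 0], "jaw": -1},
    {"xyz": [0, 0, 0], "rot": [0, 0, 0], "jaw": -1},
    {"xyz": [0, 0, 0], "rot": [0, 0, 0], "jaw": -1},
    {"xyz": [0, 0, 0], "rot": [0, 0, 0], "jaw": -1}
  ]
}}

```text
t: 56.07
ee_pos: [551.4, -87.1, 180.9]
tcp_rot: [0.74, 0.673, -0.0, -0.0]
contact_force: [-0.7, 0.0, 0.7]
width: 0.2
```

```bash
python3 - <<'E'
from h import *
go([551.8,-88.8,180],-5.42)
sc=shot("scene","pics/s45.png"); crop(sc,240,120,310,200,8,"pics/s45c.png")
f=stand2(29.1,-.3,.04)
print(((proj("scene",[f(-28,120+y,z) for y,z in ((20,47),(-20,47),(13,192),(-13,192))])-[240,120]+.5)*8).round(0).astype(int).tolist())
E
```

```text
at [551.4 -87.1 180.9] psi -5.42 tilt [-0.01  0.  ] F [-0.7  0.   0.7] w 0.2 t 56.07
total norm [-0.0065  0.0021  0.0036] rows 1 per row [-0.0065  0.0021  0.0036]
rot z total norm -0.0001 rows at .15: 0.0005340862834288971
[[221, 493], [276, 452], [240, 268], [278, 241]]
```

Call:
{"op": "send_rows", "data": {
  "moves": [
    {"xyz": [0.02, 0, 0], "rot": [0, 0, 0], "jaw": -1},
    {"xyz": [0.05, 0, 0], "rot": [0, 0, 0], "jaw": -1},
    {"xyz": [0.05, 0, 0], "rot": [0, 0, 0], "jaw": -1},
    {"xyz": [0.05, 0, 0], "rot": [0, 0, 0], "jaw": -1},
    {"xyz": [0, 0, -0.05], "rot": [0, 0, 0], "jaw": -1}
  ]
}}

```text
t: 56.53
ee_pos: [553.4, -41.5, 190.9]
tcp_rot: [0.739, 0.674, -0.001, -0.003]
contact_force: [-0.6, 0.2, -0.2]
width: -0.2
```

Call:
{"op": "send_rows", "data": {
  "moves": [
    {"xyz": [0, 0, -0.14], "rot": [0, 0, 0], "jaw": -1},
    {"xyz": [0, 0, -0.14], "rot": [0, 0, 0], "jaw": -1},
    {"xyz": [0, 0, -0.1], "rot": [0, 0, 0], "jaw": -1},
    {"xyz": [0, 0, 0], "rot": [0, 0, 0], "jaw": -1},
    {"xyz": [0, 0, 0], "rot": [0, 0, 0], "jaw": -1}
  ]
}}

```text
t: 56.95
ee_pos: [557.1, -44.8, 292.2]
tcp_rot: [0.74, 0.673, 0.002, 0.003]
contact_force: [-0.2, 0.9, 0.1]
width: 0.2
```

```bash
python3 - <<'E'
from h import *
go([552.8,-78,180],-5.42)
sc=shot("scene","pics/s46.png"); crop(sc,250,130,310,190,12,"pics/s46c.png")
f=stand2(29.1,-.3,.04)
for n in ("purple","red","blue"):print(n,((proj("scene",[f(-28,YP[n]+y,z) for y,z in ((20,47),(-20,47),(13,192),(-13,192))])-[250,130]+.5)*12).round(0).astype(int).tolist())
E
```

```text
at [557.1 -44.8 292.2] psi -5.38 tilt [ 0.36 -0.09] F [-0.2  0.9  0.1] w 0.2 t 56.95
total norm [-0.1334 -0.0075  0.449 ] rows 4 per row [-0.0334 -0.0019  0.1122]
rot z total norm 0.0009 rows at .15: 0.005745721861911888
purple [[211, 619], [293, 558], [240, 281], [297, 242]]
red [[374, 498], [452, 439], [411, 160], [465, 122]]
blue [[529, 381], [605, 324], [574, 44], [626, 8]]
```

```bash
python3 - <<'E'
from h import *
rows([550.1,-106.7,240],-5.42)
E
```

```text
at [555.8 -44.6 289.7] psi -5.39 n 3 rz per row 0.0002
1 [np.float64(-0.083), np.float64(0.0), np.float64(0.066)]
2 [np.float64(-0.083), np.float64(0.0), np.float64(0.066)]
3 [np.float64(-0.083), np.float64(0.0), np.float64(0.066)]
```

Call:
{"op": "send_rows", "data": {
  "moves": [
    {"xyz": [-0.083, 0, 0], "rot": [0, 0, 0], "jaw": 0},
    {"xyz": [-0.083, 0, 0.05], "rot": [0, 0, 0], "jaw": 0},
    {"xyz": [-0.083, 0, 0.06], "rot": [0, 0, 0], "jaw": 0},
    {"xyz": [0, 0, 0.06], "rot": [0, 0, 0], "jaw": 0},
    {"xyz": [0, 0, 0], "rot": [0, 0, 0], "jaw": 0}
  ]
}}

```text
t: 57.42
ee_pos: [545.9, -106.7, 240.1]
tcp_rot: [0.74, 0.672, -0.003, -0.005]
contact_force: [-1.1, 0.5, -1.2]
width: 43.0
```

Call:
{"op": "send_rows", "data": {
  "moves": [
    {"xyz": [0, 0, 0], "rot": [0, 0, 0], "jaw": 0},
    {"xyz": [0, 0, 0], "rot": [0, 0, 0], "jaw": 0},
    {"xyz": [0, 0, 0], "rot": [0, 0, 0], "jaw": 0},
    {"xyz": [0, 0, 0], "rot": [0, 0, 0], "jaw": 0},
    {"xyz": [0, 0, 0], "rot": [0, 0, 0], "jaw": 0}
  ]
}}

```text
t: 57.83
ee_pos: [550.2, -106.6, 247.0]
tcp_rot: [0.74, 0.673, 0.0, 0.001]
contact_force: [0.7, -0.4, -0.4]
width: 42.7
```

```bash
python3 - <<'E'
from h import *
go([550.1,-106.7,168],-5.42)
sc=shot("scene","pics/s47.png"); crop(sc,240,110,310,190,8,"pics/s47c.png")
E
```

```text
at [ 550.2 -106.6  247. ] psi -5.38 tilt [ 0.1  -0.03] F [ 0.7 -0.4 -0.4] w 42.7 t 57.83
total norm [-0.0004 -0.0009  0.316 ] rows 3 per row [-1.000e-04 -3.000e-04  1.053e-01]
rot z total norm 0.0008 rows at .15: 0.005222222585117649
```

Call:
{"op": "send_rows", "data": {
  "moves": [
    {"xyz": [0, 0, 0.08], "rot": [0, 0, 0], "jaw": 0},
    {"xyz": [0, 0, 0.08], "rot": [0, 0, 0], "jaw": 0},
    {"xyz": [0, 0, 0.08], "rot": [0, 0, 0], "jaw": 0},
    {"xyz": [0, 0, 0.05], "rot": [0, 0, 0], "jaw": 0},
    {"xyz": [0, 0, 0.02], "rot": [0, 0, 0], "jaw": 0}
  ]
}}

```text
t: 58.3
ee_pos: [548.1, -106.3, 166.1]
tcp_rot: [0.74, 0.673, -0.001, -0.002]
contact_force: [0.4, 1.3, -1.2]
width: 42.7
```

Call:
{"op": "send_rows", "data": {
  "moves": [
    {"xyz": [0, 0, 0], "rot": [0, 0, 0], "jaw": 0},
    {"xyz": [0, 0, 0], "rot": [0, 0, 0], "jaw": 0},
    {"xyz": [0, 0, 0], "rot": [0, 0, 0], "jaw": -0.6},
    {"xyz": [0, 0, 0], "rot": [0, 0, 0], "jaw": -1},
    {"xyz": [0, 0, 0], "rot": [0, 0, 0], "jaw": -1}
  ]
}}

```text
t: 58.72
ee_pos: [550.4, -107.1, 169.8]
tcp_rot: [0.74, 0.673, 0.001, 0.001]
contact_force: [-1.8, -0.3, 2.2]
width: 7.9
```

Call:
{"op": "send_rows", "data": {
  "moves": [
    {"xyz": [0, 0, 0], "rot": [0, 0, 0], "jaw": -1},
    {"xyz": [0, 0, 0], "rot": [0, 0, 0], "jaw": -1},
    {"xyz": [0, 0, 0], "rot": [0, 0, 0], "jaw": -1},
    {"xyz": [0, 0, 0], "rot": [0, 0, 0], "jaw": -1},
    {"xyz": [0, 0, 0], "rot": [0, 0, 0], "jaw": -1}
  ]
}}

```text
t: 59.13
ee_pos: [550.4, -107.2, 169.7]
tcp_rot: [0.74, 0.673, 0.001, 0.001]
contact_force: [-1.0, 0.1, 5.3]
width: 7.6
```

Call:
{"op": "send_rows", "data": {
  "moves": [
    {"xyz": [0, 0, -0.006], "rot": [0, 0, 0], "jaw": -1},
    {"xyz": [0, 0, -0.006], "rot": [0, 0, 0], "jaw": -1},
    {"xyz": [-0.005, 0, 0], "rot": [0, 0, 0], "jaw": -1},
    {"xyz": [-0.006, 0, 0], "rot": [0, 0, 0], "jaw": -1},
    {"xyz": [0, 0, 0], "rot": [0, 0, 0], "jaw": -1}
  ]
}}

```text
t: 59.55
ee_pos: [548.8, -109.7, 170.8]
tcp_rot: [0.74, 0.673, -0.0, -0.0]
contact_force: [0.3, 0.3, -0.4]
width: 8.0
```

Call:
{"op": "send_rows", "data": {
  "moves": [
    {"xyz": [0, 0, 0], "rot": [0, 0, 0], "jaw": -1},
    {"xyz": [0, 0, 0.004], "rot": [0, 0, 0], "jaw": -1},
    {"xyz": [0, 0, 0.004], "rot": [0, 0, 0], "jaw": -1},
    {"xyz": [0, 0, 0.002], "rot": [0, 0, 0], "jaw": -1},
    {"xyz": [0, 0, 0], "rot": [0, 0, 0], "jaw": -1}
  ]
}}

```text
t: 59.97
ee_pos: [549.4, -109.7, 169.9]
tcp_rot: [0.74, 0.673, -0.0, 0.0]
contact_force: [-2.0, 0.7, 5.3]
width: 7.3
```

Call:
{"op": "send_rows", "data": {
  "moves": [
    {"xyz": [0, 0, 0], "rot": [0, 0, 0], "jaw": -1},
    {"xyz": [0, 0, 0], "rot": [0, 0, 0], "jaw": -0.5},
    {"xyz": [0, 0, 0], "rot": [0, 0, 0], "jaw": -0.3},
    {"xyz": [0, 0, 0], "rot": [0, 0, 0], "jaw": -0.1},
    {"xyz": [0, 0, 0], "rot": [0, 0, 0], "jaw": 0}
  ]
}}

```text
t: 60.38
ee_pos: [549.2, -109.5, 168.5]
tcp_rot: [0.74, 0.673, -0.0, -0.0]
contact_force: [0.7, -0.8, -0.3]
width: 43.1
```

Call:
{"op": "send_rows", "data": {
  "moves": [
    {"xyz": [0, 0, -0.03], "rot": [0, 0, 0], "jaw": 0},
    {"xyz": [0, 0, -0.11], "rot": [0, 0, 0], "jaw": 0},
    {"xyz": [0, 0, -0.12], "rot": [0, 0, 0], "jaw": 0},
    {"xyz": [0, 0, -0.12], "rot": [0, 0, 0], "jaw": 0},
    {"xyz": [0, 0, -0.12], "rot": [0, 0, 0], "jaw": 0}
  ]
}}

```text
t: 60.8
ee_pos: [549.1, -109.5, 295.6]
tcp_rot: [0.74, 0.673, 0.0, -0.0]
contact_force: [0.6, -0.8, -0.3]
width: 42.8
```

Call:
{"op": "send_rows", "data": {
  "moves": [
    {"xyz": [0.14, -0.05, 0], "rot": [0, 0, 0], "jaw": 0},
    {"xyz": [0.14, -0.05, 0], "rot": [0, 0, 0], "jaw": 0},
    {"xyz": [0.14, -0.05, 0], "rot": [0, 0, 0], "jaw": 0},
    {"xyz": [0.14, -0.05, 0], "rot": [0, 0, 0], "jaw": 0},
    {"xyz": [0.14, -0.05, 0], "rot": [0, 0, 0], "jaw": 0}
  ]
}}

```text
t: 61.22
ee_pos: [503.1, 71.9, 294.7]
tcp_rot: [0.74, 0.673, 0.001, 0.0]
contact_force: [0.3, 1.3, 0.2]
width: 42.4
```

Call:
{"op": "send_rows", "data": {
  "moves": [
    {"xyz": [0.14, -0.05, 0], "rot": [0, 0, 0], "jaw": 0},
    {"xyz": [0.14, -0.05, 0], "rot": [0, 0, 0], "jaw": 0},
    {"xyz": [0, 0, 0], "rot": [0, 0, 0], "jaw": 0},
    {"xyz": [0, 0, 0], "rot": [0, 0, 0], "jaw": 0},
    {"xyz": [0, 0, 0], "rot": [0, 0, 0], "jaw": 0}
  ]
}}

```text
t: 61.63
ee_pos: [485.5, 142.5, 294.4]
tcp_rot: [0.739, 0.673, 0.0, 0.0]
contact_force: [0.2, -0.4, 0.8]
width: 42.9
```

```bash
python3 - <<'E'
from h import *
from cell import get_image,monitor
t=get_image("top"); s=get_image("scene")
import cv2
cv2.imwrite("pics/s50t.png",cv2.cvtColor(t,cv2.COLOR_RGB2BGR)); cv2.imwrite("pics/s50s.png",cv2.cvtColor(s,cv2.COLOR_RGB2BGR))
print(edge_check2(t,seed(0,0,28)))
f=stand2(29.1,-0.3,0.04)
import numpy as np
P=[proj("scene",f(-24,y,135)) for y in (120,40,-40,-120)]
print(np.round(P,1), monitor.state()['t'],monitor.state()['ee_pos'])
u=np.array(P).reshape(-1,2); x0,x1=int(u[:,0].min()-45),int(u[:,0].max()+45); y0,y1=int(u[:,1].min()-60),int(u[:,1].max()+80)
x0=max(x0,0);y0=max(y0,0)
c=s[y0:y1,x0:x1]; k=min(800/c.shape[1],600/c.shape[0])
cv2.imwrite("pics/s50c.png",cv2.cvtColor(cv2.resize(c,None,fx=k,fy=k,interpolation=cv2.INTER_CUBIC),cv2.COLOR_RGB2BGR)); print(x0,y0,k)
E
```

```text
n 82 yaw 0.05 gap at +140/-140 of s0=28: [-0.42 -0.16] res 0.27 s -108.0 167.0
None
[[[270.6 161.9]]

 [[284.4 151.9]]

 [[297.6 142.3]]

 [[310.4 133. ]]] 61.7333 [485.81703357 141.52121399 294.13125353]
225 73 3.5714285714285716
```

View pics/s50c.png

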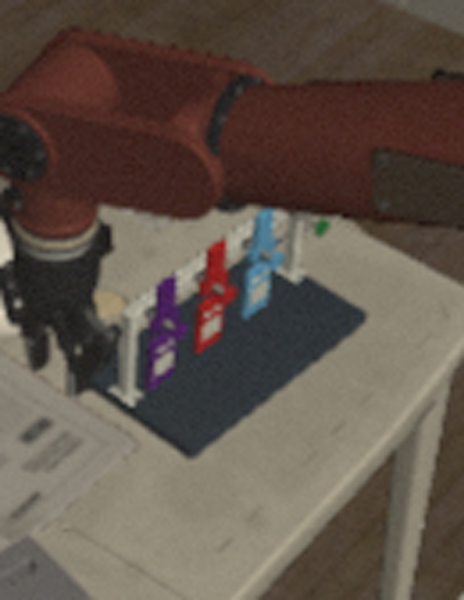

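View pics/s50t.png

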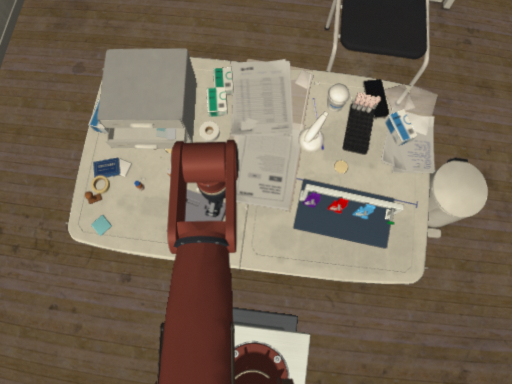

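View pics/s50s.png

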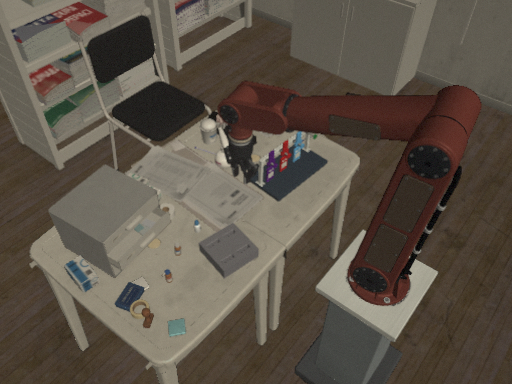

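The three plates hang on their pins (crop: purple 165,330; red 213,295; blue 262,262). All four mould cavities are empty, and the bottles stand at scene pixels (196,226), (178,250) and (168,275). The last thing before handing in is a settle call.

Call:
{"op": "send_rows", "data": {
  "moves": [
    {"xyz": [0, 0, 0], "rot": [0, 0, 0], "jaw": 0},
    {"xyz": [0, 0, 0], "rot": [0, 0, 0], "jaw": 0},
    {"xyz": [0, 0, 0], "rot": [0, 0, 0], "jaw": 0},
    {"xyz": [0, 0, 0], "rot": [0, 0, 0], "jaw": 0},
    {"xyz": [0, 0, 0], "rot": [0, 0, 0], "jaw": 0}
  ]
}}

```text
t: 62.15
ee_pos: [485.5, 142.2, 293.9]
tcp_rot: [0.74, 0.673, -0.0, -0.0]
contact_force: [0.2, 0.5, -0.1]
width: 42.6
```

```bash
python3 - <<'E'
from h import *
from cell import get_image,monitor,manip
import numpy as np
t=get_image("top"); edge_check2(t,seed(0,0,28))
s=monitor.state(); print(s['t'],np.round(s['joint_vel'],3),np.round(s['contact_force'],1))
print(manip.sign_off())
E
```

```text
n 82 yaw 0.04 gap at +140/-140 of s0=28: [-0.39 -0.17] res 0.27 s -108.0 167.0
62.2 [ 0.006 -0.    -0.002  0.     0.    -0.   ] [0.  0.5 0. ]
the job is handed in; nothing more can be done
None
```

The job is handed in at t ≈ 62 s: the stand's far edge is on the blue line, and the purple, red and light blue plates each hang on the pin of their colour. The green plate was absent.

- **Stand:** I pushed it onto the line first. It was then knocked aside, and red was hung before I pulled the stand back. The last check put its far edge 0.4 mm (left) and 0.2 mm (right) short of the line, with 0.04° yaw. The calibration is only good to about 2 mm.
- **Plates:** Each met its pin at the expected height when lowered, and the pictures show the pin in each notch. All four mould cavities are empty. Purple hung about 5° tilted, so I re-seated it about 2.5 mm over. It looked straighter afterwards, but I did not measure the angle again.
- **Bottles and arm:** All three bottles were standing in the last scene picture. The arm was clear and at rest, with no contact force.
- **Disagreement:** My early estimates of where the stand sits along the line differed by about a millimetre. I used the later value (29.1 mm) for the pin positions, and this does not affect the edge check.

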